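# Turn round the lamination jig: unload and lean the panel, load the next lay-up

## Task

Turn the laminating jig round for the next box lid: lift off the steel weight, then the red pressing board, then take out the finished black-faced panel and lean it on the drying rack on its short end, face outwards, with its foot on the yellow line and its back against the rail, at about 60 degrees. Then build the next lay-up flat in the jig between the corner angles: every bare wood core lying on the mat first, then the new black face board, then the red pressing board, and last the steel weight, centred on it. Leave the other things on the bench where they are; the pressing board and the weight may wait anywhere free on the bench.

Things in the scene. Friction and masses are not known exactly. Their poses are not given: they have to be found in the camera images.
- jig_bed (a point): Lamination jig, fixed: plywood base 150 (x) x 100 (y) x 12 mm with four upright aluminium corner angles, 50 mm tall above the base; clear space between them 108 (x) x 64 (y) mm (4 mm play round a board); each long side is open for a finger over its middle 76 mm. Point: centre of the base's top, 12 mm above the bench; x along its length, z up.
- rack_line (a point): Drying rack, fixed: rubber-topped base 140 (x) x 124 (y) x 12 mm, yellow line along y; steel wire rail 12 mm thick, 100 mm long in y, its axis at x +45.2, z +66.3 mm from here, held from behind by posts at x +91 mm. Point: middle of the line, on the rubber; x towards the rail, z up. A board with its lower back edge on the line and its back on the rail leans 60 deg; friction holds it.
- panel_mid (a point): Finished panel, 100 (x) x 56 (y) x 20 mm, light wood below with a black top face with brass inlay, 90 g; starts lying face up (z up) in the jig under pressing board and weight. This point: its centre. Correctly leaned, its centre lies 16.3 mm in x and 48.3 mm in z from rack_line.
- caul_mid (a point): Red pressing board, 100 (x) x 56 (y) x 12 mm, 60 g; starts on the finished panel in the jig. This point: its centre; z up.
- weight_grip (a point): Steel weight, about 0.75 kg: block 80 (x) x 46 (y) x 26 mm with a brass bar handle on top, bar 70 (x) x 14 (y) x 12 mm, with 22 mm clear below it, carried by two round legs at x = +-26 mm; starts on the pressing board. This point: centre of the bar, 54 mm above the block's underside; z up.
- core1_mid (a point): Bare light-wood core board, 100 (x) x 56 (y) x 8 mm, 35 g, lying flat on the mat. This point: its centre, 4 mm above its underside. One to three of the three cores are present.
- core2_mid (a point): Bare light-wood core board, 100 (x) x 56 (y) x 8 mm, 35 g, lying flat on the mat. This point: its centre, 4 mm above its underside. One to three of the three cores are present.
- core3_mid (a point): Bare light-wood core board, 100 (x) x 56 (y) x 8 mm, 35 g, lying flat on the mat. This point: its centre, 4 mm above its underside. One to three of the three cores are present.
- face_mid (a point): New face board, 100 (x) x 56 (y) x 8 mm, 40 g, black with brass inlay on top, lying flat on the mat. This point: its centre, 4 mm above its underside.
- awl: Bystander, to be left alone: the awl, 150 mm long. Origin: along its length, at bench level.
- square: Bystander, to be left alone: the flat steel L-shaped square, 100 mm, 4 mm thick. Origin: its underside's centre.
- sandblock: Bystander, to be left alone: the cork sanding block, 100 x 55 x 35 mm. Origin: its underside's centre.
- mallet: Bystander, to be left alone: the small hammer, 240 mm. Origin: along its length, at bench level.
- gluejar: Bystander, to be left alone: the closed jar with an orange cap, 60 mm across, 85 mm tall. Origin: its underside's centre.
- giftbox: Bystander, to be left alone: the finished black and brass stepped box, 75 x 75 x 70 mm. Origin: its underside's centre.
- pot: Bystander, to be left alone: the blue pot, 68 mm across, 95 mm tall. Origin: its underside's centre.
Things that resemble listed ones, but are neither listed nor needed, are in the scene too. What is shaped like the part that bears core3_mid but turquoise is not meant.

How it is judged:
By the outcome, as a careful person would: the job done as asked, in the order asked, and still so for the second after the job is handed in, with the robot touching nothing.
Of core1, core2, core3 only 1 to 3 are there at a start; the rules pass over those that are not, and their reading is None.
At some moment in a run one of core1, core2, core3, face may be knocked a few centimetres aside while the robot is not near it.
It also fails if it takes over 210 s, if anything falls off the work surface, if the arm or the gripper's body presses on something with over 40 N, if the wrist force passes 120 N, or if a joint passes its speed limit or range.

## Robot

A 7-joint arm with a two-finger parallel gripper is mounted at the origin on the work surface. World frame = base frame: x ahead of the robot, y to its left, z up, the work surface at z = 0. Lengths are in m, angles in rad, forces in N, time in s.
With the tool pointing down it reaches from about 0.425 to 0.925 m from the base axis. Payload 6.8 kg.
Tool frame: the origin (TCP) lies on the front face of the gripper's body, between the roots of the fingers; the fingertips stand 73 mm ahead of it and the grasp point (between the pads) lies 54 mm ahead of it; z points along the fingers, x is the direction in which the jaws open and shut, and the axes are right-handed (so a half turn about z gives the same grasp; the last joint's range is limited). The gripper opens to 85 mm and grips with 20 to 120 N. Pads are 22 mm wide; open, the fingers measure 114 mm over their backs; the gripper's body (76 mm by 85 mm) begins 54 mm behind the grasp point. The pads swing forward as they close: fully open they stand 13 mm farther back than shut.
Start: joints at [1.089, 0.477, 0.022, 1.555, -0.011, 1.109, -0.083], TCP at [0.246, -0.628, 0.304] pointing down, gripper open.
Joint ranges: [-2.96, 2.96], [-0.34, 2.1], [-1.41, 1.46], [0.24, 2.44], [-1.37, 4.51], [0.17, 1.92], [-2.96, 2.96]. Speed limits (rad/s): [2.39, 2.39, 3.14, 3.14, 3.14, 3.14, 3.14].

## Interface

Orientations are given as a unit quaternion [w, x, y, z].
In Python, from station import get_obs, read_camera, hand_in gives the robot as it stands. The module is installed in compiled form; this text tells all that it offers.
- The arm moves only by the shell command python3 -m creep 'ROWS' [FORCE]. ROWS is JSON, a list that holds one entry, the list of rows, each a list of 7 numbers: the turn, a rotation vector about the tool's x, y, z in rad, then the shift along the tool's x, y, z in m, then the finger opening in m, from 0 to 0.0854. A call has 1 to 20 rows; each row shifts and turns the pose as measured when the row begins, along the tool's axes as they then stand; what a row does not reach is not made up. A row lasts 1/12 s, in which the tool goes at most 41.7 mm and 7.16 degrees, less where a joint would pass 70% of its speed; a pose out of reach is approached as far as the arm can. A call is refused whole if a number of a shift passes 0.0417 or a number of a turn 0.125, either way. A call with a gripper value outside its range is refused whole. The fingers move at their own pace and stop on an object; FORCE is the grip in N (left out, the last holds). Time passes only in rows, so rows that do not move let the fingers close. It gives the time, the measured TCP pose, the force and the opening at its end, in the units of the state.
- get_obs(): the state, without advancing time (a new reading comes with each control period).
- read_camera(name): name is "scene" or "side" or "wrist"; returns a dict with "color" (400x640x3 uint8, red, green, blue), "range_z" (400x640 float32, m along the optical axis (not along the pixel's ray), 0 where there is no reading), "fovy" (degrees; the focal length in pixels is half the picture's height over the tangent of half this angle, whatever the lens; pixels are square), "cx", "cy" (the principal point, pixels), "D" ([k1, k2, p1, p2, k3] as OpenCV has them; the pictures are not rectified), "rvec" (rotation vector, rad) and "tvec" (3), from world to camera coordinates, as OpenCV has them. Camera axes: x right, y down, z forward; pixel columns grow to the right and rows downward; lengths in m; the calibration is good to about 2 mm. A picture is of the moment at which its call begins.
- hand_in(): hands the job in, once; it reports no verdict.
The state is a dict: "t": time; "q": joint angles; "joint_vel": joint speeds; "joint_torque": joint torques, N m; "eef_pos": TCP position; "tool_rot": TCP orientation; "contact_force": force on the tool from outside, world axes, zero at the start; "torque": the same for the moment, N m; "gripper_width": opening from 0.0 (shut) to 1.0 (fully open).
Only numpy, scipy, OpenCV 4.12 (cv2) and the standard library are available. Lean on these libraries where they do the work, as an engineer would, in place of code of your own. Each camera call takes 0.05 s, during which the arm holds its last target.

## Working session

There is one attempt and no reset: what is moved stays moved. The work goes in short steps, Python scripts to look and compute and a shell command to move; the robot and the scene stay as the last step left them, time stands still between calls to the robot, and variables do not carry over. Pictures are saved under pics/ and viewed, and the job is handed in when it is done.

```bash
mkdir -p pics; ls
cat > h.py <<'E'
import numpy as np, cv2
from station import get_obs, read_camera
def cam(n):
    c=read_camera(n); h=c["color"].shape[0]; f=h/2/np.tan(np.radians(c["fovy"])/2)
    c["K"]=np.array([[f,0,c["cx"]],[0,f,c["cy"]],[0,0,1]]); c["R"]=cv2.Rodrigues(np.array(c["rvec"],float))[0]; c["t"]=np.array(c["tvec"],float).ravel(); return c
def save(c,name,box=None,s=1):
    im=c["color"][:,:,::-1]
    if box: im=im[box[1]:box[3],box[0]:box[2]]
    if s!=1: im=cv2.resize(im,None,fx=s,fy=s,interpolation=cv2.INTER_CUBIC)
    cv2.imwrite("pics/"+name+".png",im)
def dep(c,u,v,z=None):
    "world point at pixel; z: intersect with plane z, else depth"
    p=cv2.undistortPoints(np.array([[[u,v]]],float),c["K"],np.array(c["D"],float))[0,0]
    r=np.array([p[0],p[1],1.])
    o=-c["R"].T@c["t"]; d=c["R"].T@r
    if z is None:
        v,u=int(round(v)),int(round(u)); w=c["range_z"][max(v-1,0):v+2,max(u-1,0):u+2]; w=w[w>0]
        return o+d*np.median(w) if len(w) else None
    return o+d*(z-o[2])/d[2]
def proj(c,P):
    return cv2.projectPoints(np.array(P,float).reshape(-1,1,3),np.array(c["rvec"],float),c["t"],c["K"],np.array(c["D"],float))[0][:,0]
def cloud(c):
    h,w=c["range_z"].shape
    uu,vv=np.meshgrid(np.arange(w),np.arange(h))
    p=cv2.undistortPoints(np.stack([uu,vv],-1).reshape(-1,1,2).astype(float),c["K"],np.array(c["D"],float))[:,0]
    r=np.c_[p,np.ones(len(p))]*c["range_z"].reshape(-1,1)
    return ((r-c["t"])@c["R"]).reshape(h,w,3)
E
python3 - <<'E'
from h import *
for n in("scene","side","wrist"):
    c=cam(n); save(c,n+"0"); print(n,c["fovy"],c["D"],-c["R"].T@c["t"])
    np.save("pics/%s0.npy"%n,cloud(c))
o=get_obs(); print(o)
E
```

```text
pics
scene 56.2446941684729 [-0.00305998  0.          0.          0.          0.        ] [ 0.93883668 -0.3771122   0.98922783]
side 51.407089132739706 [-0.08366183  0.          0.          0.          0.        ] [0.31265621 0.92392581 1.11790661]
wrist 70.88416873795674 [-0.0050311  0.         0.         0.         0.       ] [ 0.32019902 -0.59915337  0.37265019]
{'t': 0.15, 'q': array([ 1.08889823,  0.47763927,  0.02234763,  1.55620118, -0.01151993,
        1.10927901, -0.08311048]), 'joint_vel': array([ 0.00030062, -0.00066518,  0.00227204, -0.00550549,  0.00023746,
       -0.00184587,  0.001373  ]), 'joint_torque': array([ 1.77183567e-03, -5.96928227e+01,  1.60976943e+00, -2.81489825e+01,
        1.25735733e-02,  6.62941442e-03,  3.45936758e-05]), 'eef_pos': array([ 0.24635988, -0.62806881,  0.30313929]), 'tool_rot': array([-3.60003943e-04,  8.26181326e-01, -5.63403876e-01, -5.99737942e-04]), 'contact_force': array([-0.12349434, -0.29078558, -0.38184285]), 'torque': array([-0.05834556,  0.00467886, -0.02174161]), 'gripper_width': 0.9950327993925924}
```

View pics/scene0.png

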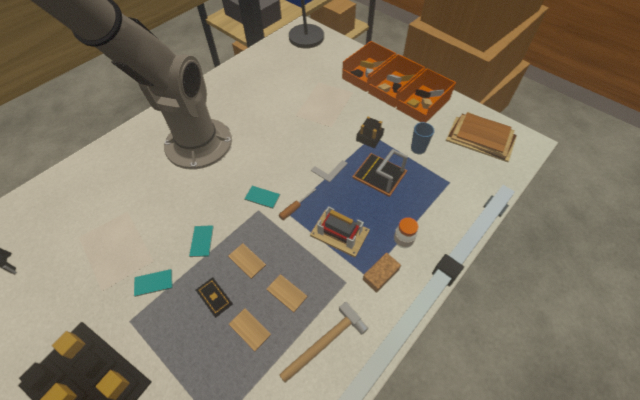

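View pics/side0.png

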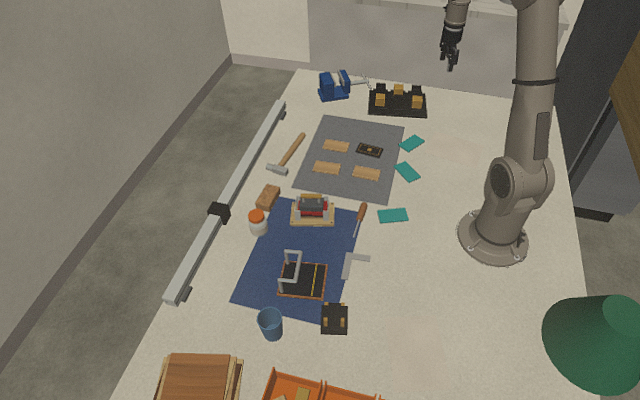

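View pics/wrist0.png

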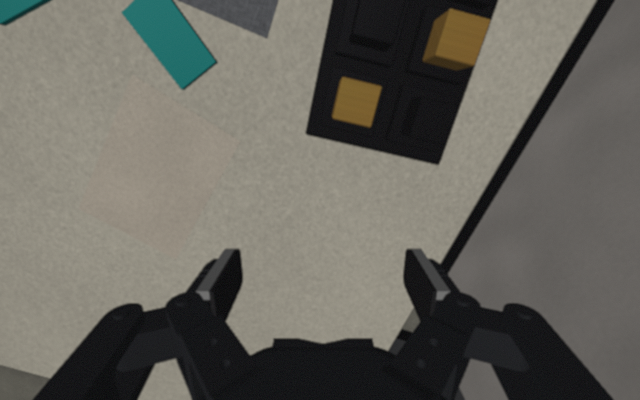

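Scene view: cores at about (247,260), (287,292), (250,329); face at (214,296); jig at (341,230); rack at (380,173). The three turquoise decoys are at (202,240), (153,282) and (262,197). I'll take enlarged crops next.

Run:
```python
from h import *
c=cam("scene"); save(c,"jig1",(290,130,450,260),5); save(c,"mat1",(130,220,340,370),3.8)
c=cam("side"); save(c,"jig2",(220,180,400,315),4.4)
```

```text
(no output)
```

View pics/jig1.png

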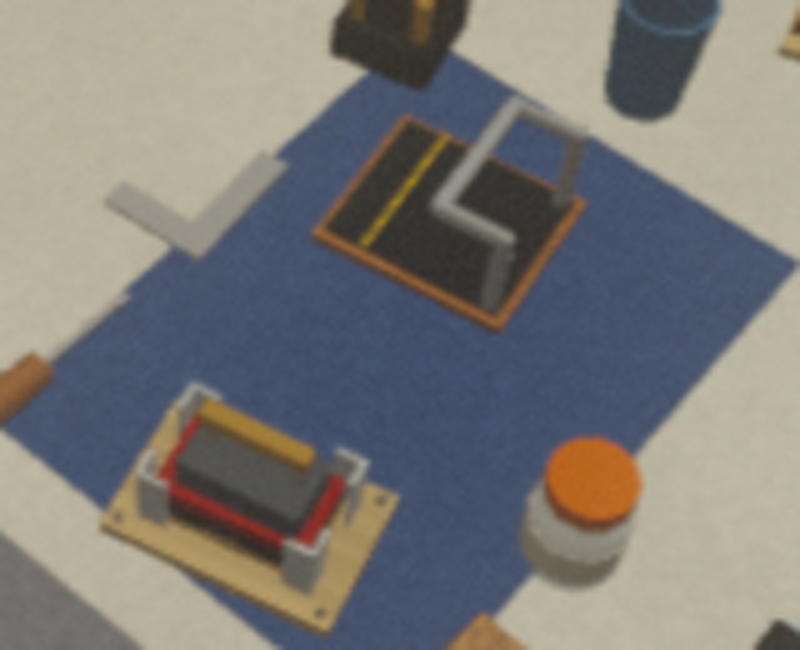

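View pics/mat1.png

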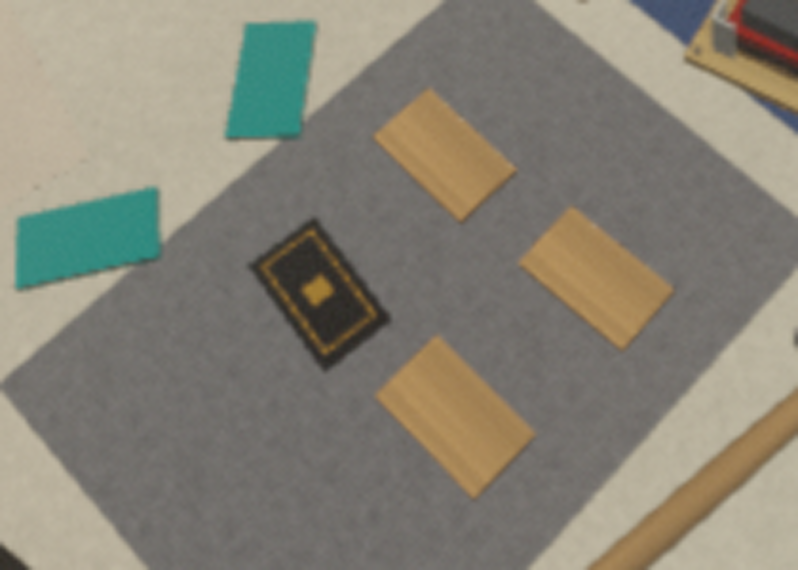

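View pics/jig2.png

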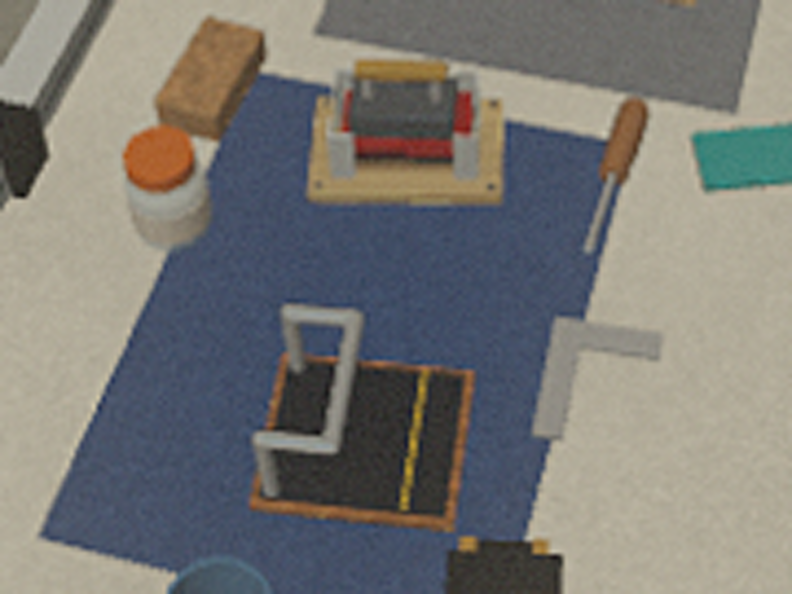

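Run:
```python
from h import *
c=cam("scene"); c2=cam("side")
def crop(bx,s,pts,z): return [dep(c,bx[0]+u/s,bx[1]+v/s,z) for u,v in pts]
pr=lambda n,P:print(n,*[np.round(p*1000).astype(int)[:2] for p in P])
P=crop((290,130),5,[(398,493),(327,633),(101,528),(170,410)],.012); pr("jigbase sc",P)
P=crop((290,130),5,[(407,117),(585,205),(499,330),(314,235)],.012); pr("rackbase",P)
P=crop((290,130),5,[(445,138),(364,244)],.012); pr("line",P)
def crop2(bx,s,pts,z): return [dep(c2,bx[0]+u/s,bx[1]+v/s,z) for u,v in pts]
pr("rackbase sd",crop2((220,180),4.4,[(474,373),(452,525),(250,507),(280,357)],.012))
pr("line sd",crop2((220,180),4.4,[(424,370),(405,508)],.012))
pr("jigbase sd",crop2((220,180),4.4,[(503,200),(307,198),(320,97),(503,112)],.012))
for n,pts in dict(A=[(430,90),(516,172),(462,220),(374,136)],B=[(573,208),(673,290),(623,348),(520,262)],C=[(436,338),(535,434),(474,497),(377,396)],F=[(314,220),(388,319),(326,370),(250,266)]).items():
    P=np.array(crop((130,220),3.8,pts,.008)); m=P.mean(0)
    e=[np.linalg.norm(P[(i+1)%4]-P[i]) for i in range(4)]; 
    L=(P[1]-P[0]+P[2]-P[3])
    print(n,np.round(m*1000,1),np.round(np.array(e)*1000),"long ang",np.degrees(np.arctan2(L[1],L[0])).round(1), proj(c2,m).round())
# depth check
for uv in [(247,260),(341,216),(200,240)]: print(dep(c,*uv))
```

```text
jigbase sc [670 123] [696  23] [553 -12] [529  76]
rackbase [494 361] [630 378] [646 258] [511 240]
line [525 363] [540 256]
rackbase sd [504 243] [487 362] [623 384] [642 265]
line sd [539 249] [521 358]
jigbase sd [522  87] [668 122] [691  21] [544   0]
A [ 471.3 -188.5    8. ] [ 99.  52. 100.  54.] long ang -1.2 [[365. 173.]]
B [ 623.4 -180.4    8. ] [97. 53. 98. 54.] long ang 2.4 [[326. 168.]]
C [ 619.9 -312.5    8. ] [98. 54. 98. 53.] long ang 0.1 [[335. 146.]]
F [ 484.5 -319.3    8. ] [ 97.  52. 100.  53.] long ang -6.8 [[368. 150.]]
[ 0.47002545 -0.18776605  0.00767773]
[0.61135253 0.05560158 0.10238068]
[ 0.31829918 -0.23682158  0.00842889]
```

```bash
cat > kin.py <<'E'
import numpy as np
from scipy.spatial.transform import Rotation as Ro
DH=[(.267,0,0),(0,0,-np.pi/2),(.293,0,np.pi/2),(0,.0525,np.pi/2),(.3425,.0775,np.pi/2),(0,0,np.pi/2),(.097,.076,-np.pi/2)]
def fk(q,tool=0.,base=0.):
    T=np.eye(4)
    for (d,a,al),th in zip(DH,q):
        ca,sa,ct,st=np.cos(al),np.sin(al),np.cos(th),np.sin(th)
        T=T@np.array([[ct,-st,0,a],[st*ca,ct*ca,-sa,-d*sa],[st*sa,ct*sa,ca,d*ca],[0,0,0,1]])
    return T
E
python3 - <<'E'
from kin import *
from station import get_obs
o=get_obs();T=fk(o['q']);print(T.round(3)); print(np.hypot(*T[:2,3]),np.hypot(*o['eef_pos'][:2]),o['eef_pos'])
print(Ro.from_quat(np.roll(o['tool_rot'],-1)).as_matrix().round(3)); print(np.degrees(np.arctan2(T[1,3],T[0,3])),np.degrees(np.arctan2(o['eef_pos'][1],o['eef_pos'][0])))
E
```

```text
[[ 0.365  0.931 -0.014  0.265]
 [ 0.931 -0.365 -0.028  0.53 ]
 [-0.031 -0.003 -1.     0.31 ]
 [ 0.     0.     0.     1.   ]]
0.5926216976096182 0.6749186038921309 [ 0.24641749 -0.62832598  0.3036852 ]
[[ 0.365 -0.931 -0.   ]
 [-0.931 -0.365  0.   ]
 [-0.     0.    -1.   ]]
63.42949287131905 -68.58583358907076
```

```bash
python3 -m creep '[[[0,0,0,-0.0252,-0.0294,0,0.085],[0,0,0,-0.0252,-0.0294,0,0.085],[0,0,0,-0.0252,-0.0294,0,0.085],[0,0,0,-0.0252,-0.0294,0,0.085],[0,0,0,-0.0252,-0.0294,0,0.085],[0,0,0,-0.0252,-0.0294,0,0.085],[0,0,0,-0.0252,-0.0294,0,0.085],[0,0,0,-0.0252,-0.0294,0,0.085],[0,0,0,-0.0252,-0.0294,0,0.085],[0,0,0,-0.0252,-0.0294,0,0.085],[0,0,0,-0.0252,-0.0294,0,0.085],[0,0,0,-0.0252,-0.0294,0,0.085],[0,0,0,-0.0252,-0.0294,0,0.085],[0,0,0,-0.0252,-0.0294,0,0.085],[0,0,0,-0.0252,-0.0294,0,0.085],[0,0,0,-0.0252,-0.0294,0,0.085]]]' 40
cat > st.py <<'E'
# usage: st.py x y z yawdeg(of tool x, tool down)  -> remaining tool-frame shift / turn
import sys,numpy as np
from scipy.spatial.transform import Rotation as Ro
from station import get_obs
def rel(p,R):
    o=get_obs(); R0=Ro.from_quat(np.roll(o['tool_rot'],-1)); p0=np.array(o['eef_pos'])
    print("t",round(o['t'],2),"pos",(p0*1000).round(1),"F",np.round(o['contact_force'],1),"w",round(float(o['gripper_width'])*85.4,1),"q",np.round(o['q'],2))
    print("shift tool",(R0.inv().apply(np.array(p)-p0)*1000).round(1),"turn",(R0.inv()*R).as_rotvec().round(4))
def down(yaw):
    a=np.radians(yaw); x=np.array([np.cos(a),np.sin(a),0]); z=np.array([0,0,-1.]); return Ro.from_matrix(np.c_[x,np.cross(z,x),z])
if __name__=="__main__":
    v=list(map(float,sys.argv[1:])); rel(v[:3],down(v[3]))
E
python3 st.py .6105 .056 .3 -76.5
```

```text
t: 1.68
eef_pos: [0.5458, -0.0692, 0.3019]
tool_rot: [0.004, 0.82, -0.572, 0.003]
contact_force: [0.9, -0.8, -0.7]
gripper_width: 0.991
t 1.68 pos [545.8 -69.2 301.9] F [ 0.9 -0.8 -0.7] w 84.7 q [ 0.24  0.29 -0.28  1.84  0.11  1.02 -1.3 ]
shift tool [ -95.2 -104.     0.8] turn [ 0.0012 -0.0099  0.1168]
```

```bash
python3 -m creep '[[[0,0,0.058,-0.0,-0.0,0,0.085],[0,0,0.058,0,0,0,0.085],[0,0,0,0,0,0,0.085],[0,0,0,0,0,0,0.085]]]' 40
python3 - <<'E'
from h import *
c=cam("wrist"); save(c,"w1"); print(c["tvec"]); print(proj(c,[[.6105,.056,.098],[.607,.057,.012]]))
E
```

```text
t: 2.02
eef_pos: [0.5502, -0.0558, 0.3025]
tool_rot: [-0.0, 0.79, -0.613, 0.003]
contact_force: [-0.8, -0.1, 0.6]
gripper_width: 0.996
[-0.19273888  0.45479543  0.53730943]
[[220.31751091  96.86602952]
 [243.24383628 101.56720068]]
```

View pics/w1.png

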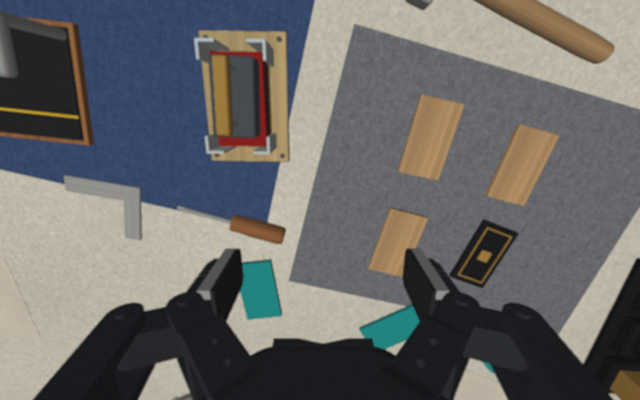

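Wrist view: jig at about (245,95), with the brass bar at (221,95). Cores at (432,137), (522,165), (399,242) and the face board at (485,255), so three cores are present.

Run:
```python
from h import *
c=cam("wrist"); save(c,"w2",(175,15,315,175),4.5); save(c,"w3",(360,85,570,300),3.3)
import pickle; pickle.dump(c,open("w1.pkl","wb"))
P=cloud(c); 
m=(P[:,:,2]>.09)&(P[:,:,2]<.115)&(abs(P[:,:,0]-.61)<.08)&(abs(P[:,:,1]-.055)<.06)
q=P[m]; print(m.sum(), q.mean(0), [cv2.minAreaRect((q[:,:2]*1000).astype(np.float32))])
```

```text
1376 [0.61263106 0.05283508 0.1026069 ] [((611.1282958984375, 53.89923095703125), (69.42594146728516, 14.833251953125), 11.07170581817627)]
```

View pics/w2.png

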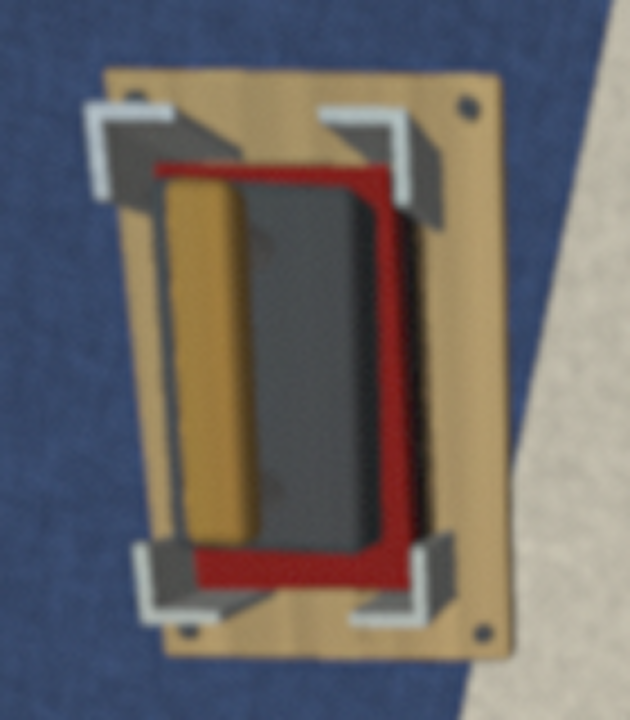

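View pics/w3.png

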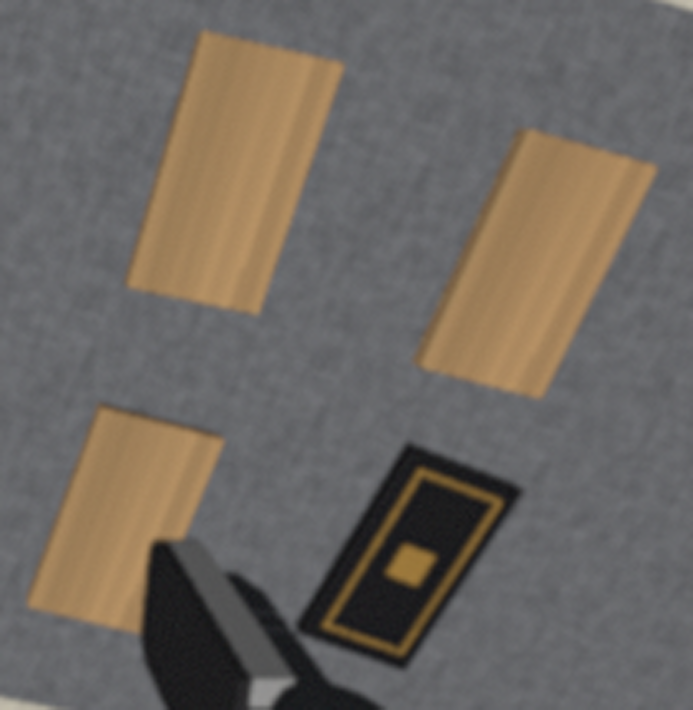

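```bash
python3 - <<'E'
from h import *
import pickle; c=pickle.load(open("w1.pkl","rb"))
f=lambda b,s,p,z:np.array([dep(c,b[0]+u/s,b[1]+v/s,z) for u,v in p])*1000
A=f((175,15),4.5,[(86,103),(410,108),(427,626),(143,623)],.062) # angle tops outer
print("angles",A.round(0)[:,:2].tolist(),A.mean(0)); d=A[0]-A[3]+A[1]-A[2]; print(np.degrees(np.arctan2(d[1],d[0])))
A=f((175,15),4.5,[(105,70),(499,75),(514,659),(165,659)],.012)
print("base",A.round(0)[:,:2].tolist(),A.mean(0)); d=A[0]-A[3]+A[1]-A[2]; print(np.degrees(np.arctan2(d[1],d[0])))
A=f((175,15),4.5,[(163,180),(243,183),(260,545),(187,547)],.104);print("bar",A.mean(0)); d=A[0]-A[3]+A[1]-A[2]; print(np.degrees(np.arctan2(d[1],d[0])))
E
python3 st.py .6105 .055 .25 -77
```

```text
angles [[657.0, 101.0], [673.0, 32.0], [562.0, 6.0], [546.0, 74.0]] [609.48930395  53.27042073  62.        ]
13.282660329774423
base [[670.0, 119.0], [694.0, 23.0], [549.0, -13.0], [524.0, 84.0]] [609.13272877  53.21760726  12.        ]
13.573959588524632
bar [610.7928088  51.939355  104.       ]
11.640874320046048
t 2.12 pos [550.  -56.4 302.6] F [-0.5 -0.2  0.2] w 85.0 q [ 0.21  0.29 -0.27  1.84  0.1   1.02 -1.42]
shift tool [-93.2 -86.   52.4] turn [-0.0044 -0.0054  0.0234]
```

```bash
python3 -m creep '[[[0,0,0.05,-0.022,-0.022,0,0.085],[0,0,0,-0.022,-0.022,0,0.085],[0,0,0,-0.022,-0.022,0,0.085],[0,0,0,-0.022,-0.022,0.02,0.085],[0,0,0,0,0,0.02,0.085],[0,0,0,0,0,0,0.085],[0,0,0,0,0,0,0.085]]]' 40
python3 st.py .611 .053 .152 -78.5
```

```text
t: 2.7
eef_pos: [0.6206, 0.0418, 0.2625]
tool_rot: [0.0, 0.771, -0.637, 0.006]
contact_force: [-0.5, -0.4, -0.1]
gripper_width: 0.993
t 2.7 pos [620.6  41.8 262.5] F [-0.5 -0.4 -0.1] w 84.8 q [ 0.04  0.44 -0.28  1.72  0.15  0.99 -1.68]
shift tool [-13.8   8.  110.3] turn [-0.0063 -0.0091 -0.0122]
```

```bash
python3 -m creep '[[[0,0,-0.01,-0.014,0.008,0.0,0.05],[0,0,0,0,0,0.035,0.05],[0,0,0,0,0,0,0.05],[0,0,0,0,0,0,0.05]]]' 60
python3 st.py .611 .053 .152 -78.5
python3 - <<'E'
from h import *
c=cam("wrist"); save(c,"w4");
E
```

```text
t: 3.03
eef_pos: [0.6094, 0.051, 0.2316]
tool_rot: [-0.0, 0.772, -0.635, 0.007]
contact_force: [0.4, -0.6, 1.2]
gripper_width: 0.582
t 3.03 pos [609.4  51.  231.6] F [ 0.4 -0.6  1.2] w 49.7 q [ 0.02  0.46 -0.28  1.77  0.17  0.92 -1.71]
shift tool [-2.5 -1.1 79.6] turn [-0.0102 -0.011  -0.0061]
```

View pics/w4.png

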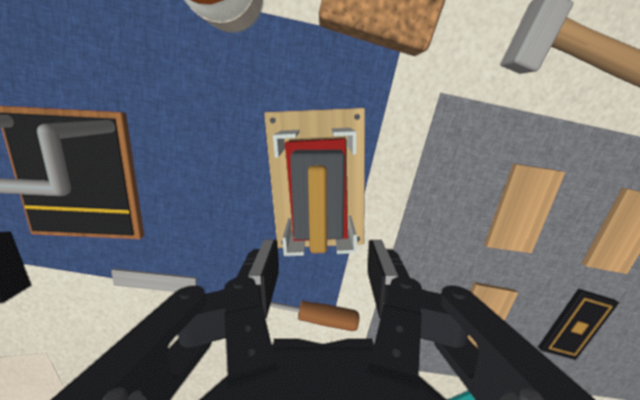

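The bar at (317,205) sits midway between the fingers at (265,270) and (378,270), so I'm descending.

```bash
python3 -m creep '[[[-0.01,-0.011,-0.006,-0.0025,-0.001,0.02,0.05],[0,0,0,0,0,0.025,0.05],[0,0,0,0,0,0.02,0.05],[0,0,0,0,0,0.012,0.05],[0,0,0,0,0,0,0.05]]]' 60
python3 st.py .611 .053 .152 -78.5
```

```text
t: 3.5
eef_pos: [0.6138, 0.0513, 0.1628]
tool_rot: [-0.004, 0.773, -0.634, 0.005]
contact_force: [0.5, 0.0, -0.0]
gripper_width: 0.581
t 3.5 pos [613.8  51.3 162.8] F [ 0.5  0.  -0. ] w 49.7 q [ 0.01  0.55 -0.27  1.81  0.2   0.79 -1.73]
shift tool [-2.3  2.5 10.8] turn [-0.0123 -0.0027 -0.004 ]
```

```bash
python3 -m creep '[[[0,0,0,0,0,0.001,0.0],[0,0,0,0,0,0,0.0],[0,0,0,0,0,0,0.0],[0,0,0,0,0,0,0.0],[0,0,0,0,0,0,0.0]]]' 60
python3 st.py .611 .053 .152 -78.5
python3 - <<'E'
from h import *
c=cam("wrist"); save(c,"w5");
E
```

```text
t: 3.92
eef_pos: [0.615, 0.0516, 0.1665]
tool_rot: [-0.006, 0.773, -0.634, 0.006]
contact_force: [0.4, -0.3, -7.1]
gripper_width: 0.143
t 3.92 pos [615.   51.6 166.5] F [ 0.4 -0.3 -7.1] w 12.2 q [ 0.01  0.55 -0.27  1.81  0.2   0.8  -1.73]
shift tool [-2.2  3.9 14.4] turn [-0.0164 -0.0027 -0.0046]
```

View pics/w5.png

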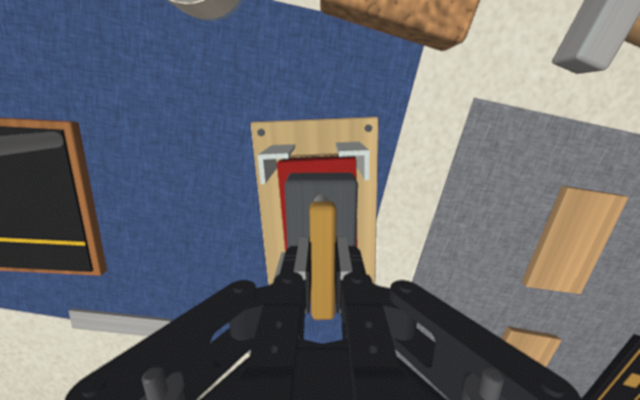

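The grip is high on the pads, so I'll set the weight down again and regrasp lower.

```bash
python3 -m creep '[[[0,0,0,0,0,0.004,0.0],[0,0,0,0,0,0.002,0.0],[0,0,0,0,0,0,0.04],[0,0,0,0,0,0,0.04],[-0.014,0,-0.004,-0.002,0.004,0.008,0.04],[0,0,0,0,0,0.006,0.04],[0,0,0,0,0,0.0,0.04]]]' 60
python3 st.py .611 .053 .152 -78.5
```

```text
t: 4.55
eef_pos: [0.6128, 0.0538, 0.1528]
tool_rot: [-0.002, 0.774, -0.633, 0.004]
contact_force: [0.2, -0.6, -0.5]
gripper_width: 0.474
t 4.55 pos [612.8  53.8 152.8] F [ 0.2 -0.6 -0.5] w 40.5 q [ 0.01  0.56 -0.26  1.81  0.21  0.78 -1.73]
shift tool [0.4 1.9 0.8] turn [-0.0076 -0.0042 -0.0005]
```

```bash
python3 -m creep '[[[0,0,0,0,0,0,0.0],[0,0,0,0,0,0,0.0],[0,0,0,0,0,0,0.0],[0,0,0,0,0,0,0.0],[0,0,0,0,0,-0.02,0.0],[0,0,0,0,0,-0.04,0.0],[0,0,0,0,0,-0.04,0.0],[0,0,0,0,0,-0.02,0.0],[0,0,0,0,0,0,0.0]]]' 80
python3 st.py .611 .053 .152 -78.5
python3 - <<'E'
from h import *
c=cam("side"); save(c,"s1",(220,190,500,400),2.8)
for n,uv in dict(sqc=(347,277),sqend=(370,258),box=(345,303),box2=(348,330),awltip=(354,236),awlh=(362,204)).items(): print(n,dep(c,*uv).round(3))
for p in [(.40,.28),(.35,.40),(.42,.42)]: print(p,proj(c,[p[0],p[1],0]).round())
E
```

```text
t: 5.3
eef_pos: [0.6066, 0.053, 0.2674]
tool_rot: [0.006, 0.774, -0.633, -0.003]
contact_force: [0.2, 0.8, -7.2]
gripper_width: 0.145
t 5.3 pos [606.6  53.  267.4] F [ 0.2  0.8 -7.2] w 12.4 q [ 0.03  0.43 -0.29  1.73  0.14  1.02 -1.68]
shift tool [  0.6  -5.9 115.3] turn [ 0.0133 -0.0021 -0.0003]
sqc [0.436 0.266 0.004]
sqend [0.381 0.18  0.005]
box [0.422 0.352 0.002]
box2 [ 0.395  0.431 -0.001]
awltip [0.449 0.109 0.006]
awlh [ 0.449 -0.016  0.029]
(0.4, 0.28) [[358. 284.]]
(0.35, 0.4) [[366. 324.]]
(0.42, 0.42) [[340. 324.]]
```

View pics/s1.png

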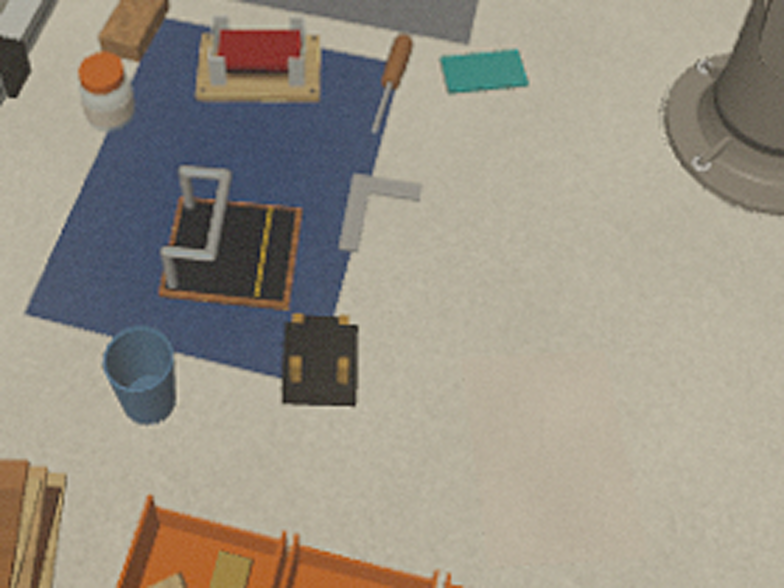

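```bash
python3 st.py .578 .183 .11 -77
```

```text
t 5.35 pos [605.9  52.8 265.4] F [ 1.   0.5 -6.8] w 12.5 q [ 0.03  0.43 -0.29  1.74  0.14  1.01 -1.68]
shift tool [-133.4   -0.9  155.1] turn [ 0.0151 -0.0018 -0.0264]
```

```bash
python3 -m creep '[[[0.015,0,-0.026,-0.033,0,0,0.0],[0,0,0,-0.033,0,0,0.0],[0,0,0,-0.033,0,0,0.0],[0,0,0,-0.033,0,0.0,0.0],[0,0,0,0,0,0.03,0.0],[0,0,0,0,0,0.04,0.0],[0,0,0,0,0,0.035,0.0],[0,0,0,0,0,0,0.0],[0,0,0,0,0,0,0.0]]]' 80
python3 st.py .578 .183 .11 -77
python3 - <<'E'
from h import *
c=cam("side"); save(c,"s2",(220,150,420,320),4)
E
```

```text
t: 6.1
eef_pos: [0.5641, 0.1826, 0.135]
tool_rot: [0.011, 0.783, -0.622, -0.007]
contact_force: [0.9, 0.1, -5.6]
gripper_width: 0.146
t 6.1 pos [564.1 182.6 135. ] F [ 0.9  0.1 -5.6] w 12.5 q [-0.19  0.58 -0.3   1.85  0.23  0.77 -1.96]
shift tool [  2.7 -14.3  24.6] turn [ 0.0271 -0.0025  0.0002]
```

View pics/s2.png

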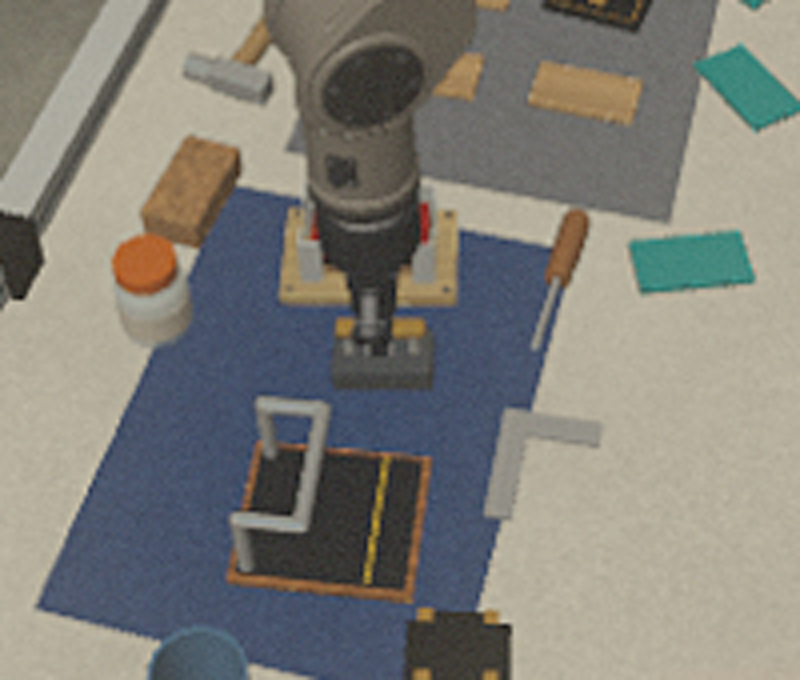

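```bash
python3 -m creep '[[[0.027,-0.002,0,0.002,-0.013,0.005,0.0],[0,0,0,0,0,0.01,0.0],[0,0,0,0,0,0,0.0]]]' 80
python3 st.py .578 .183 .11 -77
```

```text
t: 6.4
eef_pos: [0.577, 0.1822, 0.1206]
tool_rot: [0.001, 0.782, -0.623, 0.0]
contact_force: [-0.7, -0.2, -8.0]
gripper_width: 0.146
t 6.4 pos [577.  182.2 120.6] F [-0.7 -0.2 -8. ] w 12.5 q [-0.19  0.6  -0.29  1.84  0.25  0.73 -1.97]
shift tool [-0.6 -1.1 10.6] turn [ 0.0007 -0.0012 -0.0017]
```

```bash
python3 -m creep '[[[0,0,0,0,0,0.006,0.0],[0,0,0,0,0,0.004,0.0],[0,0,0,0,0,0.001,0.0],[0,0,0,0,0,0,0.0]]]' 80
python3 st.py .578 .183 .11 -77
```

```text
t: 6.73
eef_pos: [0.5779, 0.1818, 0.1116]
tool_rot: [-0.0, 0.782, -0.624, 0.001]
contact_force: [-0.9, -1.2, -5.8]
gripper_width: 0.146
t 6.73 pos [577.9 181.8 111.6] F [-0.9 -1.2 -5.8] w 12.5 q [-0.19  0.62 -0.29  1.85  0.26  0.71 -1.97]
shift tool [-1.2 -0.3  1.6] turn [-0.0018 -0.0014 -0.0035]
```

```bash
python3 -m creep '[[[0,0,0,0,0,0.003,0.0],[0,0,0,0,0,0.002,0.0],[0,0,0,0,0,0,0.0]]]' 80
python3 st.py .578 .183 .11 -77
```

```text
t: 6.98
eef_pos: [0.5782, 0.1818, 0.1075]
tool_rot: [-0.001, 0.781, -0.624, 0.002]
contact_force: [-0.1, 0.2, -5.3]
gripper_width: 0.147
t 6.98 pos [578.2 181.8 107.5] F [-0.1  0.2 -5.3] w 12.6 q [-0.2   0.62 -0.28  1.85  0.26  0.7  -1.98]
shift tool [-1.2 -0.  -2.5] turn [-0.003  -0.0015 -0.0036]
```

```bash
python3 -m creep '[[[0,0,0,0,0,0.0015,0.0],[0,0,0,0,0,0.001,0.0],[0,0,0,0,0,0,0.0]]]' 80
python3 st.py .578 .183 .11 -77
```

```text
t: 7.23
eef_pos: [0.5783, 0.1819, 0.1078]
tool_rot: [-0.001, 0.781, -0.624, 0.002]
contact_force: [1.0, 0.5, -6.9]
gripper_width: 0.149
t 7.23 pos [578.3 181.9 107.8] F [ 1.   0.5 -6.9] w 12.7 q [-0.2   0.62 -0.28  1.85  0.26  0.7  -1.98]
shift tool [-1.1  0.1 -2.2] turn [-0.0034 -0.0025 -0.0038]
```

```bash
python3 -m creep '[[[0,0,0,0,0,0.003,0.0],[0,0,0,0,0,0.003,0.0],[0,0,0,0,0,0,0.0]]]' 80
python3 st.py .578 .183 .11 -77
python3 - <<'E'
from h import *
c=cam("wrist"); save(c,"w6");
E
```

```text
t: 7.48
eef_pos: [0.5788, 0.182, 0.1084]
tool_rot: [-0.0, 0.781, -0.624, 0.003]
contact_force: [-0.1, -0.5, -6.3]
gripper_width: 0.149
t 7.48 pos [578.8 182.  108.4] F [-0.1 -0.5 -6.3] w 12.7 q [-0.2   0.62 -0.28  1.85  0.26  0.7  -1.98]
shift tool [-1.1  0.6 -1.6] turn [-0.0045 -0.0049 -0.0047]
```

View pics/w6.png

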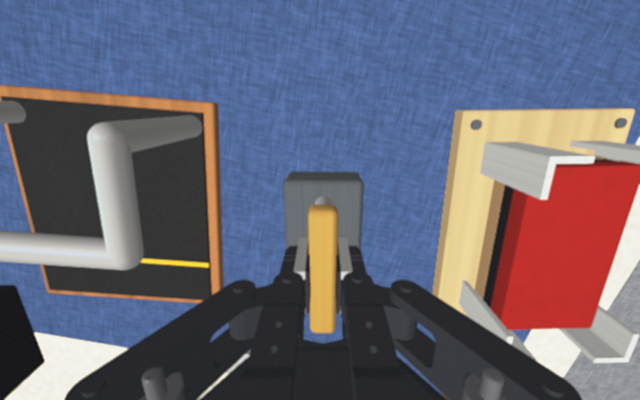

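```bash
python3 -m creep '[[[0,0,0,0,0,0,0.02],[0,0,0,0,0,0,0.04],[0,0,0,0,0,0,0.04],[0,0,0,0,0,0,0.04]]]' 80
python3 st.py .578 .183 .11 -77
python3 - <<'E'
from h import *
c=cam("wrist"); save(c,"w7");
E
```

```text
t: 7.87
eef_pos: [0.5815, 0.1834, 0.1092]
tool_rot: [-0.003, 0.781, -0.624, 0.005]
contact_force: [-0.1, 1.1, 0.3]
gripper_width: 0.465
t 7.87 pos [581.5 183.4 109.2] F [-0.1  1.1  0.3] w 39.7 q [-0.2   0.62 -0.28  1.85  0.26  0.7  -1.98]
shift tool [-0.4  3.5 -0.8] turn [-0.011  -0.0031 -0.0045]
```

View pics/w7.png

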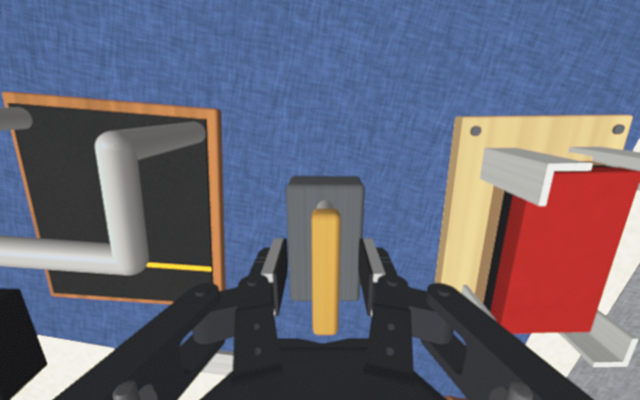

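```bash
python3 -m creep '[[[0,0,0,0,0,-0.03,0.04],[0,0,0,0,0,-0.04,0.04],[0,0,0,0,0,-0.04,0.04],[0.02,0,0,0.03,0,0,0.07],[0,0,0,0.036,0,0,0.07],[0,0,0,0.036,0,0,0.07],[0,0,0,0.03,0,0,0.07],[0,0,0,0,0,0,0.07]]]' 60
python3 st.py .609 .0535 .11 -76.6
python3 - <<'E'
from h import *
c=cam("wrist"); save(c,"w8"); c2=cam("side"); save(c2,"s3",(220,150,420,320),4)
E
```

```text
t: 8.58
eef_pos: [0.6118, 0.0545, 0.2251]
tool_rot: [-0.013, 0.784, -0.621, 0.012]
contact_force: [0.2, -1.5, 0.4]
gripper_width: 0.818
t 8.58 pos [611.8  54.5 225.1] F [ 0.2 -1.5  0.4] w 69.8 q [ 0.04  0.47 -0.3   1.79  0.18  0.88 -1.68]
shift tool [1.000e-01 7.000e+00 1.149e+02] turn [-0.0352 -0.0021 -0.0023]
```

View pics/w8.png

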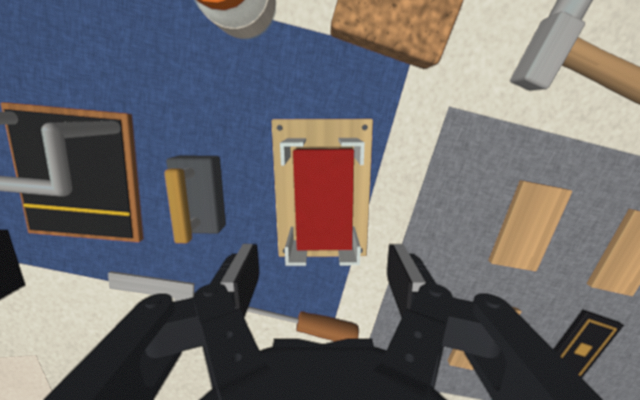

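View pics/s3.png

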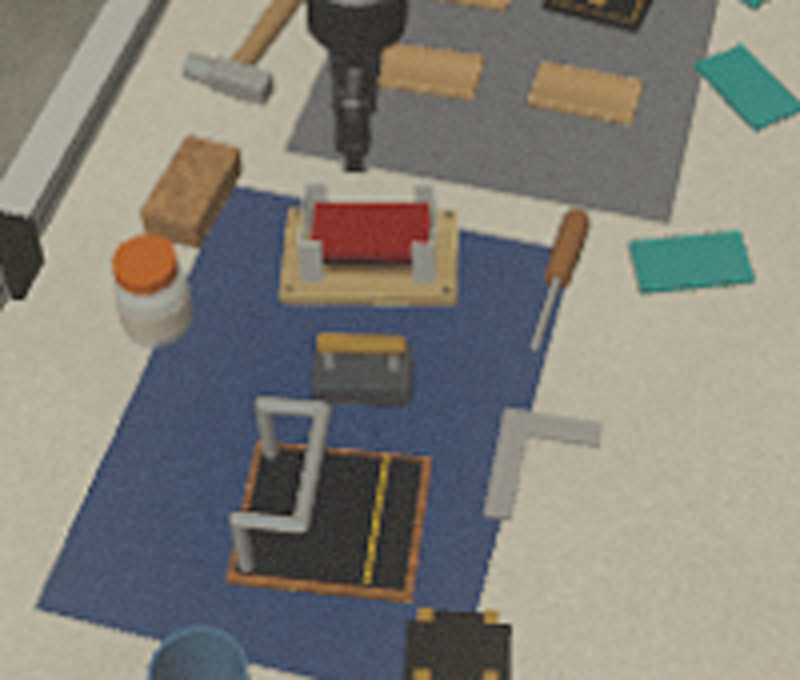

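Run:
```python
from h import *
from scipy.spatial.transform import Rotation as Ro
c=cam("wrist"); save(c,"w9",(200,120,440,320),3.3)
o=get_obs(); R=Ro.from_quat(np.roll(o['tool_rot'],-1)); p=o['eef_pos']
P=cloud(c)
m=(abs(P[:,:,0]-.61)<.08)&(abs(P[:,:,1]-.053)<.06)&(P[:,:,2]>.04)&(P[:,:,2]<.05)
hsv=cv2.cvtColor(c["color"],cv2.COLOR_RGB2HSV); red=((hsv[:,:,0]<8)|(hsv[:,:,0]>172))&(hsv[:,:,1]>180)
q=P[m&red]; print(len(q),q.mean(0),cv2.minAreaRect((q[:,:2]*1000).astype(np.float32)))
# fingers in tool frame
T=R.inv().apply((P.reshape(-1,3)-p)).reshape(P.shape)*1000
for n,mm in (("L",T[:,:,0]<-25),("R",T[:,:,0]>25)):
    k=mm&(abs(T[:,:,0])<60)&(abs(T[:,:,1])<14)&(T[:,:,2]>10)&(T[:,:,2]<90); t=T[k]; print(n,k.sum(),np.percentile(t[:,2],[50,95,99,100]).round(1),t[t[:,2]>np.percentile(t[:,2],90)].mean(0).round(1))
```

```text
5584 [0.61249455 0.05341784 0.0435875 ] ((609.6077270507812, 52.706424713134766), (98.55335998535156, 53.58189392089844), 13.923558235168457)
L 4868 [18.6 56.1 62.  65.7] [-35.2  -3.9  56.6]
R 4569 [19.8 56.4 62.  65.5] [39.7 -3.7 56.8]
```

View pics/w9.png

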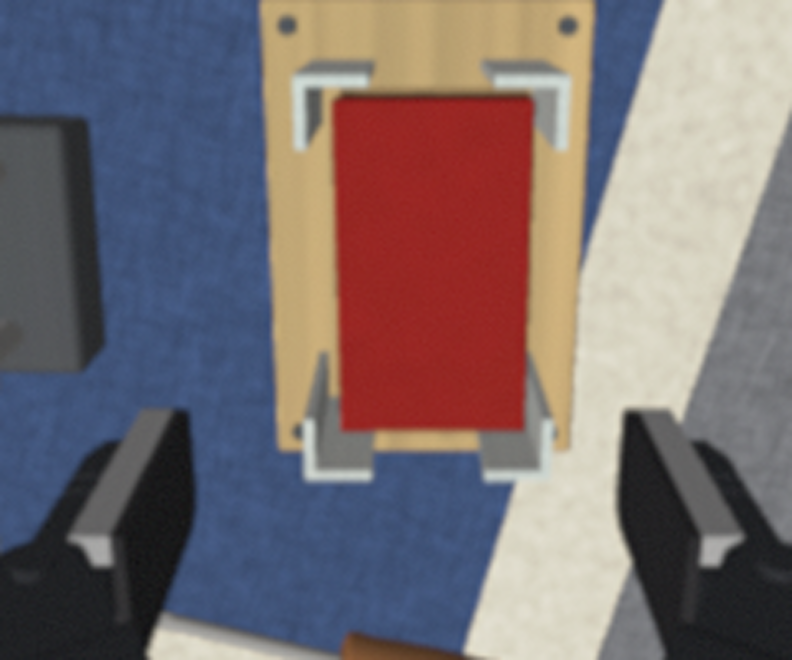

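```bash
python3 -m creep '[[[-0.036,0,-0.01,0,0.007,0.02,0.07],[0,0,0,0,0,0.035,0.07],[0,0,0,0,0,0.035,0.07],[0,0,0,0,0,0.01,0.07],[0,0,0,0,0,0,0.07]]]' 60
python3 st.py .6095 .053 .103 -76.1
```

```text
t: 9.15
eef_pos: [0.6044, 0.0725, 0.1241]
tool_rot: [-0.004, 0.794, -0.609, -0.002]
contact_force: [-0.2, -0.0, 0.3]
gripper_width: 0.816
t 9.15 pos [604.4  72.5 124.1] F [-0.2 -0.   0.3] w 69.7 q [-0.    0.6  -0.29  1.84  0.23  0.73 -1.72]
shift tool [20.3  0.2 20.9] turn [-0.0044  0.0076  0.0197]
```

```bash
python3 -m creep '[[[-0.004,0.007,0.02,0.01,0,0,0.07],[0,0,0,0.01,0,0,0.07],[0,0,0,0,0,0,0.07]]]' 60
python3 st.py .6095 .053 .103 -76.1
```

```text
t: 9.4
eef_pos: [0.6102, 0.0552, 0.1263]
tool_rot: [-0.001, 0.788, -0.615, -0.0]
contact_force: [0.5, -0.9, 0.2]
gripper_width: 0.823
t 9.4 pos [610.2  55.2 126.3] F [ 0.5 -0.9  0.2] w 70.3 q [ 0.02  0.6  -0.28  1.83  0.23  0.74 -1.71]
shift tool [ 2.   1.2 23.3] turn [-0.0011  0.0011  0.0029]
```

```bash
python3 -m creep '[[[0,0,0.003,0.002,0.001,0.01,0.07],[0,0,0,0,0,0.008,0.07],[0,0,0,0,0,0.004,0.07],[0,0,0,0,0,0,0.07]]]' 60
python3 st.py .6095 .053 .103 -76.1
python3 - <<'E'
from h import *
c2=cam("side"); save(c2,"s4",(270,170,350,240),8)
c=cam("wrist"); save(c,"w10")
E
```

```text
t: 9.73
eef_pos: [0.6127, 0.0513, 0.1068]
tool_rot: [-0.003, 0.786, -0.618, 0.003]
contact_force: [-0.1, 0.3, -0.5]
gripper_width: 0.821
t 9.73 pos [612.7  51.3 106.8] F [-0.1  0.3 -0.5] w 70.1 q [ 0.01  0.63 -0.27  1.83  0.24  0.7  -1.72]
shift tool [-2.4  2.8  3.7] turn [-0.0091 -0.0004 -0.0038]
```

View pics/s4.png

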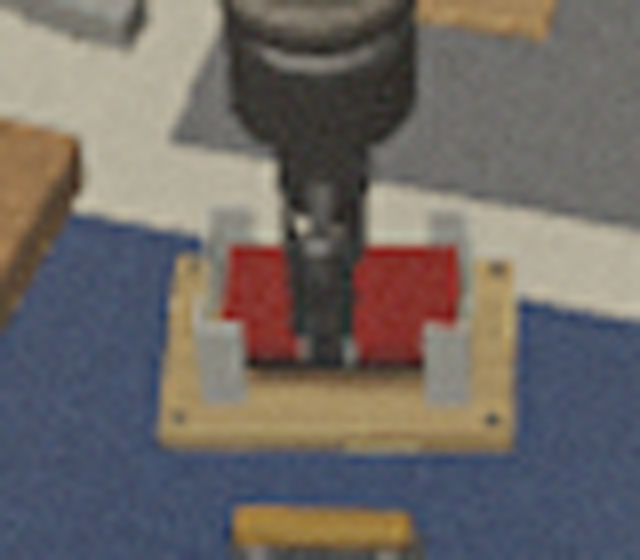

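View pics/w10.png

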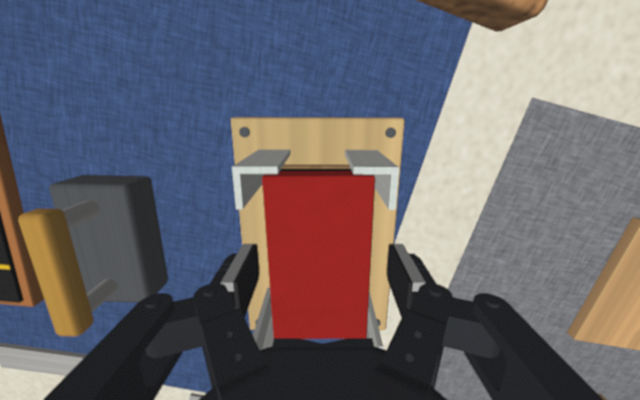

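```bash
python3 -m creep '[[[-0.009,0,-0.003,-0.001,0.003,0.004,0.07],[0,0,0,0,0,0.0,0.07],[0,0,0,0,0,0.0,0.05],[0,0,0,0,0,0,0.05],[0,0,0,0,0,0,0.05],[0,0,0,0,0,0,0.05]]]' 30
python3 st.py .6095 .053 .103 -76.1
```

```text
t: 10.33
eef_pos: [0.6097, 0.0529, 0.1036]
tool_rot: [-0.0, 0.788, -0.616, 0.0]
contact_force: [0.7, 0.1, -1.2]
gripper_width: 0.643
t 10.33 pos [609.7  52.9 103.6] F [ 0.7  0.1 -1.2] w 54.9 q [ 0.01  0.63 -0.27  1.84  0.24  0.7  -1.72]
shift tool [-0.1  0.1  0.6] turn [-0.0005  0.0001  0.0013]
```

```bash
python3 -m creep '[[[0,0,0,0,0,-0.01,0.05],[0,0,0,0,0,-0.02,0.05],[0,0,0,0,0,-0.04,0.05],[0,0,0,0,0,-0.03,0.05],[0,0,0,0,0,0,0.05],[0,0,0,0,0,0,0.05]]]' 40
python3 st.py .36 .30 .2 -76.1
python3 - <<'E'
from h import *
c2=cam("side"); save(c2,"s5",(230,110,370,240),5)
c=cam("wrist"); save(c,"w11")
E
```

```text
t: 10.83
eef_pos: [0.6089, 0.053, 0.2092]
tool_rot: [0.0, 0.788, -0.616, -0.001]
contact_force: [-0.9, -0.9, -1.6]
gripper_width: 0.64
t 10.83 pos [608.9  53.  209.2] F [-0.9 -0.9 -1.6] w 54.6 q [ 0.04  0.49 -0.31  1.78  0.18  0.9  -1.67]
shift tool [-299.8  181.7    9.8] turn [0.0018 0.0009 0.0017]
```

View pics/s5.png

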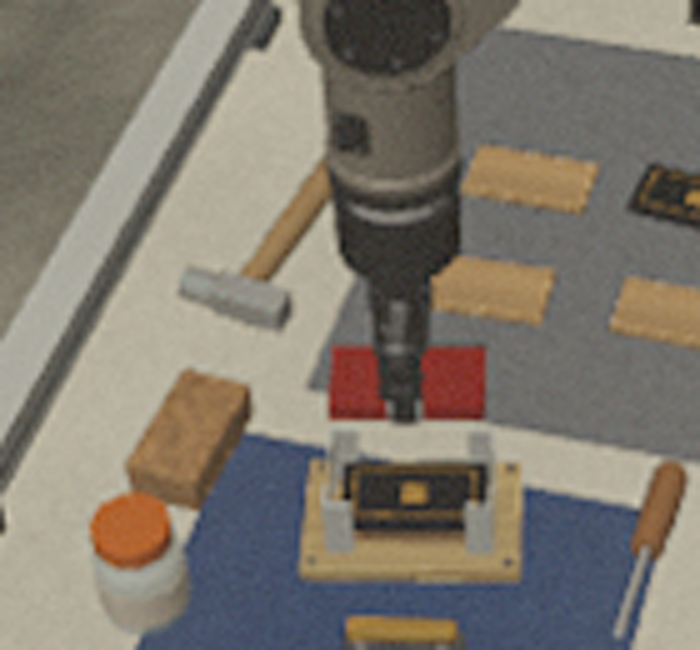

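View pics/w11.png

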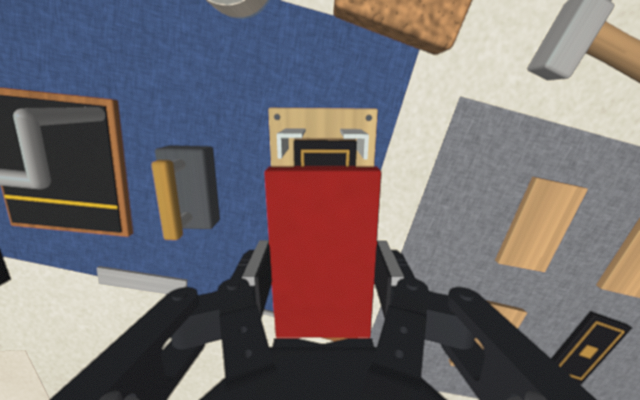

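```bash
python3 -m creep '[[[0,0,0,-0.03,0.0182,0,0.05],[0,0,0,-0.03,0.0182,0,0.05],[0,0,0,-0.03,0.0182,0,0.05],[0,0,0,-0.03,0.0182,0,0.05],[0,0,0,-0.03,0.0182,0,0.05],[0,0,0,-0.03,0.0182,0,0.05],[0,0,0,-0.03,0.0182,0,0.05],[0,0,0,-0.03,0.0182,0,0.05],[0,0,0,-0.03,0.0182,0,0.05],[0,0,0,0,0,0,0.05],[0,0,0,0,0,0,0.05]]]' 40
python3 st.py .36 .30 .076 -76.1
```

```text
t: 11.85
eef_pos: [0.3697, 0.2782, 0.1956]
tool_rot: [0.011, 0.787, -0.617, -0.005]
contact_force: [0.7, -0.2, -0.3]
gripper_width: 0.64
t 11.85 pos [369.7 278.2 195.6] F [ 0.7 -0.2 -0.3] w 54.6 q [-0.4   0.32 -0.43  2.11  0.18  0.77 -2.28]
shift tool [-24.1   1.3 119.5] turn [ 0.0245 -0.0053 -0.0028]
```

```bash
python3 -m creep '[[[0.024,-0.005,0,-0.022,0,0,0.05],[0,0,0,0,0,0.035,0.05],[0,0,0,0,0,0.035,0.05],[0,0,0,0,0,0.02,0.05],[0,0,0,0,0,0.0,0.05],[0,0,0,0,0,0,0.05]]]' 40
python3 st.py .36 .30 .074 -76.1
```

```text
t: 12.35
eef_pos: [0.3662, 0.2973, 0.0997]
tool_rot: [0.002, 0.786, -0.619, 0.0]
contact_force: [-0.3, 0.3, -0.5]
gripper_width: 0.642
t 12.35 pos [366.2 297.3  99.7] F [-0.3  0.3 -0.5] w 54.8 q [-0.52  0.49 -0.36  2.16  0.33  0.54 -2.45]
shift tool [-4.1  5.3 25.7] turn [ 0.0026 -0.0022 -0.006 ]
```

```bash
python3 -m creep '[[[0.002,-0.002,0,0,0.002,0.012,0.05],[0,0,0,0,0,0.009,0.05],[0,0,0,0,0,0.004,0.05],[0,0,0,0,0,0.0,0.05]]]' 40
python3 st.py .36 .30 .074 -76.1
```

```text
t: 12.68
eef_pos: [0.3671, 0.2956, 0.0759]
tool_rot: [-0.001, 0.784, -0.62, 0.001]
contact_force: [0.3, 0.5, 0.4]
gripper_width: 0.642
t 12.68 pos [367.1 295.6  75.9] F [0.3 0.5 0.4] w 54.8 q [-0.54  0.53 -0.33  2.17  0.36  0.49 -2.49]
shift tool [-5.9  5.9  1.9] turn [-0.0017 -0.0004 -0.0105]
```

```bash
python3 -m creep '[[[0,0,0,0,0,0.003,0.05],[0,0,0,0,0,0.002,0.05],[0,0,0,0,0,0,0.05],[0,0,0,0,0,0.0,0.07],[0,0,0,0,0,0.0,0.07],[0,0,0,0,0,0,0.07],[0,0,0,0,0,-0.02,0.07],[0,0,0,0,0,-0.04,0.07],[0,0,0,0,0,-0.04,0.07],[0,0,0,0,0,-0.03,0.07],[0,0,0,0,0,0,0.07]]]' 40
python3 st.py .609 .053 .2 -76.5
python3 - <<'E'
from h import *
c=cam("side"); save(c,"s6",(220,90,460,330),3.3)
E
```

```text
t: 13.6
eef_pos: [0.3669, 0.2963, 0.2075]
tool_rot: [-0.0, 0.785, -0.62, 0.0]
contact_force: [0.1, -0.4, -0.0]
gripper_width: 0.818
t 13.6 pos [366.9 296.3 207.5] F [ 0.1 -0.4 -0. ] w 69.9 q [-0.42  0.31 -0.45  2.1   0.19  0.78 -2.33]
shift tool [ 292.6 -179.3    7.7] turn [-0.0009 -0.0002 -0.0023]
```

View pics/s6.png

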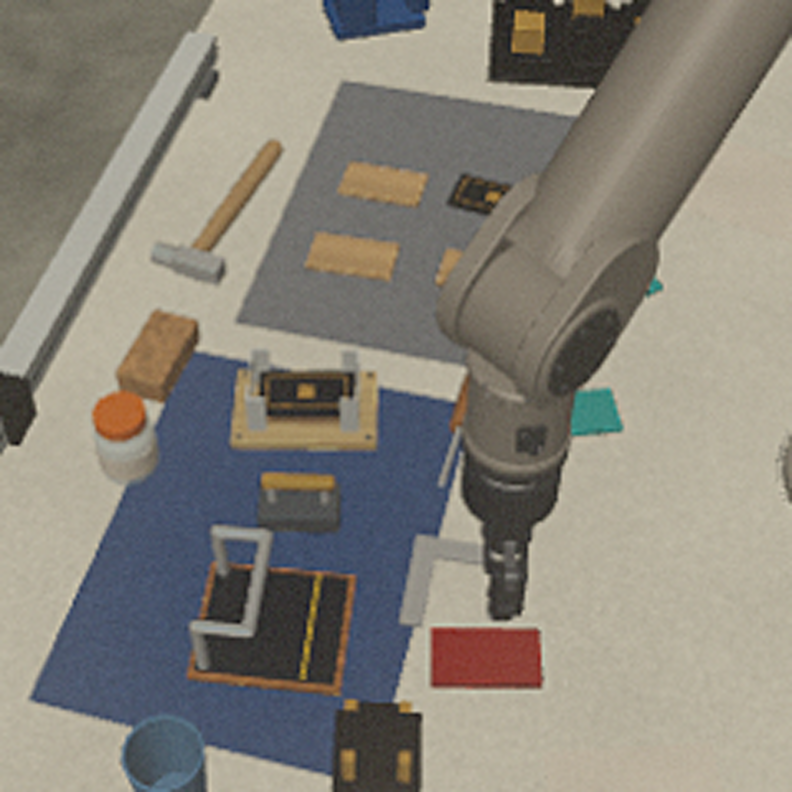

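```bash
python3 -m creep '[[[0,0,0,0,-0.035,0,0.07],[0,0,0,0,-0.035,0,0.07],[0,0,0,0,-0.035,0,0.07],[0,0,0,0,-0.02,-0.04,0.07],[0.1,0,0,0,0,0,0.07],[0.1,0,0,0,0,0,0.07],[0.1,0,0,0,0,0,0.07],[0.1,0,0,0,0,0,0.07],[0.1,0,0,0,0,0,0.07],[0.1,0,0,0,0,0,0.07],[0,0,0,0,0,0,0.07]]]' 40
python3 st.py .497 .306 .25 -82
```

```text
t: 14.57
eef_pos: [0.4918, 0.3213, 0.232]
tool_rot: [-0.198, 0.759, -0.598, 0.165]
contact_force: [-0.2, 0.1, -0.7]
gripper_width: 0.825
t 14.57 pos [491.8 321.3 232. ] F [-0.2  0.1 -0.7] w 70.5 q [-0.8   0.29 -0.01  2.13  0.82  0.4  -2.85]
shift tool [ 16.3 -10.2 -14.7] turn [-0.5208  0.0106  0.0944]
```

```bash
python3 -m creep '[[[0,0,-0.124,0,0,0,0.07],[0,0,-0.124,0,0,0,0.07],[0,0,-0.124,0,0,0,0.07],[0,0,-0.124,0,0,0,0.07],[0,0,-0.124,0,0,0,0.07],[0,0,-0.124,0,0,0,0.07],[0,0,-0.124,0,0,0,0.07],[0,0,-0.124,0,0,0,0.07],[0,0,-0.124,0,0,0,0.07],[0,0,-0.124,0,0,0,0.07],[0,0,-0.124,0,0,0,0.07],[0,0,-0.124,0,0,0,0.07],[0,0,-0.124,0,0,0,0.07],[0,0,-0.124,0,0,0,0.07],[0,0,-0.124,0,0,0,0.07],[0,0,-0.124,0,0,0,0.07],[0,0,-0.124,0,0,0,0.07],[0,0,-0.124,0,0,0,0.07],[0,0,-0.124,0,0,0,0.07],[0,0,-0.124,0,0,0,0.07]]]' 40
python3 st.py .497 .306 .25 98
```

```text
t: 16.23
eef_pos: [0.4874, 0.3191, 0.2188]
tool_rot: [0.086, 0.812, 0.535, 0.219]
contact_force: [0.4, -0.2, -0.9]
gripper_width: 0.818
t 16.23 pos [487.4 319.1 218.8] F [ 0.4 -0.2 -0.9] w 69.8 q [-0.4   0.35 -0.47  2.1   0.95  0.52 -0.45]
shift tool [ -0.5  25.1 -24.7] turn [ 0.4528 -0.1599 -0.535 ]
```

```bash
cat > lean.py <<'E'
# lean.py x y z rackyaw theta : tool x = +rack y, tool z tilted theta from down towards rack x
import sys,numpy as np
from st import rel,Ro
x,y,z,w,th=map(float,sys.argv[1:]); w=np.radians(w);th=np.radians(th)
X=np.array([np.cos(w),np.sin(w),0]);Y=np.array([-np.sin(w),np.cos(w),0]);Z=np.array([0,0,1.])
tz=np.sin(th)*X-np.cos(th)*Z
rel([x,y,z],Ro.from_matrix(np.c_[Y,np.cross(tz,Y),tz]))
E
python3 -m creep '[[[0,0,-0.124,0,0,-0.01,0.07],[0,0,-0.124,0,0,-0.01,0.07],[0,0,-0.124,0,0,-0.01,0.07],[0,0,-0.124,0,0,0,0.07],[0,0,0,0,0,0,0.07]]]' 40
python3 lean.py .497 .306 .25 8 30;python3 lean.py .497 .306 .25 8 60
```

```text
t: 16.65
eef_pos: [0.4734, 0.3145, 0.244]
tool_rot: [0.134, 0.654, 0.721, 0.185]
contact_force: [-0.6, -0.4, -1.0]
gripper_width: 0.825
t 16.65 pos [473.4 314.5 244. ] F [-0.6 -0.4 -1. ] w 70.5 q [-0.3   0.3  -0.59  2.1   0.87  0.58  0.13]
shift tool [-10.7  23.1   4.1] turn [-0.0637 -0.0288 -0.0495]
t 16.65 pos [473.4 314.5 244. ] F [-0.6 -0.4 -1. ] w 70.5 q [-0.3   0.3  -0.59  2.1   0.87  0.58  0.13]
shift tool [-10.7  23.1   4.1] turn [-0.5871 -0.0153 -0.056 ]
```

```bash
python3 -m creep '[[[-0.1,0,-0.05,-0.01,0.02,0,0.07],[-0.1,0,0,0,0,0,0.07],[-0.1,0,0,0,0,0,0.07],[-0.1,0,0,0,0,0,0.07],[-0.1,0,0,0,0,0,0.07],[-0.08,0,0,0,0,0,0.07],[0,0,0,0,0,0,0.07]]]' 40
python3 lean.py .497 .306 .25 8 60
```

```text
t: 17.23
eef_pos: [0.4953, 0.3015, 0.2501]
tool_rot: [0.287, 0.597, 0.664, 0.347]
contact_force: [-0.6, -0.9, -1.1]
gripper_width: 0.819
t 17.23 pos [495.3 301.5 250.1] F [-0.6 -0.9 -1.1] w 70.0 q [-0.51  0.32 -0.45  2.29  1.88  0.75 -0.87]
shift tool [4.3 1.1 1.9] turn [-0.112  -0.0046 -0.0368]
```

```bash
python3 -m creep '[[[-0.11,0,-0.036,0.004,0,0,0.07],[0,0,0,0,0.03,0.018,0.07],[0,0,0,0,0.03,0.018,0.07],[0,0,0,0,0.03,0.018,0.07],[0,0,0,0,0,0,0.07],[0,0,0,0,0,0,0.07]]]' 40
python3 lean.py .497 .306 .14 8 60
```

```text
t: 17.73
eef_pos: [0.5881, 0.3129, 0.2946]
tool_rot: [0.322, 0.576, 0.655, 0.369]
contact_force: [-1.4, -0.8, -0.6]
gripper_width: 0.818
t 17.73 pos [588.1 312.9 294.6] F [-1.4 -0.8 -0.6] w 69.9 q [-0.46  0.35 -0.38  2.13  1.94  0.7  -0.75]
shift tool [   4.4 -179.5    2.7] turn [-0.0245  0.0072 -0.0084]
```

```bash
python3 -m creep '[[[-0.02,0,0,0.004,-0.035,0,0.07],[0,0,0,0,-0.035,0,0.07],[0,0,0,0,-0.035,0,0.07],[0,0,0,0,-0.035,0,0.07],[0,0,0,0,-0.035,0,0.07],[0,0,0,0,0,0,0.07],[0,0,0,0,0,0,0.07]]]' 40
python3 lean.py .497 .306 .10 8 60
python3 - <<'E'
from h import *
c=cam("side"); save(c,"s7",(220,150,460,350),3.3)
E
```

```text
t: 18.32
eef_pos: [0.5008, 0.3042, 0.1408]
tool_rot: [0.327, 0.582, 0.645, 0.373]
contact_force: [0.3, -0.7, 1.4]
gripper_width: 0.821
t 18.32 pos [500.8 304.2 140.8] F [ 0.3 -0.7  1.4] w 70.1 q [-0.55  0.63 -0.44  2.33  2.18  1.1  -1.2 ]
shift tool [  1.7 -36.9  17.7] turn [-0.0098  0.0203 -0.0262]
```

View pics/s7.png

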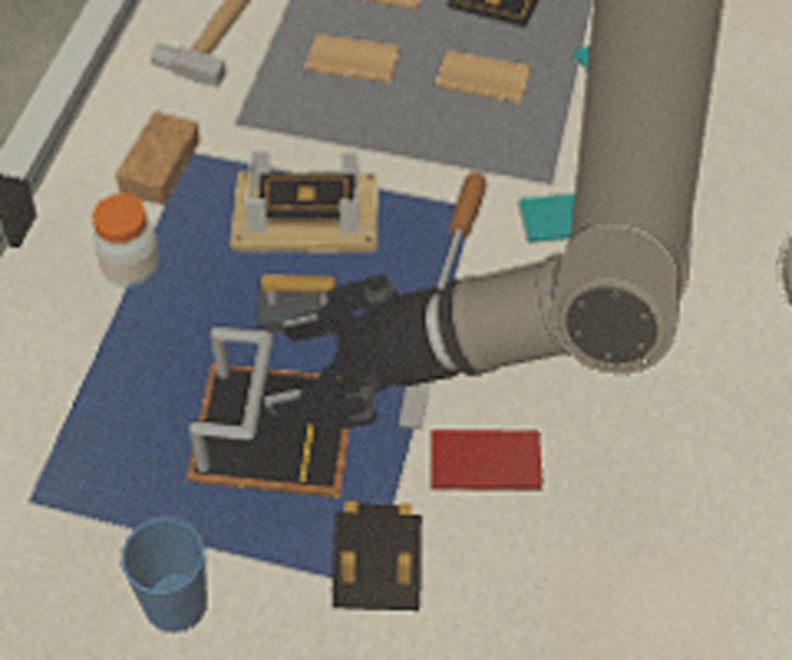

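```bash
python3 -m creep '[[[-0.01,0.02,-0.026,0.002,-0.018,0.009,0.07],[0,0,0,0,-0.018,0.009,0.07],[0,0,0,0,0,0,0.07],[0,0,0,0,0,0,0.07]]]' 40
python3 lean.py .497 .306 .10 8 60
python3 - <<'E'
from h import *
c=cam("scene"); save(c,"sc2",(240,60,480,260),3.3)
c=cam("wrist"); save(c,"w12")
E
```

```text
t: 18.7
eef_pos: [0.5035, 0.307, 0.1071]
tool_rot: [0.331, 0.57, 0.649, 0.381]
contact_force: [-0.3, -0.2, 0.2]
gripper_width: 0.822
t 18.7 pos [503.5 307.  107.1] F [-0.3 -0.2  0.2] w 70.2 q [-0.56  0.73 -0.43  2.33  2.26  1.17 -1.26]
shift tool [-0.2 -9.4 -2.3] turn [ 0.0099  0.0041 -0.0073]
```

View pics/sc2.png

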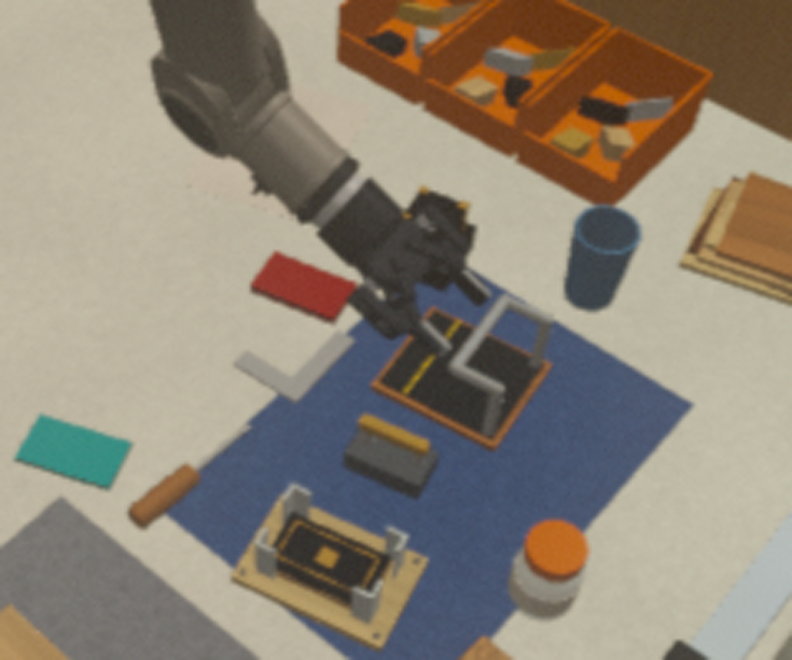

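View pics/w12.png

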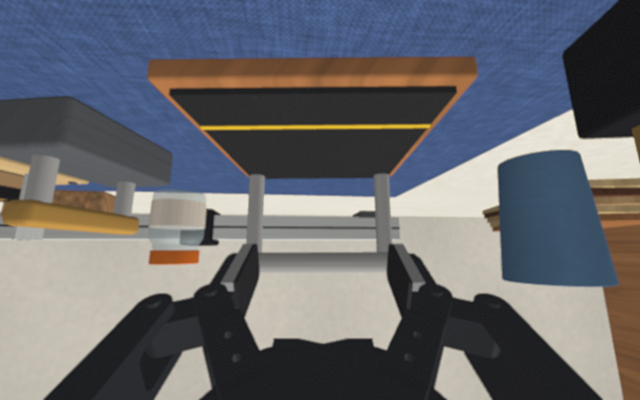

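Run:
```python
from h import *
c=cam("wrist"); save(c,"w13",(140,50,490,280),2.2)
P=cloud(c)
a=[dep(c,*p,.012)*1000 for p in [(203,128),(431,126.5),(149,62),(476,58),(170,90),(456,87)]]
for x in a: print(x.round(1))
d=a[0]-a[1]; print("line mid",(a[0]+a[1])/2,np.degrees(np.arctan2(-d[0],d[1])), np.linalg.norm(d))
m=(P[:,:,2]>.07)&(P[:,:,2]<.095)&(P[:,:,0]>.55)&(P[:,:,0]<.61)&(P[:,:,1]>.24)&(P[:,:,1]<.38)
q=P[m]*1000; print(len(q),q.mean(0),q.min(0),q.max(0)); 
if len(q)>50: f=np.polyfit(q[:,1],q[:,0],1); print(f,np.degrees(np.arctan(-f[0])))
S=cam("scene");P=cloud(S)
m=(P[:,:,2]>.07)&(P[:,:,2]<.095)&(P[:,:,0]>.55)&(P[:,:,0]<.61)&(P[:,:,1]>.24)&(P[:,:,1]<.38)
q=P[m]*1000; print(len(q),q.mean(0),q.min(0),q.max(0)); f=np.polyfit(q[:,1],q[:,0],1); print(f,np.degrees(np.arctan(-f[0])))
```

```text
[539.4 252.9  12. ]
[524.1 364.2  12. ]
[490.3 249.5  12. ]
[475.3 353.   12. ]
[506.3 249.9  12. ]
[491.1 356.3  12. ]
line mid [531.76941034 308.56098101  12.        ] -172.19316693529962 112.26490338422126
3082 [568.57041894 312.85843149  77.87084694] [550.05704152 258.87488461  70.00699279] [609.96773209 369.76472005  94.81820958]
[-2.23846621e-04  5.68640451e+02] 0.012825466412550878
224 [578.26214771 310.57423381  83.31670319] [550.19867284 259.0660746   70.63989819] [609.28972171 372.87356261  93.73916271]
[2.72259518e-02 5.69806469e+02] -1.5595468663956231
```

View pics/w13.png

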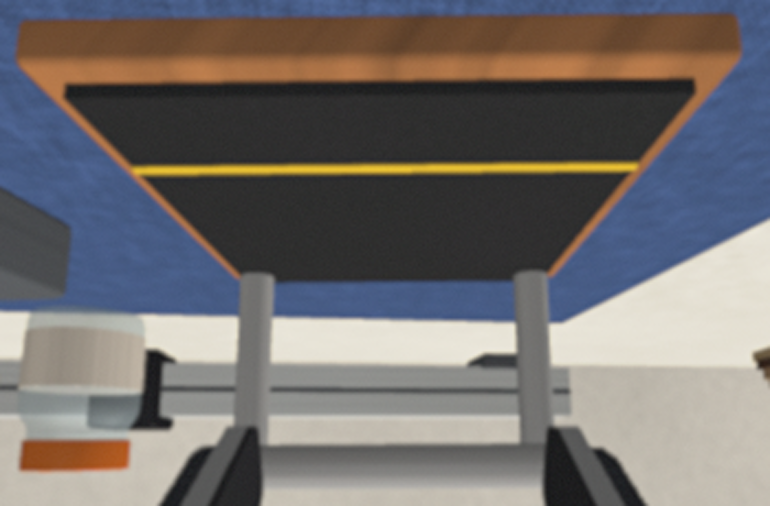

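```bash
python3 -m creep '[[[0,0,0,0,0,-0.035,0.075],[0,0,0,0,0.035,0,0.075],[0,0,0,0,0.035,0,0.075],[0,0,0,0,0.035,0,0.075],[0,0,0,0,0.035,0,0.075],[0.11,0,0,0,0,0,0.075],[0.11,0,0,0,0,0,0.075],[0.11,0,0,0,0,0,0.075],[0.11,0,0,0,0,0,0.075],[0.11,0,0,0,0,0,0.075],[0.11,0,0,0,0,0,0.075],[0.11,0,0,0,0,0,0.075],[0.11,0,0,0,0,0,0.075],[0.11,0,0,0,0,0,0.075],[0,0,0,0,0,0,0.075]]]' 40
python3 st.py .609 .053 .2 103.4
```

```text
t: 20.15
eef_pos: [0.5402, 0.3082, 0.2673]
tool_rot: [0.085, 0.654, 0.746, 0.095]
contact_force: [1.0, 0.4, 0.1]
gripper_width: 0.874
t 20.15 pos [540.2 308.2 267.3] F [1.  0.4 0.1] w 74.6 q [-0.21  0.4  -0.58  1.84  0.51  0.81  0.64]
shift tool [-261.8   16.4   74.7] turn [ 0.2561  0.0162 -0.1018]
```

```bash
python3 -m creep '[[[0.12,0,-0.05,-0.03,0,0,0.075],[0.12,0.01,-0.05,-0.035,0,0,0.075],[0.015,0,0,-0.035,0,0,0.075],[0,0,0,-0.035,0,0,0.075],[0,0,0,-0.035,0,0,0.075],[0,0,0,-0.035,0,0,0.075],[0,0,0,0,0,0,0.075],[0,0,0,0,0,0,0.075]]]' 40
python3 st.py .609 .053 .2 103.4
```

```text
t: 20.82
eef_pos: [0.5813, 0.1023, 0.2718]
tool_rot: [0.021, 0.621, 0.783, 0.007]
contact_force: [-0.3, 2.2, 0.0]
gripper_width: 0.883
t 20.82 pos [581.3 102.3 271.8] F [-0.3  2.2  0. ] w 75.4 q [ 0.19  0.42 -0.62  1.79  0.32  0.99  1.24]
shift tool [-52.5  13.1  73.6] turn [ 0.0361  0.0243 -0.0048]
```

```bash
python3 -m creep '[[[0.036,0.024,-0.005,-0.026,0.014,0,0.075],[0,0,0,-0.026,0,0.03,0.075],[0,0,0,0,0,0.03,0.075],[0,0,0,0,0,0,0.075],[0,0,0,0,0,0,0.075]]]' 40
python3 st.py .609 .053 .2 103.4
python3 - <<'E'
from h import *
c=cam("wrist"); save(c,"w14")
P=cloud(c)
m=(abs(P[:,:,0]-.61)<.08)&(abs(P[:,:,1]-.053)<.06)&(P[:,:,2]>.027)&(P[:,:,2]<.036)
q=P[m]*1000; print(len(q),q.mean(0),cv2.minAreaRect(q[:,:2].astype(np.float32)))
E
```

```text
t: 21.23
eef_pos: [0.6071, 0.0557, 0.2148]
tool_rot: [0.009, 0.618, 0.786, 0.001]
contact_force: [-0.1, -0.2, 0.6]
gripper_width: 0.877
t 21.23 pos [607.1  55.7 214.8] F [-0.1 -0.2  0.6] w 74.9 q [ 0.23  0.53 -0.58  1.78  0.37  0.93  1.31]
shift tool [-2.8  1.  14.8] turn [0.013  0.0138 0.0034]
6272 [606.36489954  51.25117776  31.5348976 ] ((609.2987670898438, 54.023345947265625), (113.8647232055664, 69.72319030761719), 13.470322608947754)
```

View pics/w14.png

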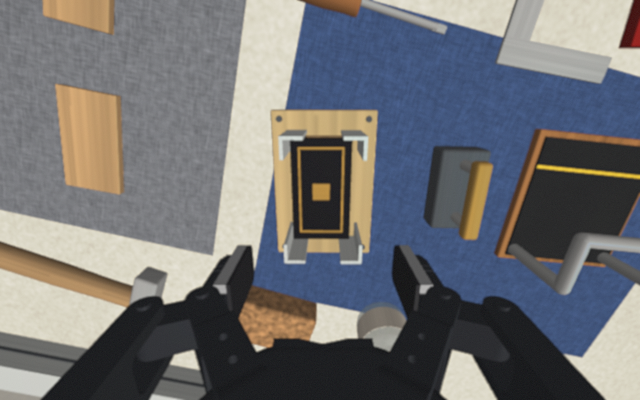

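Run:
```python
from h import *
c=cam("wrist"); save(c,"w15",(260,100,390,270),4)
A=np.array([dep(c,*p,.032) for p in [(291,138),(350,137),(350.5,238.5),(293,238.5)]])*1000
print(A.round(1),A.mean(0)); d=A[0]-A[3]+A[1]-A[2]; print(np.degrees(np.arctan2(d[1],d[0])))
```

```text
[[565.7  15.3  32. ]
 [552.5  65.7  32. ]
 [648.4  92.8  32. ]
 [662.4  37.2  32. ]] [607.24536933  52.72016562  32.        ]
-165.7312545928382
```

View pics/w15.png

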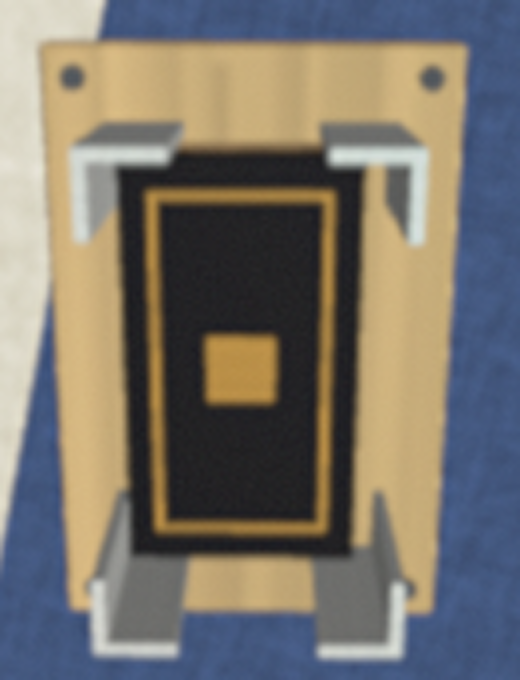

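```bash
python3 - <<'E'
from h import *
c=cam("wrist"); print(dep(c,320.4,192.5,.032))
A=np.array([dep(c,*p,.032) for p in [(260+155/4,100+198/4),(260+328/4,100+198/4),(260+321/4,100+528/4),(260+161/4,100+528/4)]])*1000
print(A.mean(0)); d=A[0]-A[3]+A[1]-A[2]; print(np.degrees(np.arctan2(d[1],d[0])))
E
python3 st.py .6085 .053 .084 103.7
```

```text
[0.60964623 0.05304915 0.032     ]
[609.96919963  53.0193968   32.        ]
-166.51710207864588
t 21.38 pos [607.5  57.  216.2] F [1.3 0.1 0.2] w 74.9 q [ 0.23  0.52 -0.58  1.78  0.36  0.93  1.31]
shift tool [ -2.4  -1.9 132.2] turn [ 0.0148  0.0126 -0.0002]
```

```bash
python3 -m creep '[[[0.014,0.012,0,-0.003,0,0.02,0.075],[0,0,0,0,0,0.03,0.075],[0,0,0,0,0,0.03,0.075],[0,0,0,0,0,0.02,0.075],[0,0,0,0,0,0,0.075]]]' 40
python3 st.py .6098 .053 .084 103.5
```

```text
t: 21.8
eef_pos: [0.6146, 0.0608, 0.1246]
tool_rot: [0.008, 0.615, 0.788, 0.007]
contact_force: [-0.4, -0.6, 0.7]
gripper_width: 0.878
t 21.8 pos [614.6  60.8 124.6] F [-0.4 -0.6  0.7] w 75.0 q [ 0.18  0.65 -0.52  1.81  0.45  0.78  1.25]
shift tool [-6.3 -7.4 40.5] turn [0.0214 0.003  0.0099]
```

```bash
python3 -m creep '[[[0.021,0.003,0.01,-0.006,-0.006,0.01,0.075],[0,0,0,0,0,0.01,0.075],[0,0,0,0,0,0,0.075],[0,0,0,0,0,0,0.075]]]' 40
python3 st.py .6098 .053 .084 103.5
```

```text
t: 22.13
eef_pos: [0.6125, 0.0555, 0.1084]
tool_rot: [0.002, 0.619, 0.786, 0.002]
contact_force: [0.2, 0.0, 0.1]
gripper_width: 0.878
t 22.13 pos [612.5  55.5 108.4] F [0.2 0.  0.1] w 75.0 q [ 0.18  0.67 -0.51  1.82  0.46  0.77  1.24]
shift tool [-1.8 -3.4 24.3] turn [0.0056 0.0003 0.0012]
```

```bash
python3 -m creep '[[[0.006,0,0.001,-0.002,-0.003,0.012,0.075],[0,0,0,0,0,0.008,0.075],[0,0,0,0,0,0.003,0.075],[0,0,0,0,0,0,0.075]]]' 40
python3 st.py .6098 .053 .084 103.5
python3 - <<'E'
from h import *
c=cam("wrist"); save(c,"w16")
E
```

```text
t: 22.47
eef_pos: [0.6115, 0.0527, 0.0858]
tool_rot: [0.002, 0.619, 0.785, 0.001]
contact_force: [-0.4, -0.1, -0.1]
gripper_width: 0.875
t 22.47 pos [611.5  52.7  85.8] F [-0.4 -0.1 -0.1] w 74.7 q [ 0.17  0.7  -0.49  1.83  0.48  0.73  1.22]
shift tool [ 0.7 -1.6  1.8] turn [ 0.0036  0.0011 -0.0006]
```

View pics/w16.png

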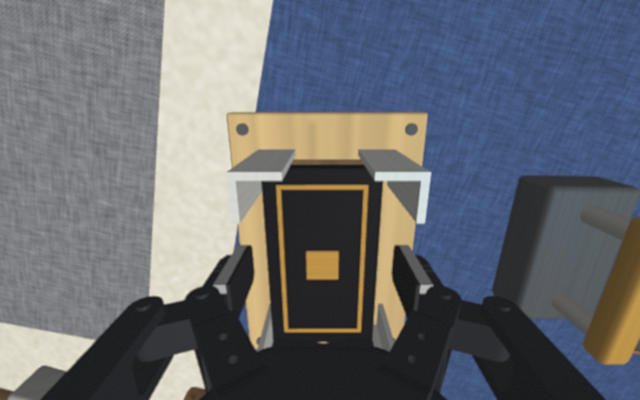

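Fingers straddle the panel, which is centred at about (322,262). Closing and lifting.

```bash
python3 -m creep '[[[0,0,0,0,-0.001,0.002,0.075],[0,0,0,0,0,0,0.05],[0,0,0,0,0,0,0.05],[0,0,0,0,0,0,0.05],[0,0,0,0,0,0,0.05],[0,0,0,0,0,0,0.05]]]' 60
python3 st.py .6098 .053 .084 103.5
```

```text
t: 23.02
eef_pos: [0.6112, 0.053, 0.0851]
tool_rot: [0.002, 0.619, 0.785, 0.002]
contact_force: [0.0, 0.2, -1.4]
gripper_width: 0.642
t 23.02 pos [611.2  53.   85.1] F [ 0.   0.2 -1.4] w 54.8 q [ 0.17  0.7  -0.49  1.83  0.48  0.73  1.22]
shift tool [ 0.3 -1.4  1.1] turn [ 0.0055  0.0011 -0.0003]
```

```bash
python3 -m creep '[[[0,0,0,0,0,-0.015,0.05],[0,0,0,0,0,-0.03,0.05],[0,0,0,0,0,-0.04,0.05],[0,0,0,0,0,-0.04,0.05],[0,0,0,0,0,-0.03,0.05],[0,0,0,0,0,0,0.05],[0,0,0,0,0,0,0.05]]]' 60
python3 lean.py .545 .30 .25 7.8 30
python3 - <<'E'
from h import *
c2=cam("side"); save(c2,"s8",(230,110,370,240),5)
c=cam("wrist"); save(c,"w17")
E
```

```text
t: 23.6
eef_pos: [0.6111, 0.0541, 0.252]
tool_rot: [0.003, 0.618, 0.786, 0.004]
contact_force: [0.1, 0.2, -2.3]
gripper_width: 0.637
t 23.6 pos [611.1  54.1 252. ] F [ 0.1  0.2 -2.3] w 54.4 q [ 0.26  0.49 -0.6   1.73  0.32  1.    1.35]
shift tool [254.5  -6.5   2.1] turn [-0.5133 -0.0278  0.0983]
```

View pics/s8.png

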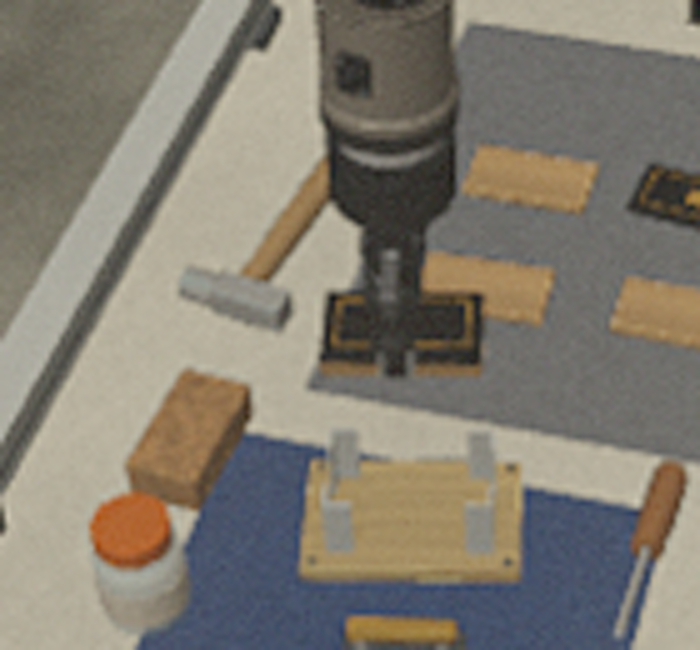

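View pics/w17.png

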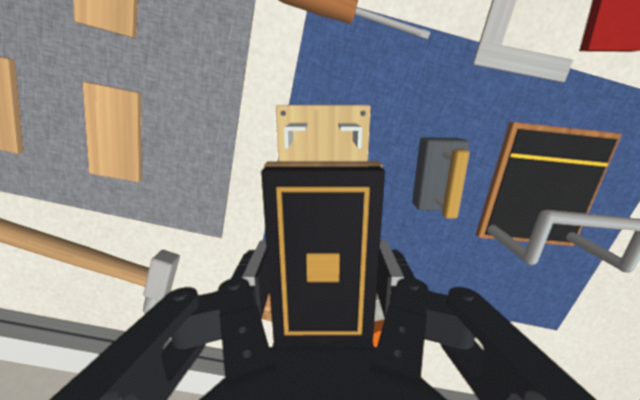

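```bash
python3 -m creep '[[[0,0,0,0.035,0,0,0.05],[0,0,0,0.035,0,0,0.05],[0,0,0,0.035,0,0,0.05],[0,0,0,0.035,0,0,0.05],[0,0,0.05,0.035,0,0,0.05],[0,0,0.05,0.035,0,0,0.05],[0,0,0,0.035,0,0,0.05],[-0.08,0,0,0,0,0,0.05],[-0.08,0,0,0,-0.01,0,0.05],[-0.08,0,0,0,-0.01,0,0.05],[-0.08,0,0,0,-0.01,0,0.05],[-0.08,0,0,0,-0.01,0,0.05],[-0.08,0,0,0,0,0,0.05],[0,0,0,0,0,0,0.05]]]' 60
python3 lean.py .53 .308 .23 7.8 60
```

```text
t: 24.87
eef_pos: [0.5058, 0.2921, 0.2168]
tool_rot: [0.153, 0.641, 0.733, 0.172]
contact_force: [-0.2, -1.0, -1.4]
gripper_width: 0.638
t 24.87 pos [505.8 292.1 216.8] F [-0.2 -1.  -1.4] w 54.5 q [-0.42  0.34 -0.38  2.09  0.9   0.51  0.19]
shift tool [12.5 29.3 -0.1] turn [-5.83e-01  4.30e-03 -1.00e-04]
```

```bash
python3 -m creep '[[[-0.08,0,0,0.012,0.02,0,0.05],[-0.08,0,0,0,0.01,0,0.05],[-0.08,0,0,0,0,0,0.05],[-0.08,0,0,0,0,0,0.05],[-0.08,0,0,0,0,0,0.05],[-0.08,0,0,0,0,0,0.05],[-0.08,0,0,0,0,0,0.05],[0,0,0,0,0,0,0.05],[0,0,0,0,0,0,0.05]]]' 60
python3 lean.py .4947 .3034 .22 7.8 60
```

```text
t: 25.62
eef_pos: [0.5335, 0.3012, 0.2224]
tool_rot: [0.322, 0.581, 0.664, 0.344]
contact_force: [-0.6, 0.7, -1.0]
gripper_width: 0.641
t 25.62 pos [533.5 301.2 222.4] F [-0.6  0.7 -1. ] w 54.8 q [-0.66  0.41 -0.24  2.26  2.01  0.77 -0.96]
shift tool [  6.9 -23.1 -30.5] turn [-0.0664  0.029   0.0142]
```

```bash
python3 -m creep '[[[-0.066,0.028,0.014,0.007,-0.014,-0.018,0.05],[0,0,0,0,-0.014,-0.018,0.05],[0,0,0,0,0,0,0.05],[0,0,0,0,0,0,0.05]]]' 60
python3 lean.py .4897 .3027 .13 7.8 60
```

```text
t: 25.95
eef_pos: [0.4908, 0.2997, 0.2167]
tool_rot: [0.332, 0.574, 0.651, 0.37]
contact_force: [0.7, -0.1, -0.4]
gripper_width: 0.638
t 25.95 pos [490.8 299.7 216.7] F [ 0.7 -0.1 -0.4] w 54.5 q [-0.7   0.41 -0.29  2.36  2.05  0.91 -1.1 ]
shift tool [  3.9 -75.1  43.2] turn [-0.0071  0.0171  0.0002]
```

```bash
python3 -m creep '[[[-0.007,0.017,0,0.004,-0.025,0.0144,0.05],[0,0,0,0,-0.025,0.0144,0.05],[0,0,0,0,-0.025,0.0144,0.05],[0,0,0,0,0,0,0.05],[0,0,0,0,0,0,0.05]]]' 60
python3 lean.py .4897 .3027 .105 7.8 60
python3 - <<'E'
from h import *
c=cam("side"); save(c,"s9",(260,210,400,320),5.5); c=cam("scene"); save(c,"sc3",(330,110,430,200),7)
E
```

```text
t: 26.37
eef_pos: [0.4987, 0.3032, 0.1306]
tool_rot: [0.334, 0.573, 0.649, 0.374]
contact_force: [-0.2, 0.4, -0.9]
gripper_width: 0.638
t 26.37 pos [498.7 303.2 130.6] F [-0.2  0.4 -0.9] w 54.5 q [-0.69  0.64 -0.28  2.35  2.22  1.07 -1.29]
shift tool [  0.7 -26.7   4.9] turn [ 0.0027  0.0149 -0.0036]
```

View pics/s9.png

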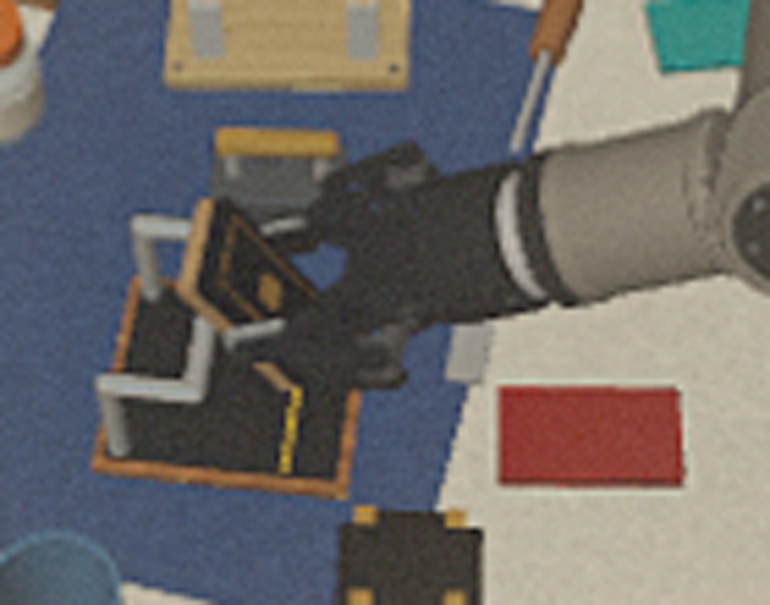

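View pics/sc3.png

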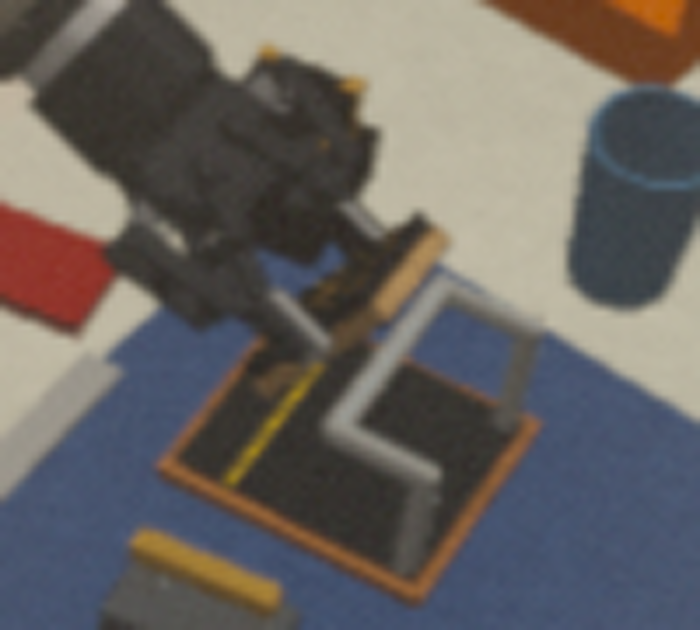

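Run:
```python
from h import *
P=np.load("pics/side0.npy").reshape(-1,3); Q=np.load("pics/scene0.npy").reshape(-1,3)
for A in(P,Q):
    m=(A[:,0]>.36)&(A[:,0]<.53)&(A[:,1]>.32)&(A[:,1]<.5)&(A[:,2]>.03)&(A[:,2]<.09)
    q=A[m]; print(len(q),np.percentile(q,[2,50,98],axis=0).round(3)); print(cv2.minAreaRect((q[:,:2]*1000).astype(np.float32)))
```

```text
730 [[0.403 0.387 0.032]
 [0.437 0.431 0.067]
 [0.477 0.458 0.074]]
((439.8847351074219, 420.2772216796875), (75.45138549804688, 74.60958862304688), 12.878289222717285)
450 [[0.411 0.383 0.031]
 [0.448 0.407 0.061]
 [0.477 0.456 0.073]]
((439.6696472167969, 421.4210205078125), (75.27086639404297, 77.84050750732422), 12.724249839782715)
```

```bash
python3 -m creep '[[[0.003,0.015,-0.003,0.001,-0.013,0.003,0.05],[0,0,0,0,-0.013,0.003,0.05],[0,0,0,0,0,0,0.05],[0,0,0,0,0,0,0.05]]]' 60
python3 lean.py .4907 .3027 .094 7.8 60
```

```text
t: 26.8
eef_pos: [0.4947, 0.3049, 0.1158]
tool_rot: [0.331, 0.569, 0.648, 0.383]
contact_force: [0.3, 0.0, -0.4]
gripper_width: 0.638
t 26.8 pos [494.7 304.9 115.8] F [ 0.3  0.  -0.4] w 54.5 q [-0.69  0.68 -0.29  2.36  2.26  1.11 -1.34]
shift tool [ -1.8 -21.2   6.9] turn [ 0.0145 -0.0011 -0.0079]
```

```bash
python3 -m creep '[[[0.014,0,-0.008,-0.002,-0.012,0.004,0.05],[0,0,0,0,-0.006,0.002,0.05],[0,0,0,0,0,0,0.05]]]' 60
python3 lean.py .4907 .3027 .094 7.8 60
```

```text
t: 27.05
eef_pos: [0.4931, 0.3033, 0.1009]
tool_rot: [0.329, 0.569, 0.651, 0.38]
contact_force: [-0.3, 1.1, -1.5]
gripper_width: 0.634
t 27.05 pos [493.1 303.3 100.9] F [-0.3  1.1 -1.5] w 54.2 q [-0.69  0.72 -0.29  2.36  2.27  1.13 -1.36]
shift tool [-0.3 -7.2  1.3] turn [ 0.006  -0.0018 -0.0025]
```

```bash
python3 -m creep '[[[0.006,0,-0.002,0,-0.004,0.0015,0.05],[0,0,0,0,-0.002,0.001,0.05],[0,0,0,0,0,0,0.05]]]' 60
python3 lean.py .4947 .3034 .093 7.8 60
python3 - <<'E'
from h import *
c=cam("wrist"); save(c,"w18"); c=cam("side"); save(c,"s10",(280,230,340,300),9)
E
```

```text
t: 27.3
eef_pos: [0.4925, 0.3032, 0.0942]
tool_rot: [0.328, 0.569, 0.653, 0.377]
contact_force: [-0.1, -0.1, -0.6]
gripper_width: 0.639
t 27.3 pos [492.5 303.2  94.2] F [-0.1 -0.1 -0.6] w 54.6 q [-0.69  0.73 -0.29  2.35  2.28  1.13 -1.36]
shift tool [-0.1  0.   2.5] turn [-0.0001 -0.0015 -0.0003]
```

View pics/w18.png

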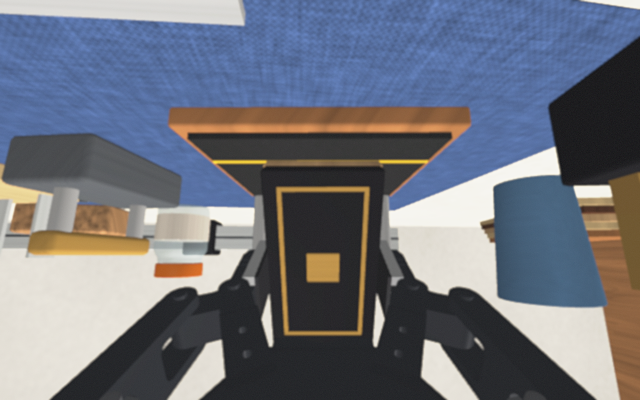

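View pics/s10.png

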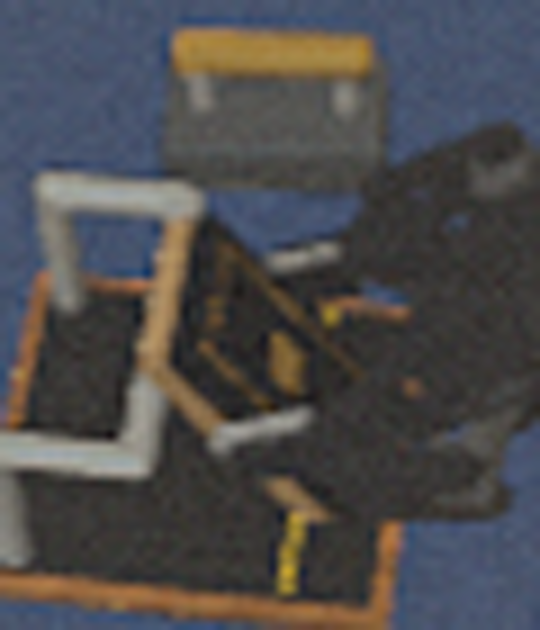

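```bash
cat > ov.py <<'E'
from h import *
from scipy.spatial.transform import Rotation as Ro
import sys
o=get_obs(); R=Ro.from_quat(np.roll(o['tool_rot'],-1)); p=np.array(o['eef_pos'])
L=np.array([[sx*28,-1.4+sy*50,63.1+sz*10] for sx in(-1,1) for sy in(-1,1) for sz in(-1,1)])/1000
W=R.apply(L)+p
a=np.radians(7.8);X=np.array([np.cos(a),np.sin(a),0]);Y=np.array([-X[1],X[0],0]);o0=np.array([.532,.3085,.012])
for l,w in zip(L,W): 
    if l[1]<0: d=w-o0; print((l*1000).round(1),"rack frame",(np.array([d@X,d@Y,d[2]])*1000).round(1))
rail=[o0+X*.0452+Y*s*.05+np.array([0,0,.0663]) for s in(-1,1)]
line=[o0+Y*s*.056 for s in(-1,1)]
for n,b,s in(("wrist",(150,80,490,280),2.2),("side",(270,220,350,300),8)):
    c=cam(n); im=cv2.resize(c["color"][b[1]:b[3],b[0]:b[2],::-1],None,fx=s,fy=s,interpolation=cv2.INTER_CUBIC)
    f=lambda q:tuple(int(v) for v in ((proj(c,q)[0]-np.array(b[:2])+.5)*s))
    E=[(i,j) for i in range(8) for j in range(i) if bin(i^j).count("1")==1]
    for i,j in E: cv2.line(im,f(W[i]),f(W[j]),(0,255,0),1)
    cv2.line(im,f(rail[0]),f(rail[1]),(255,0,255),1); cv2.line(im,f(line[0]),f(line[1]),(255,255,0),1)
    cv2.imwrite("pics/%s_%s.png"%(sys.argv[1],n),im)
E
python3 ov.py ov1
```

```text
[-28.  -51.4  53.1] rack frame [-19.5 -27.8  11.4]
[-28.  -51.4  73.1] rack frame [ -2.2 -27.7   1.4]
[ 28.  -51.4  53.1] rack frame [-19.5  28.2  11.4]
[ 28.  -51.4  73.1] rack frame [-2.2 28.3  1.4]
```

View pics/ov1_wrist.png

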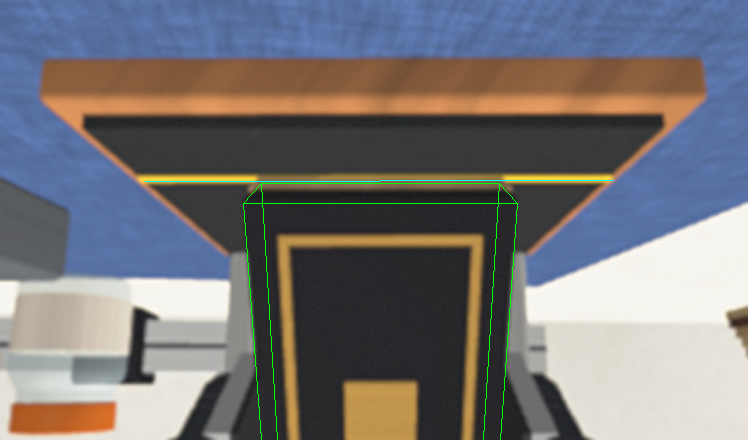

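View pics/ov1_side.png

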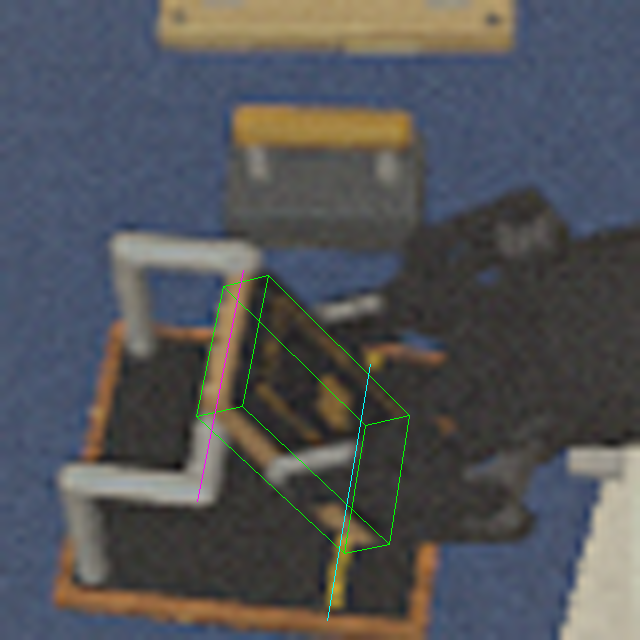

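```bash
for i in 1; do python3 -m creep '[[[0,0,0,0,-0.001,0.002,0.05],[0,0,0,0,-0.001,0.001,0.05],[0,0,0,0,0,0,0.05]]]' 60; done
python3 lean.py .4947 .3034 .093 7.8 60
```

```text
t: 27.75
eef_pos: [0.4942, 0.3037, 0.093]
tool_rot: [0.329, 0.568, 0.652, 0.379]
contact_force: [-1.5, 0.2, 0.5]
gripper_width: 0.639
t 27.75 pos [494.2 303.7  93. ] F [-1.5  0.2  0.5] w 54.5 q [-0.69  0.74 -0.29  2.35  2.29  1.14 -1.37]
shift tool [-0.3  0.3  0.4] turn [ 0.0048 -0.0024 -0.0004]
```

```bash
python3 -m creep '[[[0,0,0,0,-0.002,0.002,0.05],[0,0,0,0,-0.002,0.002,0.05]]]' 60
python3 lean.py .4947 .3034 .093 7.8 60; python3 ov.py ov2
```

```text
t: 27.92
eef_pos: [0.4944, 0.3037, 0.0919]
tool_rot: [0.332, 0.566, 0.65, 0.383]
contact_force: [-26.5, -8.0, 32.7]
gripper_width: 0.642
t 27.92 pos [494.4 303.7  91.9] F [-26.5  -8.   32.7] w 54.8 q [-0.69  0.75 -0.29  2.35  2.29  1.16 -1.37]
shift tool [-0.3  1.  -0.3] turn [ 0.0158 -0.0041  0.0008]
[-28.  -51.4  53.1] rack frame [-16.4 -27.5   9.2]
[-28.  -51.4  73.1] rack frame [  1.1 -27.4  -0.6]
[ 28.  -51.4  53.1] rack frame [-16.6  28.5   9.2]
[ 28.  -51.4  73.1] rack frame [ 0.9 28.6 -0.5]
```

View pics/ov2_wrist.png

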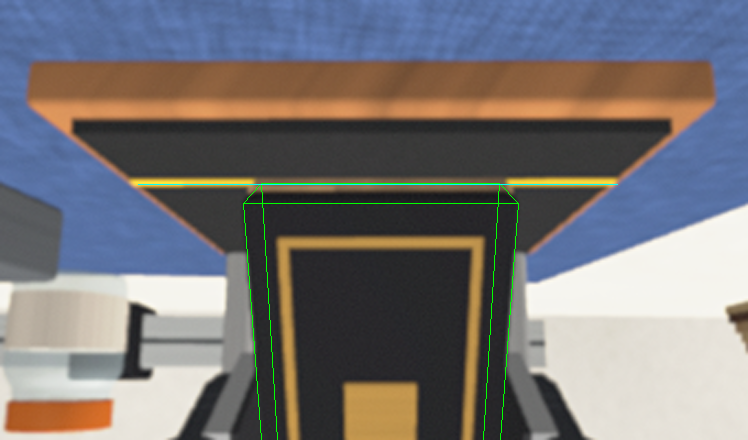

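View pics/ov2_side.png

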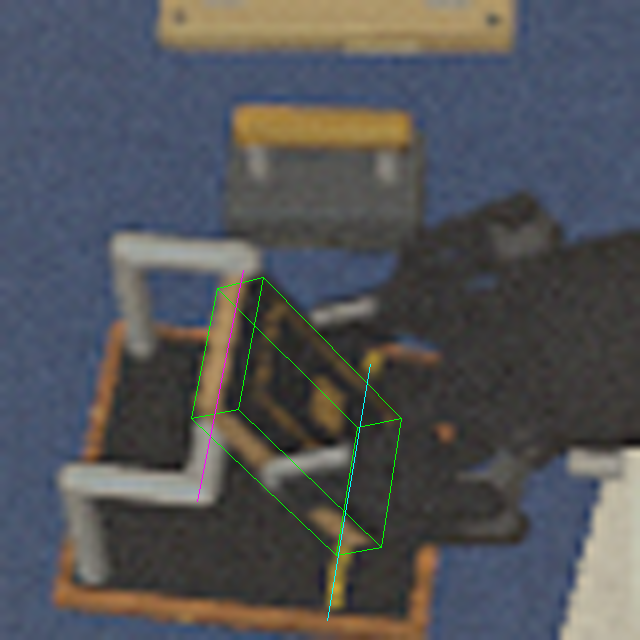

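```bash
python3 -m creep '[[[0,0,0,0,0.0005,-0.0008,0.05],[0,0,0,0,0,0,0.05]]]' 60
python3 lean.py .4947 .3034 .093 7.8 60
```

```text
t: 28.18
eef_pos: [0.4933, 0.3037, 0.0939]
tool_rot: [0.332, 0.565, 0.65, 0.384]
contact_force: [-0.8, 0.2, -1.6]
gripper_width: 0.641
t 28.18 pos [493.3 303.7  93.9] F [-0.8  0.2 -1.6] w 54.7 q [-0.7   0.74 -0.29  2.35  2.29  1.16 -1.37]
shift tool [-0.5 -0.1  1.6] turn [ 0.0175 -0.0054  0.0012]
```

```bash
python3 -m creep '[[[0.017,-0.005,0,0,-0.001,0.001,0.05],[0,0,0,0,-0.001,0.001,0.05],[0,0,0,0,-0.001,0.001,0.05]]]' 60
python3 lean.py .4947 .3034 .093 7.8 60
```

```text
t: 28.43
eef_pos: [0.4947, 0.3042, 0.0925]
tool_rot: [0.331, 0.568, 0.652, 0.379]
contact_force: [-19.6, -7.0, 21.1]
gripper_width: 0.641
t 28.43 pos [494.7 304.2  92.5] F [-19.6  -7.   21.1] w 54.8 q [-0.69  0.74 -0.29  2.35  2.28  1.14 -1.36]
shift tool [-0.8  0.4 -0.3] turn [ 0.0064 -0.0005  0.0011]
```

In contact with both foot and rail at 60° and in position. Releasing.

```bash
python3 -m creep '[[[0,0,0,0,0,-0.0005,0.056],[0,0,0,0,0,0,0.06],[0,0,0,0,0,0,0.066],[0,0,0,0,0,0,0.066],[0,0,0,0,0,0,0.066]]]' 40
python3 lean.py .4947 .3034 .093 7.8 60; python3 ov.py ov3
```

```text
t: 28.85
eef_pos: [0.4955, 0.3044, 0.0924]
tool_rot: [0.33, 0.569, 0.651, 0.378]
contact_force: [0.4, 0.8, -0.5]
gripper_width: 0.774
t 28.85 pos [495.5 304.4  92.4] F [ 0.4  0.8 -0.5] w 66.1 q [-0.69  0.74 -0.28  2.35  2.28  1.14 -1.36]
shift tool [-0.9  0.  -1.1] turn [ 0.005   0.001  -0.0001]
[-28.  -51.4  53.1] rack frame [-16.1 -27.1   9.5]
[-28.  -51.4  73.1] rack frame [  1.3 -27.1  -0.4]
[ 28.  -51.4  53.1] rack frame [-16.1  28.9   9.4]
[ 28.  -51.4  73.1] rack frame [ 1.3 28.9 -0.5]
```

View pics/ov3_wrist.png

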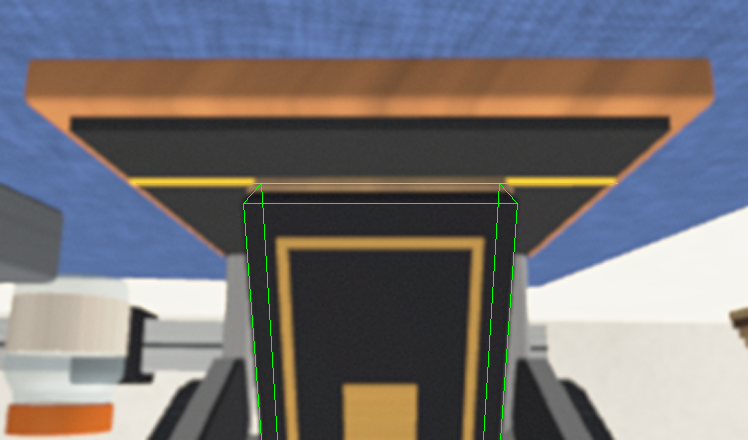

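View pics/ov3_side.png

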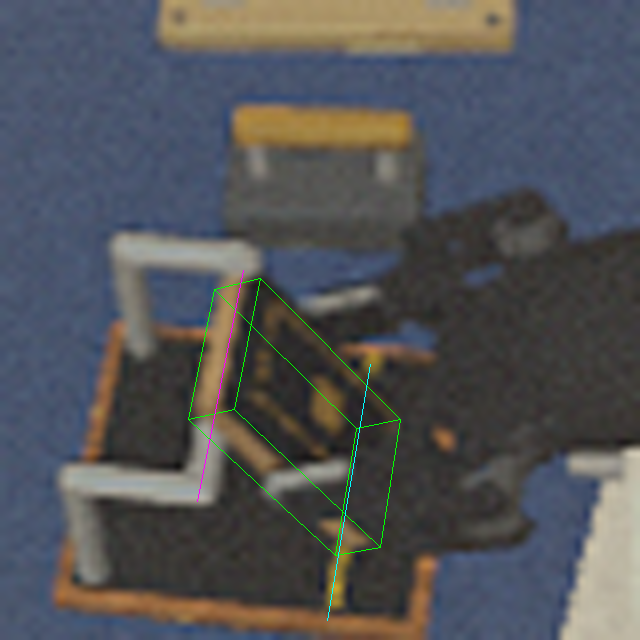

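```bash
python3 -m creep '[[[0,0,0,0,0,-0.01,0.068],[0,0,0,0,0,-0.02,0.068],[0,0,0,0,0,-0.025,0.068],[0,0,0,0,0,-0.03,0.068],[0,0,0,0,0,0,0.068]]]' 40
python3 lean.py .4947 .3034 .093 7.8 60
python3 - <<'E'
from h import *
c=cam("side"); save(c,"s11",(270,220,350,300),8);c=cam("wrist"); save(c,"w19")
E
```

```text
t: 29.37
eef_pos: [0.4309, 0.3033, 0.1106]
tool_rot: [0.332, 0.552, 0.668, 0.373]
contact_force: [0.3, 0.1, -0.3]
gripper_width: 0.798
t 29.37 pos [430.9 303.3 110.6] F [ 0.3  0.1 -0.3] w 68.1 q [-0.58  0.74 -0.58  2.44  2.17  1.31 -1.24]
shift tool [-10.3  16.   63.4] turn [-0.0005 -0.0147  0.045 ]
```

View pics/s11.png

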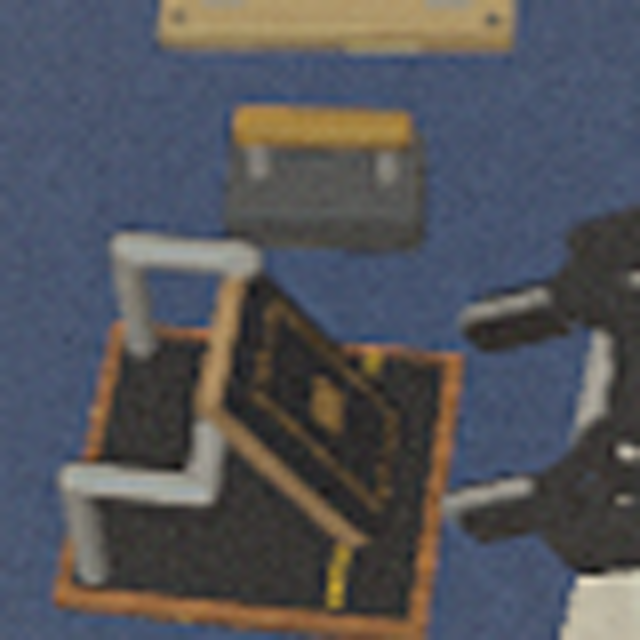

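View pics/w19.png

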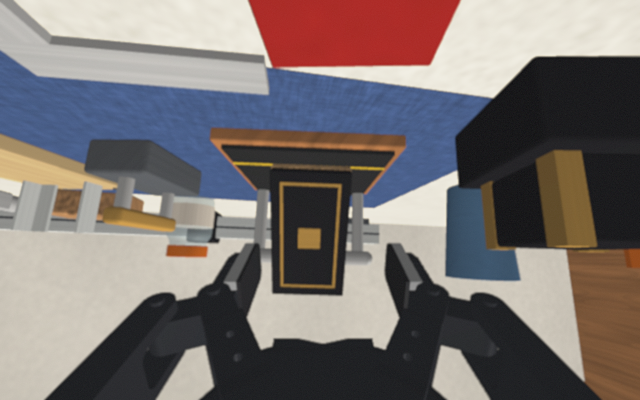

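```bash
python3 -m creep '[[[0,0,0,0,0.03,0,0.068],[0,0,0,0,0.035,0,0.068],[0,0,0,0,0.035,0,0.068],[0.06,0,0,0,0.035,0,0.075],[0.1,0,0,0,0.02,0,0.075],[0.1,0,0,0,0,0,0.075],[0.1,0,0,0,0,0,0.075],[0.1,0,0,0,0,0,0.075],[0.1,0,0,0,0,0,0.075],[0.1,0,0,0,0,0,0.075],[0.1,0,0,0,0,0,0.075],[0.1,0,0,0,0,0,0.075],[0.1,0,0,0,0,0,0.075],[0,0,0,0,0,0,0.075]]]' 40
python3 st.py .623 -.18 .25 92.4
```

```text
t: 30.63
eef_pos: [0.5129, 0.3127, 0.2488]
tool_rot: [0.061, 0.65, 0.756, 0.048]
contact_force: [1.6, -0.3, 0.4]
gripper_width: 0.876
t 30.63 pos [512.9 312.7 248.8] F [ 1.6 -0.3  0.4] w 74.8 q [-0.14  0.46 -0.71  1.84  0.53  0.91  0.62]
shift tool [-503.5   33.    18.8] turn [0.1537 0.0209 0.1097]
```

```bash
python3 -m creep '[[[0.1,0.01,0.05,-0.03,0,0,0.075],[0.05,0.01,0.06,-0.036,0.003,0,0.075],[0,0,0,-0.036,0.003,0,0.075],[0,0,0,-0.036,0.003,0,0.075],[0,0,0,-0.036,0.003,0,0.075],[0,0,0,-0.036,0.003,0,0.075],[0,0,0,-0.036,0.003,0,0.075],[0,0,0,-0.036,0.003,0,0.075],[0,0,0,-0.036,0.003,0,0.075],[0,0,0,-0.036,0.003,0,0.075],[0,0,0,-0.036,0.003,0,0.075],[0,0,0,-0.036,0.003,0,0.075],[0,0,0,0,0,0,0.075],[0,0,0,0,0,0,0.075]]]' 40
python3 st.py .623 -.18 .25 92.4
```

```text
t: 31.8
eef_pos: [0.5601, -0.1343, 0.2492]
tool_rot: [0.026, 0.702, 0.712, -0.001]
contact_force: [0.4, 0.8, 0.2]
gripper_width: 0.881
t 31.8 pos [ 560.1 -134.3  249.2] F [0.4 0.8 0.2] w 75.3 q [ 0.61  0.43 -0.63  1.84  0.36  0.94  1.4 ]
shift tool [-46.6  62.2   3.2] turn [ 0.0351  0.0381 -0.0273]
```

```bash
python3 -m creep '[[[0.035,0.036,-0.027,-0.023,0.032,0,0.075],[0,0,0,-0.022,0.03,0,0.075],[0,0,0,0,0,0,0.075],[0,0,0,0,0,0,0.075]]]' 40
python3 st.py .623 -.18 .25 92.4
python3 - <<'E'
from h import *
c=cam("wrist"); save(c,"w20"); c=cam("scene"); save(c,"sc4",(130,220,340,370),3.8)
E
```

```text
t: 32.13
eef_pos: [0.6166, -0.1755, 0.2452]
tool_rot: [0.0, 0.691, 0.723, -0.009]
contact_force: [-0.8, 1.2, 0.9]
gripper_width: 0.878
t 32.13 pos [ 616.6 -175.5  245.2] F [-0.8  1.2  0.9] w 74.9 q [ 0.61  0.55 -0.61  1.66  0.37  1.05  1.5 ]
shift tool [-4.8  6.2 -4.8] turn [-0.0122  0.0123  0.0022]
```

View pics/w20.png

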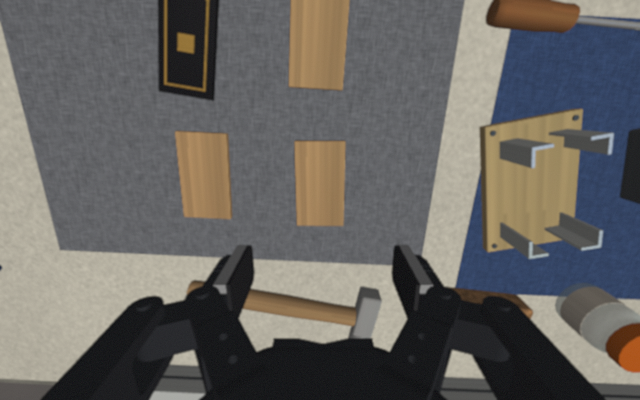

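View pics/sc4.png

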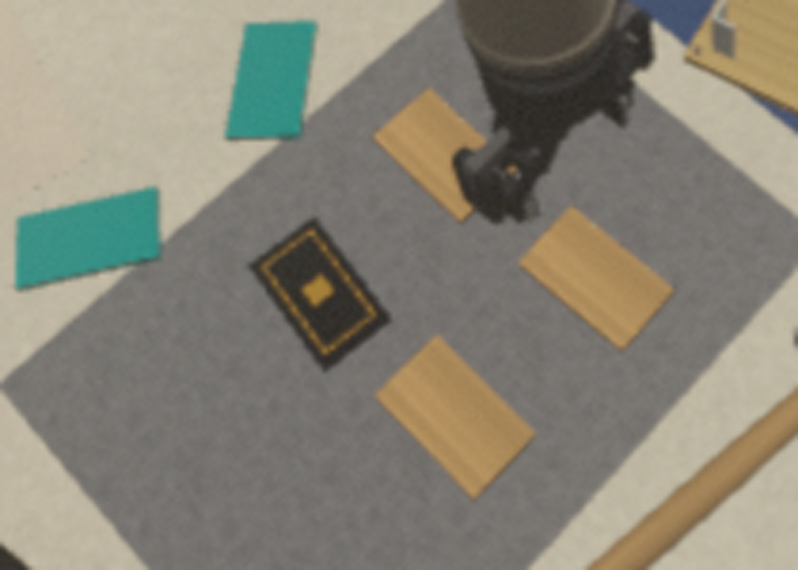

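Nothing has been knocked. Wrist view: core B at (320,184), core C at (204,176), core A at (320,40), and the face at (187,43).

```bash
cat > brd.py <<'E'
# brd.py u v [z]: segment the board around pixel (wrist), world centre / yaw of long side
from h import *
import sys
u,v=int(sys.argv[1]),int(sys.argv[2]); z=float(sys.argv[3]) if len(sys.argv)>3 else .008
n=sys.argv[4] if len(sys.argv)>4 else "wrist"
c=cam(n); im=cv2.bilateralFilter(c["color"],7,25,5)
m=np.zeros((402,642),np.uint8)
cv2.floodFill(im.copy(),m,(u,v),(255,0,255),(40,)*3,(45,)*3,4|cv2.FLOODFILL_FIXED_RANGE|cv2.FLOODFILL_MASK_ONLY|(255<<8))
m=cv2.morphologyEx(m[1:-1,1:-1],cv2.MORPH_CLOSE,np.ones((5,5)))
cs,_=cv2.findContours(m,cv2.RETR_EXTERNAL,cv2.CHAIN_APPROX_NONE); k=max(cs,key=cv2.contourArea)[:,0]
print("bbox",k.min(0),k.max(0))
W=np.array([dep(c,a,b,z)[:2] for a,b in k])*1000
r=cv2.minAreaRect(W.astype(np.float32)); b=cv2.boxPoints(r); e=[b[1]-b[0],b[2]-b[1]]; L=max(e,key=np.linalg.norm); 
print("centre",np.round(r[0],1),"size",np.round(r[1],1),"yaw",((np.degrees(np.arctan2(L[1],L[0]))+90)%180-90).round(1))
E
python3 brd.py 320 184; python3 brd.py 204 176; python3 st.py .623 -.18 .072 92.4
```

```text
bbox [294 141] [344 226]
centre [ 621.1 -181.3] size [100.1  56.1] yaw 2.5
bbox [174 132] [230 219]
centre [ 617.9 -312.7] size [ 56.7 100.3] yaw -0.2
t 32.33 pos [ 615.8 -174.6  246.1] F [ 0.4 -0.  -0.8] w 74.8 q [ 0.61  0.55 -0.61  1.66  0.37  1.05  1.5 ]
shift tool [ -3.7   9.1 174.1] turn [-0.0124  0.0115  0.0045]
```

```bash
python3 -m creep '[[[-0.012,0.012,0.004,-0.005,0.006,0.03,0.075],[0,0,0,0,0,0.035,0.075],[0,0,0,0,0,0.035,0.075],[0,0,0,0,0,0.025,0.075],[0,0,0,0,0,0,0.075],[0,0,0,0,0,0,0.075]]]' 40
python3 st.py .6211 -.1813 .072 92.5
```

```text
t: 32.83
eef_pos: [0.6227, -0.1747, 0.1232]
tool_rot: [0.005, 0.69, 0.724, 0.002]
contact_force: [0.0, -0.4, 1.5]
gripper_width: 0.877
t 32.83 pos [ 622.7 -174.7  123.2] F [ 0.  -0.4  1.5] w 74.9 q [ 0.56  0.7  -0.55  1.73  0.47  0.83  1.42]
shift tool [-6.3 -2.5 51.2] turn [0.0104 0.0042 0.0043]
```

```bash
python3 -m creep '[[[0.01,0.004,0.004,-0.006,-0.002,0.015,0.075],[0,0,0,0,0,0.015,0.075],[0,0,0,0,0,0.01,0.075],[0,0,0,0,0,0,0.075],[0,0,0,0,0,0,0.075]]]' 40
python3 st.py .6211 -.1813 .072 92.5
```

```text
t: 33.25
eef_pos: [0.6235, -0.1813, 0.0853]
tool_rot: [0.003, 0.691, 0.722, 0.002]
contact_force: [0.3, -0.6, -0.3]
gripper_width: 0.882
t 33.25 pos [ 623.5 -181.3   85.3] F [ 0.3 -0.6 -0.3] w 75.3 q [ 0.55  0.75 -0.52  1.74  0.5   0.78  1.4 ]
shift tool [ 0.1 -2.5 13.3] turn [0.0069 0.0025 0.0002]
```

```bash
python3 -m creep '[[[0.007,0.002,0,0,-0.002,0.008,0.075],[0,0,0,0,0,0.005,0.075],[0,0,0,0,0,0.001,0.075],[0,0,0,0,0,0,0.075]]]' 40
python3 st.py .6211 -.1813 .072 92.5
```

```text
t: 33.58
eef_pos: [0.6223, -0.1816, 0.0713]
tool_rot: [0.001, 0.692, 0.722, 0.0]
contact_force: [0.7, -0.6, 1.1]
gripper_width: 0.878
t 33.58 pos [ 622.3 -181.6   71.3] F [ 0.7 -0.6  1.1] w 74.9 q [ 0.55  0.77 -0.51  1.74  0.51  0.77  1.4 ]
shift tool [ 0.3 -1.2 -0.7] turn [ 0.0016  0.0009 -0.0001]
```

```bash
python3 -m creep '[[[0,0,0,0,0,0,0.05],[0,0,0,0,0,0,0.05],[0,0,0,0,0,0,0.05],[0,0,0,0,0,0,0.05],[0,0,0,0,0,0,0.05]]]' 40
python3 st.py .6211 -.1813 .072 92.5
python3 -m creep '[[[0,0,0,0,0,-0.02,0.05],[0,0,0,0,0,-0.04,0.05],[0,0,0,0,0,-0.04,0.05],[0,0,0,0,0,-0.03,0.05],[0,0,0,0,0,0,0.05],[0,0,0,0,0,0,0.05]]]' 50
python3 st.py .609 .0535 .2 103.5
python3 - <<'E'
from h import *
c=cam("wrist"); save(c,"w21")
E
```

```text
t: 34.0
eef_pos: [0.6231, -0.1814, 0.0727]
tool_rot: [0.002, 0.691, 0.722, 0.001]
contact_force: [-0.0, -0.7, 0.3]
gripper_width: 0.631
t 34.0 pos [ 623.1 -181.4   72.7] F [-0.  -0.7  0.3] w 53.9 q [ 0.55  0.77 -0.51  1.74  0.51  0.77  1.4 ]
shift tool [ 0.2 -2.   0.7] turn [0.0033 0.0014 0.0001]
t: 34.5
eef_pos: [0.6212, -0.1809, 0.206]
tool_rot: [-0.001, 0.691, 0.723, -0.001]
contact_force: [-0.8, -0.3, -1.6]
gripper_width: 0.629
t 34.5 pos [ 621.2 -180.9  206. ] F [-0.8 -0.3 -1.6] w 53.7 q [ 0.61  0.6  -0.6   1.68  0.39  0.98  1.49]
shift tool [234.7  -1.8   6. ] turn [-0.0017 -0.0004 -0.1912]
```

View pics/w21.png

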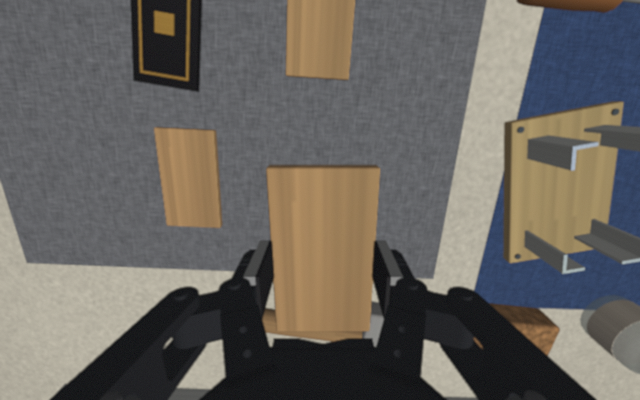

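```bash
python3 -m creep '[[[0,0,0,0.036,0,0,0.05],[0,0,0,0.036,0,0,0.05],[0,0,0,0.036,0,0,0.05],[0,0,0,0.036,0,0,0.05],[0,0,0,0.036,0,0,0.05],[0,0,-0.1,0.036,0,0,0.05],[0,0,-0.09,0,0,0,0.05],[0,0,0,0,0,0,0.05],[0,0,0,0,0,0,0.05]]]' 50
python3 st.py .6112 .0538 .12 103.4
```

```text
t: 35.3
eef_pos: [0.607, 0.0408, 0.193]
tool_rot: [-0.006, 0.619, 0.785, -0.005]
contact_force: [0.3, -0.1, -0.4]
gripper_width: 0.631
t 35.3 pos [607.   40.8 193. ] F [ 0.3 -0.1 -0.4] w 53.9 q [ 0.32  0.59 -0.67  1.77  0.43  0.95  1.28]
shift tool [11.4  8.3 72.9] turn [-0.0165 -0.0035  0.0013]
```

```bash
python3 -m creep '[[[-0.016,-0.003,0.001,0.011,0.008,0.02,0.05],[0,0,0,0,0,0.025,0.05],[0,0,0,0,0,0.015,0.05],[0,0,0,0,0,0,0.05],[0,0,0,0,0,0,0.05]]]' 50
python3 st.py .6112 .0538 .0855 103.4
```

```text
t: 35.72
eef_pos: [0.6137, 0.0499, 0.1299]
tool_rot: [0.0, 0.627, 0.779, 0.001]
contact_force: [-3.7, 2.2, 10.1]
gripper_width: 0.631
t 35.72 pos [613.7  49.9 129.9] F [-3.7  2.2 10.1] w 53.9 q [ 0.27  0.67 -0.62  1.8   0.5   0.83  1.19]
shift tool [ 4.4 -1.6 44.4] turn [ 0.0016 -0.0002 -0.0186]
```

```bash
python3 -m creep '[[[0,0,0,0,0,-0.015,0.05],[0,0,-0.018,0.004,-0.001,0,0.05],[0,0,0,0,0,0,0.05],[0,0,0,0,0,0,0.05]]]' 50
python3 st.py .6112 .0538 .0855 103.4
python3 - <<'E'
from h import *
c=cam("wrist"); save(c,"w22")
E
```

```text
t: 36.05
eef_pos: [0.6121, 0.0498, 0.1466]
tool_rot: [0.001, 0.624, 0.782, -0.0]
contact_force: [1.0, -0.1, 0.2]
gripper_width: 0.63
t 36.05 pos [612.1  49.8 146.6] F [ 1.  -0.1  0.2] w 53.8 q [ 0.28  0.65 -0.63  1.8   0.49  0.86  1.21]
shift tool [ 4.2 -0.  61.1] turn [ 0.0002  0.0013 -0.01  ]
```

View pics/w22.png

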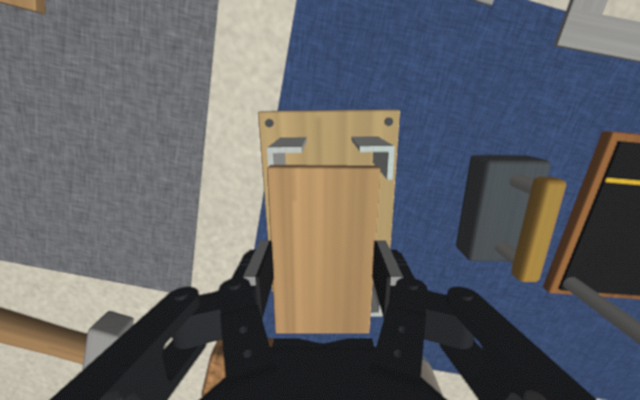

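```bash
python3 -m creep '[[[0,0,-0.01,0.005,0,0,0.05],[0,0,0,0,0,0,0.05],[0,0,0,0,0,0,0.05]]]' 50
python3 st.py .6112 .0538 .0855 103.4
```

```text
t: 36.35
eef_pos: [0.6105, 0.0538, 0.1463]
tool_rot: [0.0, 0.62, 0.784, -0.001]
contact_force: [0.0, -0.8, -1.1]
gripper_width: 0.629
t 36.35 pos [610.5  53.8 146.3] F [ 0.  -0.8 -1.1] w 53.8 q [ 0.27  0.65 -0.63  1.8   0.49  0.86  1.21]
shift tool [-0.1  0.8 60.8] turn [-0.001   0.002  -0.0011]
```

```bash
python3 -m creep '[[[0,0,0,0,0.001,0.009,0.05],[0,0,0,0,0,0.005,0.05],[0,0,0,0,0,0,0.05]]]' 50
python3 st.py .6112 .0538 .0855 103.4
```

```text
t: 36.6
eef_pos: [0.6114, 0.0541, 0.1308]
tool_rot: [0.0, 0.62, 0.784, -0.001]
contact_force: [0.5, -0.3, -1.2]
gripper_width: 0.627
t 36.6 pos [611.4  54.1 130.8] F [ 0.5 -0.3 -1.2] w 53.5 q [ 0.26  0.67 -0.62  1.8   0.51  0.84  1.2 ]
shift tool [-0.2 -0.2 45.3] turn [-0.0012  0.0021 -0.0011]
```

```bash
python3 -m creep '[[[0,0.002,0,0,0,0.008,0.05],[0,0,0,0,0,0.006,0.05],[0,0,0,0,0,0.003,0.05],[0,0,0,0,0,0,0.05]]]' 50
python3 st.py .6112 .0538 .0855 103.4
```

```text
t: 36.93
eef_pos: [0.6107, 0.0539, 0.1105]
tool_rot: [-0.001, 0.62, 0.784, -0.001]
contact_force: [-0.1, -0.1, -0.1]
gripper_width: 0.635
t 36.93 pos [610.7  53.9 110.5] F [-0.1 -0.1 -0.1] w 54.2 q [ 0.25  0.69 -0.61  1.81  0.53  0.81  1.18]
shift tool [-0.2  0.5 25. ] turn [-0.0034 -0.0005 -0.001 ]
```

In between the angles (underside at about 38 mm) with no contact. Continuing down.

```bash
python3 -m creep '[[[-0.002,0,0,0,0,0.009,0.05],[0,0,0,0,0,0.007,0.05],[0,0,0,0,0,0.004,0.05],[0,0,0,0,0,0,0.05]]]' 50
python3 st.py .6112 .0538 .0855 103.4
```

```text
t: 37.27
eef_pos: [0.6106, 0.0539, 0.088]
tool_rot: [-0.001, 0.62, 0.784, -0.0]
contact_force: [0.3, 0.3, -0.7]
gripper_width: 0.627
t 37.27 pos [610.6  53.9  88. ] F [ 0.3  0.3 -0.7] w 53.6 q [ 0.24  0.72 -0.59  1.82  0.55  0.77  1.16]
shift tool [-0.2  0.6  2.5] turn [-0.0016 -0.0006 -0.0012]
```

```bash
python3 -m creep '[[[0,0,0,0,0,0.0025,0.05],[0,0,0,0,0,0.001,0.05],[0,0,0,0,0,0,0.06],[0,0,0,0,0,0,0.072],[0,0,0,0,0,0,0.072],[0,0,0,0,0,-0.01,0.072],[0,0,0,0,0,-0.03,0.072],[0,0,0,0,0,-0.04,0.072],[0,0,0,0,0,-0.04,0.072],[0,0,0,0,0,-0.02,0.072],[0,0,0,0,0,0,0.072]]]' 50
python3 st.py .618 -.313 .25 90
python3 - <<'E'
from h import *
c=cam("wrist"); save(c,"w23")
c=cam("side"); save(c,"s12",(260,100,420,240),5)
E
```

```text
t: 38.18
eef_pos: [0.6101, 0.0547, 0.2327]
tool_rot: [-0.002, 0.619, 0.785, -0.001]
contact_force: [0.8, -0.8, 0.3]
gripper_width: 0.84
t 38.18 pos [610.1  54.7 232.7] F [ 0.8 -0.8  0.3] w 71.7 q [ 0.32  0.54 -0.7   1.74  0.4   1.01  1.28]
shift tool [-359.5  -77.8  -17.7] turn [-0.0041 -0.0013  0.2346]
```

View pics/w23.png

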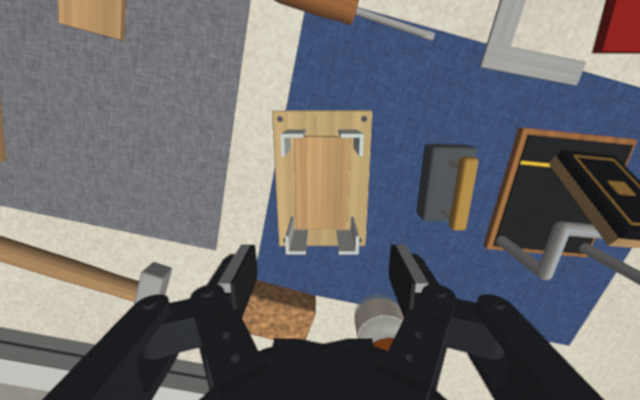

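View pics/s12.png

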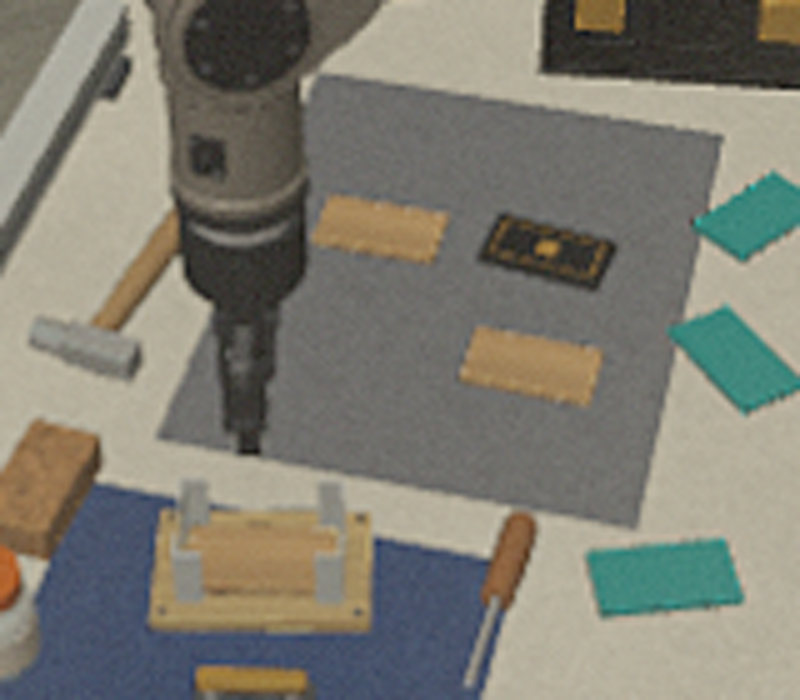

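First core is flat between the angles. Next is core C, the far one.

```bash
python3 -m creep '[[[0,0,0.08,-0.036,-0.004,0,0.075],[0,0,0.08,-0.036,-0.004,0,0.075],[0,0,0.075,-0.036,0,0,0.075],[0,0,0,-0.036,0,0,0.075],[0,0,0,-0.036,0,0,0.075],[0,0,0,-0.036,0,0,0.075],[0,0,0,-0.036,0,0,0.075],[0,0,0,-0.036,0,0,0.075],[0,0,0,-0.036,0,0,0.075],[0,0,0,0,0,0,0.075],[0,0,0,0,0,0,0.075]]]' 40
python3 st.py .618 -.3127 .23 89.8
```

```text
t: 39.2
eef_pos: [0.6064, -0.2817, 0.2083]
tool_rot: [-0.016, 0.708, 0.706, -0.011]
contact_force: [0.1, 0.7, -0.3]
gripper_width: 0.876
t 39.2 pos [ 606.4 -281.7  208.3] F [ 0.1  0.7 -0.3] w 74.8 q [ 0.72  0.64 -0.56  1.6   0.38  1.05  1.61]
shift tool [-30.8  10.9 -22.3] turn [-0.0369 -0.0071 -0.0002]
```

```bash
python3 -m creep '[[[-0.036,-0.007,0,-0.03,0.01,0,0.075],[0,0,0,0,0,0,0.075],[0,0,0,0,0,0,0.075]]]' 40
python3 - <<'E'
from h import *
c=cam("wrist"); save(c,"w24"); print(proj(c,[.618,-.3127,.008]))
E
python3 brd.py 320 190; python3 st.py .618 -.3127 .11 89.8
```

```text
t: 39.45
eef_pos: [0.6142, -0.3114, 0.2024]
tool_rot: [-0.004, 0.708, 0.706, -0.001]
contact_force: [1.2, 1.3, -0.1]
gripper_width: 0.876
[[320.66808892 194.97996027]]
bbox [292 145] [350 241]
centre [ 617.9 -313.5] size [55.4 99.2] yaw -0.2
t 39.55 pos [ 613.9 -312.2  202.6] F [-0.3  0.9  0.3] w 75.1 q [ 0.75  0.66 -0.56  1.57  0.39  1.03  1.65]
shift tool [-0.6  4.8 92.6] turn [-0.0075 -0.0017 -0.0002]
```

View pics/w24.png

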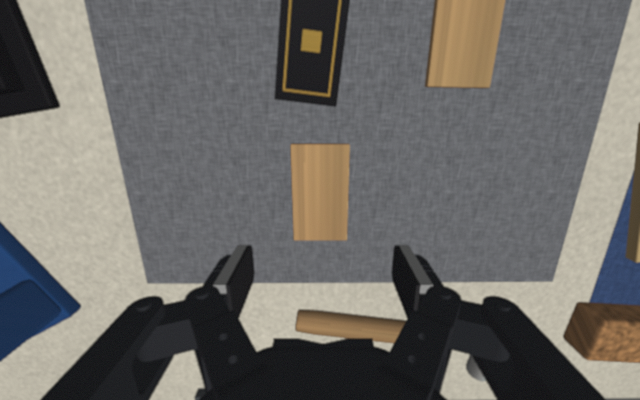

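```bash
python3 -m creep '[[[-0.007,-0.002,0,-0.001,0.004,0.025,0.075],[0,0,0,0,0,0.03,0.075],[0,0,0,0,0,0.03,0.075],[0,0,0,0,0,0.012,0.075],[0,0,0,0,0,0,0.075],[0,0,0,0,0,0,0.075]]]' 40
python3 st.py .618 -.3132 .072 89.8
```

```text
t: 40.05
eef_pos: [0.6203, -0.3065, 0.1042]
tool_rot: [0.0, 0.706, 0.709, 0.001]
contact_force: [0.5, -0.6, 0.5]
gripper_width: 0.881
t 40.05 pos [ 620.3 -306.5  104.2] F [ 0.5 -0.6  0.5] w 75.2 q [ 0.71  0.78 -0.51  1.62  0.46  0.87  1.6 ]
shift tool [-6.7 -2.4 32.2] turn [ 0.0019 -0.0006  0.008 ]
```

```bash
python3 -m creep '[[[0.002,0,0.008,-0.007,-0.002,0.012,0.075],[0,0,0,0,0,0.01,0.075],[0,0,0,0,0,0.007,0.075],[0,0,0,0,0,0,0.075],[0,0,0,0,0,0,0.075]]]' 40
python3 st.py .618 -.3132 .072 89.8
```

```text
t: 40.47
eef_pos: [0.6209, -0.3145, 0.0775]
tool_rot: [0.003, 0.709, 0.706, 0.001]
contact_force: [0.4, -0.5, 0.6]
gripper_width: 0.883
t 40.47 pos [ 620.9 -314.5   77.5] F [ 0.4 -0.5  0.6] w 75.4 q [ 0.71  0.81 -0.49  1.62  0.48  0.83  1.58]
shift tool [ 1.3 -2.9  5.5] turn [ 0.0059  0.0022 -0.0005]
```

```bash
python3 -m creep '[[[0.006,0.002,0,0.001,-0.002,0.004,0.075],[0,0,0,0,-0.001,0.002,0.075],[0,0,0,0,0,0,0.05],[0,0,0,0,0,0,0.05],[0,0,0,0,0,0,0.05],[0,0,0,0,0,0,0.05],[0,0,0,0,0,0,0.05]]]' 40
python3 st.py .618 -.3132 .072 89.8
```

```text
t: 41.05
eef_pos: [0.6187, -0.3138, 0.0734]
tool_rot: [0.001, 0.709, 0.706, 0.0]
contact_force: [-0.1, -0.5, -1.5]
gripper_width: 0.631
t 41.05 pos [ 618.7 -313.8   73.4] F [-0.1 -0.5 -1.5] w 53.9 q [ 0.71  0.82 -0.49  1.62  0.49  0.83  1.58]
shift tool [ 0.6 -0.7  1.4] turn [ 0.0023  0.0013 -0.0009]
```

```bash
python3 -m creep '[[[0,0,0,0,0,-0.02,0.05],[0,0,0,0,0,-0.04,0.05],[0,0,0,0,0,-0.04,0.05],[0,0,0,0,0,-0.035,0.05],[0,0,0,0.036,0,0,0.05],[0,0,0,0.036,0,0,0.05],[0,0,0,0.036,0,0,0.05],[0,0,0,0.036,0,0,0.05],[0,0,0,0.036,0,0,0.05],[0,0,0,0.036,0,0,0.05],[0,0,0,0.036,0,0,0.05],[0,0,-0.08,0.036,0,0,0.05],[0,0,-0.08,0.036,0,0,0.05],[0,0,-0.08,0.02,0,0,0.05],[0,0,0,0,0,0,0.05],[0,0,0,0,0,0,0.05]]]' 50
python3 st.py .610 .0535 .16 103.4
python3 - <<'E'
from h import *
c=cam("side"); save(c,"s13",(260,100,420,240),5)
E
```

```text
t: 42.38
eef_pos: [0.614, 0.0425, 0.2144]
tool_rot: [0.003, 0.617, 0.787, 0.001]
contact_force: [0.5, 0.2, -1.0]
gripper_width: 0.629
t 42.38 pos [614.   42.5 214.4] F [ 0.5  0.2 -1. ] w 53.7 q [ 0.33  0.56 -0.68  1.75  0.42  0.97  1.29]
shift tool [11.9 -1.5 54.4] turn [0.0051 0.0034 0.0065]
```

View pics/s13.png

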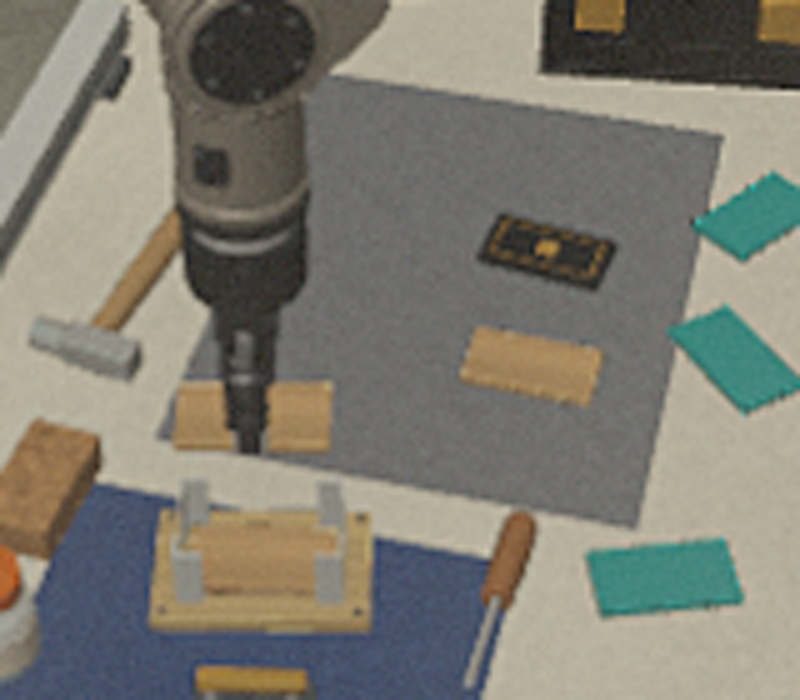

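```bash
python3 -m creep '[[[0.005,0.003,0.006,0.012,-0.001,0.025,0.05],[0,0,0,0,0,0.025,0.05],[0,0,0,0,0,0,0.05],[0,0,0,0,0,0,0.05]]]' 50
python3 st.py .610 .0535 .0934 103.4
```

```text
t: 42.77
eef_pos: [0.6126, 0.0475, 0.1644]
tool_rot: [0.002, 0.625, 0.781, -0.0]
contact_force: [-0.1, 0.2, 0.2]
gripper_width: 0.629
t 42.77 pos [612.6  47.5 164.4] F [-0.1  0.2  0.2] w 53.7 q [ 0.29  0.62 -0.64  1.79  0.47  0.89  1.22]
shift tool [ 6.7 -1.5 71. ] turn [ 0.0028  0.004  -0.0127]
```

```bash
python3 -m creep '[[[0.003,0.004,-0.013,0.007,-0.001,0,0.05],[0,0,0,0,0,0.008,0.05],[0,0,0,0,0,0.005,0.05],[0,0,0,0,0,0,0.05],[0,0,0,0,0,0,0.05]]]' 50
python3 st.py .610 .0535 .0934 103.4
```

```text
t: 43.18
eef_pos: [0.6121, 0.0505, 0.1537]
tool_rot: [0.002, 0.622, 0.783, 0.001]
contact_force: [-0.7, -1.1, -0.2]
gripper_width: 0.629
t 43.18 pos [612.1  50.5 153.7] F [-0.7 -1.1 -0.2] w 53.7 q [ 0.28  0.64 -0.64  1.79  0.48  0.87  1.22]
shift tool [ 3.5 -1.6 60.2] turn [ 0.003   0.0021 -0.0059]
```

```bash
python3 -m creep '[[[0.003,0.002,-0.006,0.0045,-0.002,0.003,0.05],[0,0,0,0,0,0.006,0.05],[0,0,0,0,0,0,0.05]]]' 50
python3 st.py .610 .0535 .0934 103.4
```

```text
t: 43.43
eef_pos: [0.6095, 0.0546, 0.1449]
tool_rot: [0.001, 0.62, 0.785, 0.0]
contact_force: [0.2, -0.8, -0.3]
gripper_width: 0.632
t 43.43 pos [609.5  54.6 144.9] F [ 0.2 -0.8 -0.3] w 54.0 q [ 0.27  0.65 -0.63  1.8   0.49  0.86  1.21]
shift tool [-1.2  0.2 51.5] turn [0.0015 0.0004 0.0001]
```

```bash
python3 -m creep '[[[0,0,0,-0.001,0,0.008,0.05],[0,0,0,0,0,0.008,0.05],[0,0,0,0,0,0.004,0.05],[0,0,0,0,0,0,0.05]]]' 50
python3 st.py .610 .0535 .0934 103.4
```

```text
t: 43.77
eef_pos: [0.6096, 0.0539, 0.1225]
tool_rot: [0.0, 0.62, 0.785, 0.0]
contact_force: [0.3, 0.0, -0.7]
gripper_width: 0.627
t 43.77 pos [609.6  53.9 122.5] F [ 0.3  0.  -0.7] w 53.6 q [ 0.26  0.67 -0.62  1.81  0.52  0.82  1.19]
shift tool [-0.4  0.3 29.1] turn [0.0012 0.0003 0.0007]
```

```bash
python3 -m creep '[[[0,0,0,0,0,0.009,0.05],[0,0,0,0,0,0.008,0.05],[0,0,0,0,0,0.006,0.05],[0,0,0,0,0,0.002,0.05],[0,0,0,0,0,0,0.05]]]' 50
python3 st.py .610 .0535 .0934 103.4
```

```text
t: 44.18
eef_pos: [0.6092, 0.0537, 0.0938]
tool_rot: [-0.0, 0.62, 0.785, -0.0]
contact_force: [-0.5, -0.2, 0.3]
gripper_width: 0.625
t 44.18 pos [609.2  53.7  93.8] F [-0.5 -0.2  0.3] w 53.4 q [ 0.24  0.71 -0.59  1.82  0.55  0.78  1.17]
shift tool [-0.4  0.7  0.4] turn [-0.0003 -0.      0.0006]
```

```bash
python3 -m creep '[[[0,0,0,0,0,0.001,0.05],[0,0,0,0,0,0,0.06],[0,0,0,0,0,0,0.072],[0,0,0,0,0,0,0.072],[0,0,0,0,0,-0.01,0.072],[0,0,0,0,0,-0.03,0.072],[0,0,0,0,0,-0.04,0.072],[0,0,0,0,0,-0.04,0.072],[0,0,0,0,0,-0.02,0.072],[0,0,0,0,0,0,0.072]]]' 50
python3 st.py .471 -.188 .23 89
python3 - <<'E'
from h import *
c=cam("wrist"); save(c,"w25",(180,80,460,280),2.8)
c=cam("side"); save(c,"s14",(260,100,420,240),5)
E
```

```text
t: 45.02
eef_pos: [0.6086, 0.0546, 0.2416]
tool_rot: [-0.001, 0.619, 0.786, -0.0]
contact_force: [0.4, 0.1, -0.9]
gripper_width: 0.845
t 45.02 pos [608.6  54.6 241.6] F [ 0.4  0.1 -0.9] w 72.2 q [ 0.33  0.53 -0.7   1.74  0.39  1.02  1.29]
shift tool [-203.7 -190.5   11.8] turn [-0.0022 -0.0008  0.2538]
```

View pics/w25.png

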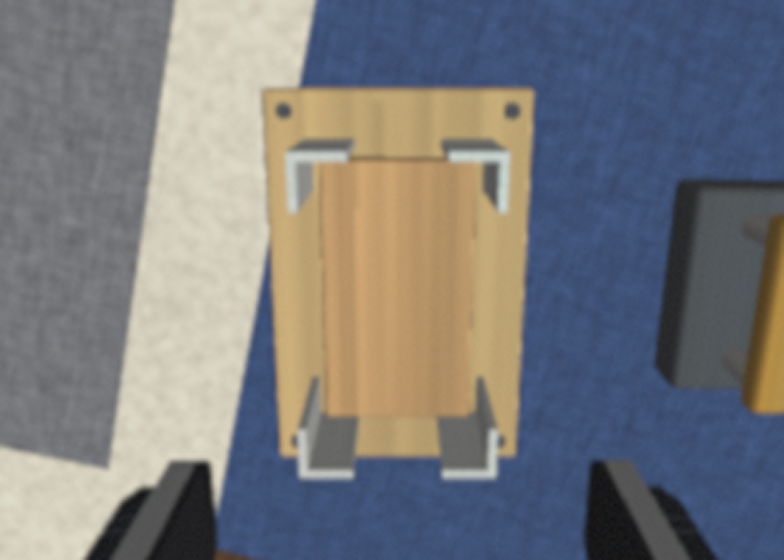

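View pics/s14.png

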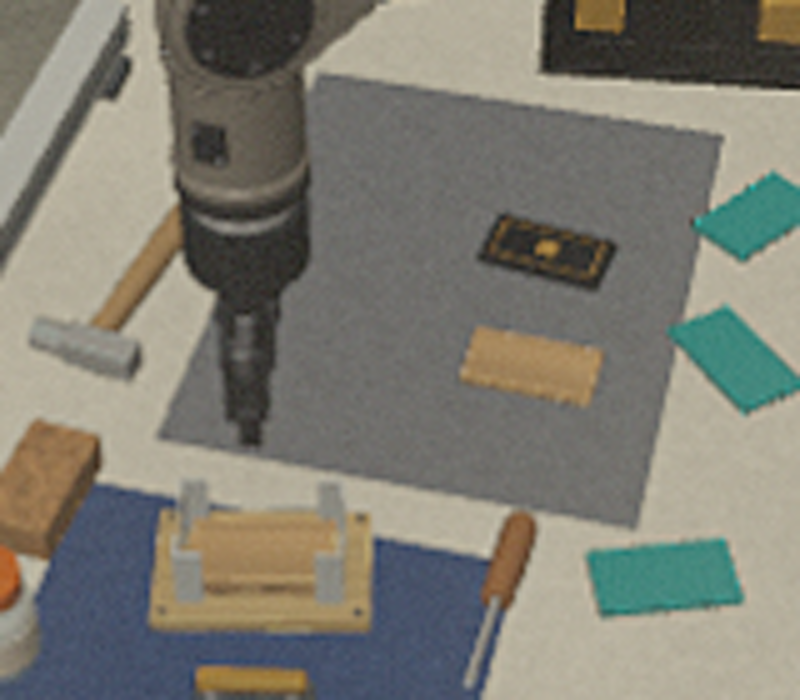

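```bash
python3 -m creep '[[[0,0,0,-0.029,-0.027,0,0.075],[0,0,0,-0.029,-0.027,0,0.075],[0,0,0,-0.029,-0.027,0,0.075],[0,0,0,-0.029,-0.027,0,0.075],[0,0,0,-0.029,-0.027,0,0.075],[0,0,0,-0.029,-0.027,0,0.075],[0,0,0.08,-0.015,-0.01,0,0.075],[0,0,0.08,0,0,0,0.075],[0,0,0.08,0,0,0,0.075],[0,0,0,0,0,0,0.075],[0,0,0,0,0,0,0.075]]]' 40
python3 st.py .471 -.188 .23 89
python3 - <<'E'
from h import *
c=cam("wrist"); save(c,"w26"); print(proj(c,[[.4713,-.1885,.008]]))
E
```

```text
t: 46.03
eef_pos: [0.4671, -0.1792, 0.2219]
tool_rot: [-0.016, 0.711, 0.703, -0.008]
contact_force: [-0.4, 0.6, -0.4]
gripper_width: 0.874
t 46.03 pos [ 467.1 -179.2  221.9] F [-0.4  0.6 -0.4] w 74.6 q [ 0.78  0.38 -0.64  1.99  0.28  0.9   1.54]
shift tool [-8.6  3.7 -8.4] turn [-0.0345 -0.0101  0.0057]
[[311.83775284 195.34623623]]
```

View pics/w26.png

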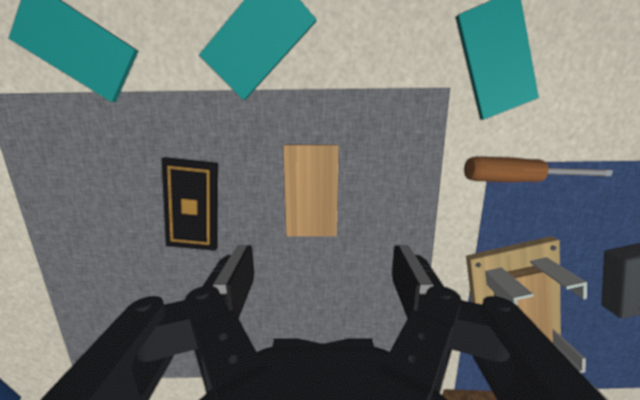

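Core A at (312,191) and the face board at (190,205). Measuring both.

```bash
python3 brd.py 312 190; python3 brd.py 210 170; python3 st.py .471 -.188 .11 89
```

```text
bbox [283 145] [338 236]
centre [ 468.2 -189.3] size [56.  99.6] yaw -0.9
bbox [161 156] [217 249]
centre [ 480.9 -318.3] size [ 57.5 100.4] yaw -6.8
t 46.18 pos [ 467.9 -178.5  222.5] F [0.4 0.3 0.3] w 75.0 q [ 0.78  0.38 -0.65  1.99  0.28  0.9   1.54]
shift tool [-10.6   6.9 112.2] turn [-0.0331 -0.0102  0.0069]
```

```bash
python3 -m creep '[[[-0.033,-0.01,0.006,-0.01,0.004,0.025,0.075],[0,0,0,0,0,0.03,0.075],[0,0,0,0,0,0.03,0.075],[0,0,0,0,0,0.025,0.075],[0,0,0,0,0,0,0.075],[0,0,0,0,0,0,0.075]]]' 40
python3 st.py .4685 -.1892 .072 89.1
```

```text
t: 46.68
eef_pos: [0.4762, -0.1853, 0.1104]
tool_rot: [0.003, 0.708, 0.706, 0.003]
contact_force: [0.3, 0.7, 0.5]
gripper_width: 0.878
t 46.68 pos [ 476.2 -185.3  110.4] F [0.3 0.7 0.5] w 75.0 q [ 0.69  0.55 -0.54  2.06  0.46  0.64  1.4 ]
shift tool [-3.9 -8.  38.4] turn [ 0.009  -0.0004  0.0138]
```

```bash
python3 -m creep '[[[0.009,0,0.014,-0.004,-0.008,0.012,0.075],[0,0,0,0,0,0.01,0.075],[0,0,0,0,0,0.006,0.075],[0,0,0,0,0,0,0.075],[0,0,0,0,0,0,0.075]]]' 40
python3 st.py .4685 -.1892 .072 89.1
```

```text
t: 47.1
eef_pos: [0.4701, -0.1898, 0.0838]
tool_rot: [0.002, 0.712, 0.702, 0.001]
contact_force: [0.7, -0.1, -0.1]
gripper_width: 0.88
t 47.1 pos [ 470.1 -189.8   83.8] F [ 0.7 -0.1 -0.1] w 75.2 q [ 0.67  0.59 -0.5   2.08  0.5   0.59  1.36]
shift tool [ 0.5 -1.7 11.8] turn [0.0048 0.0014 0.0005]
```

```bash
python3 -m creep '[[[0.005,0.001,0,0.0005,-0.0015,0.007,0.075],[0,0,0,0,0,0.004,0.075],[0,0,0,0,0,0.001,0.075],[0,0,0,0,0,0,0.05],[0,0,0,0,0,0,0.05],[0,0,0,0,0,0,0.05],[0,0,0,0,0,0,0.05],[0,0,0,0,0,0,0.05]]]' 40
python3 st.py .4685 -.1892 .072 89.1
```

```text
t: 47.77
eef_pos: [0.47, -0.1895, 0.0728]
tool_rot: [0.002, 0.712, 0.702, 0.0]
contact_force: [-0.3, 0.3, -1.0]
gripper_width: 0.637
t 47.77 pos [ 470.  -189.5   72.8] F [-0.3  0.3 -1. ] w 54.4 q [ 0.65  0.6  -0.49  2.08  0.52  0.57  1.35]
shift tool [ 0.3 -1.5  0.8] turn [0.0026 0.002  0.0006]
```

```bash
python3 -m creep '[[[0,0,0,0,0,-0.02,0.05],[0,0,0,0,0,-0.04,0.05],[0,0,0,0,0,-0.04,0.05],[0,0,0,0,0,-0.035,0.05],[0,0,0,0.03,0.0176,0,0.05],[0,0,0,0.03,0.0176,0,0.05],[0,0,0,0.03,0.0176,0,0.05],[0,0,0,0.03,0.0176,0,0.05],[0,0,0,0.03,0.0176,0,0.05],[0,0,0,0.03,0.0176,0,0.05],[0,0,0,0.03,0.0176,0,0.05],[0,0,-0.08,0.02,0.01,0,0.05],[0,0,-0.08,0,0,0,0.05],[0,0,-0.08,0,0,0,0.05],[0,0,0,0,0,0,0.05],[0,0,0,0,0,0,0.05]]]' 50
python3 st.py .6108 .0537 .16 103.4
```

```text
t: 49.1
eef_pos: [0.6122, 0.0463, 0.2132]
tool_rot: [0.001, 0.624, 0.781, 0.001]
contact_force: [1.1, 0.2, -0.2]
gripper_width: 0.627
t 49.1 pos [612.2  46.3 213.2] F [ 1.1  0.2 -0.2] w 53.6 q [ 0.33  0.57 -0.7   1.75  0.43  0.97  1.26]
shift tool [ 7.5  0.2 53.2] turn [ 0.0023 -0.0005 -0.0106]
```

```bash
python3 -m creep '[[[0.002,0,-0.01,0.0075,0,0.02,0.05],[0,0,0,0,0,0.02,0.05],[0,0,0,0,0,0.008,0.05],[0,0,0,0,0,0,0.05],[0,0,0,0,0,0,0.05]]]' 50
python3 st.py .6108 .0537 .1008 103.4
python3 - <<'E'
from h import *
c=cam("side"); save(c,"s15",(260,100,420,240),5)
E
```

```text
t: 49.52
eef_pos: [0.6107, 0.0506, 0.1647]
tool_rot: [0.001, 0.626, 0.78, -0.0]
contact_force: [1.1, 0.3, -0.0]
gripper_width: 0.628
t 49.52 pos [610.7  50.6 164.7] F [ 1.1  0.3 -0. ] w 53.7 q [ 0.3   0.63 -0.66  1.79  0.48  0.89  1.21]
shift tool [ 3.1  0.7 63.9] turn [ 0.001   0.0018 -0.0148]
```

View pics/s15.png

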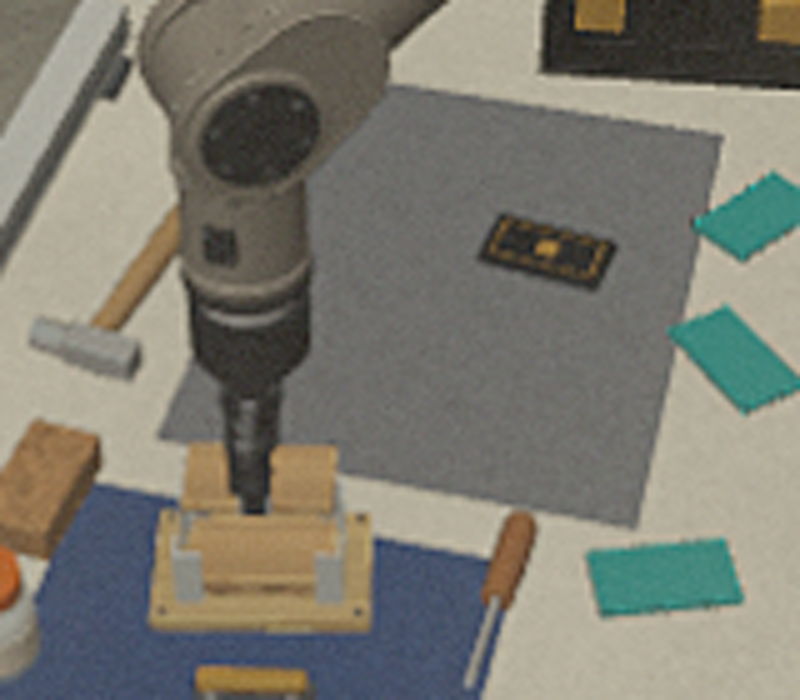

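```bash
python3 -m creep '[[[0.001,0.002,-0.016,0.004,0,0.005,0.05],[0,0,0,0,0,0.008,0.05],[0,0,0,0,0,0,0.05],[0,0,0,0,0,0,0.05]]]' 50
python3 st.py .6108 .0537 .1008 103.4
```

```text
t: 49.9
eef_pos: [0.6113, 0.0543, 0.1534]
tool_rot: [0.002, 0.62, 0.785, 0.001]
contact_force: [0.2, 0.3, -0.2]
gripper_width: 0.628
t 49.9 pos [611.3  54.3 153.4] F [ 0.2  0.3 -0.2] w 53.6 q [ 0.29  0.64 -0.66  1.79  0.5   0.87  1.21]
shift tool [-0.5 -0.8 52.6] turn [0.0042 0.0006 0.0003]
```

```bash
python3 -m creep '[[[0.004,0,0,-0.0005,-0.0005,0.008,0.05],[0,0,0,0,0,0.008,0.05],[0,0,0,0,0,0.006,0.05],[0,0,0,0,0,0,0.05]]]' 50
python3 st.py .6108 .0537 .1008 103.4
```

```text
t: 50.23
eef_pos: [0.6113, 0.0535, 0.1297]
tool_rot: [0.001, 0.62, 0.785, 0.0]
contact_force: [-0.8, -1.1, -1.0]
gripper_width: 0.632
t 50.23 pos [611.3  53.5 129.7] F [-0.8 -1.1 -1. ] w 54.0 q [ 0.28  0.67 -0.64  1.8   0.52  0.84  1.19]
shift tool [ 0.3 -0.5 28.9] turn [ 0.0009  0.0009 -0.0001]
```

```bash
python3 -m creep '[[[0,0,0,0,0,0.009,0.05],[0,0,0,0,0,0.008,0.05],[0,0,0,0,0,0.006,0.05],[0,0,0,0,0,0.002,0.05],[0,0,0,0,0,0,0.05]]]' 50
python3 st.py .6108 .0537 .1008 103.4
```

```text
t: 50.65
eef_pos: [0.6108, 0.0535, 0.1008]
tool_rot: [-0.0, 0.62, 0.785, -0.001]
contact_force: [-0.2, -0.4, 0.0]
gripper_width: 0.629
t 50.65 pos [610.8  53.5 100.8] F [-0.2 -0.4  0. ] w 53.7 q [ 0.26  0.71 -0.61  1.81  0.55  0.8   1.16]
shift tool [ 0.2  0.1 -0. ] turn [-0.0009  0.0005 -0.    ]
```

```bash
python3 -m creep '[[[0,0,0,0,0,0.001,0.05],[0,0,0,0,0,0,0.06],[0,0,0,0,0,0,0.072],[0,0,0,0,0,0,0.072],[0,0,0,0,0,-0.01,0.072],[0,0,0,0,0,-0.03,0.072],[0,0,0,0,0,-0.04,0.072],[0,0,0,0,0,-0.04,0.072],[0,0,0,0,0,-0.02,0.072],[0,0,0,0,0,0,0.072]]]' 50
python3 st.py .481 -.318 .23 83.2
python3 - <<'E'
from h import *
c=cam("wrist"); save(c,"w27",(180,80,460,280),2.8)
c=cam("side"); save(c,"s16",(260,100,420,240),5)
E
```

```text
t: 51.48
eef_pos: [0.6103, 0.0546, 0.2489]
tool_rot: [-0.001, 0.619, 0.785, -0.001]
contact_force: [0.4, 0.1, 0.3]
gripper_width: 0.842
t 51.48 pos [610.3  54.6 248.9] F [0.4 0.1 0.3] w 71.9 q [ 0.34  0.53 -0.72  1.72  0.4   1.04  1.28]
shift tool [-332.1 -212.6   19.5] turn [-3.400e-03  2.000e-04  3.544e-01]
```

View pics/w27.png

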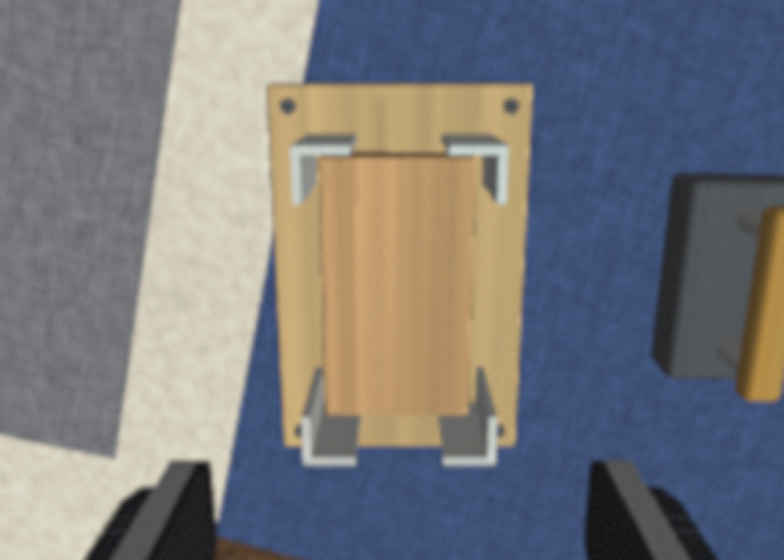

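View pics/s16.png

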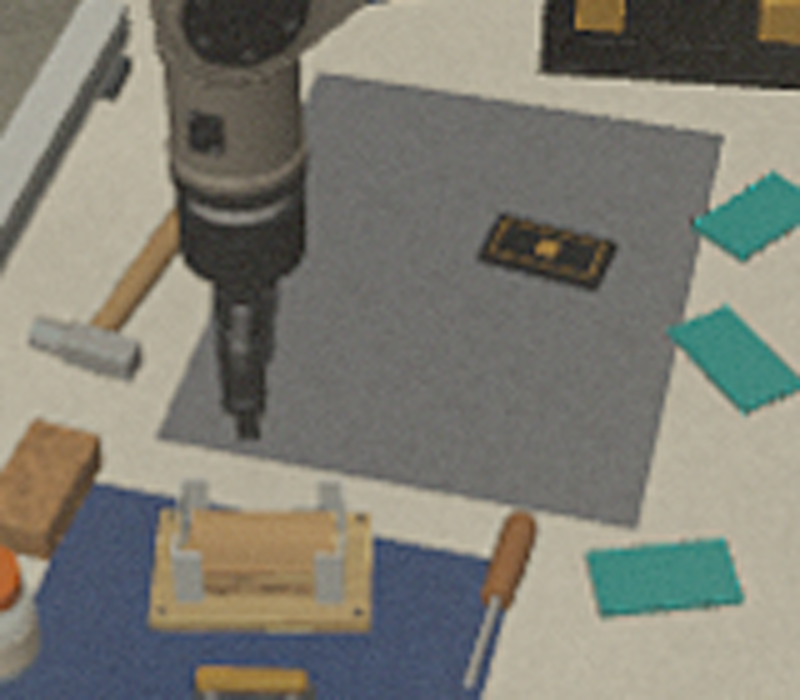

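```bash
python3 -m creep '[[[0,0,0,-0.0335,-0.0213,0,0.075],[0,0,0,-0.0335,-0.0213,0,0.075],[0,0,0,-0.0335,-0.0213,0,0.075],[0,0,0,-0.0335,-0.0213,0,0.075],[0,0,0,-0.0335,-0.0213,0,0.075],[0,0,0,-0.0335,-0.0213,0,0.075],[0,0,0,-0.0335,-0.0213,0,0.075],[0,0,0,-0.0335,-0.0213,0,0.075],[0,0,0,-0.0335,-0.0213,0,0.075],[0,0,0.08,0,0,0,0.075],[0,0,0.08,0,0,0,0.075],[0,0,0.08,0,0,0,0.075],[0,0,0.08,0,0,0,0.075],[0,0,0,0,0,0,0.075],[0,0,0,0,0,0,0.075]]]' 40
python3 st.py .481 -.318 .23 83.2
python3 - <<'E'
from h import *
c=cam("wrist"); save(c,"w28"); print(proj(c,[[.481,-.318,.008]]))
E
```

```text
t: 52.83
eef_pos: [0.4721, -0.2987, 0.2197]
tool_rot: [-0.022, 0.74, 0.672, -0.011]
contact_force: [-0.7, 0.8, 0.2]
gripper_width: 0.876
t 52.83 pos [ 472.1 -298.7  219.7] F [-0.7  0.8  0.2] w 74.8 q [ 0.91  0.47 -0.59  1.86  0.31  0.96  1.65]
shift tool [-18.2  10.2 -11.1] turn [-0.0479 -0.0132  0.0218]
[[302.6102943 204.3476587]]
```

View pics/w28.png

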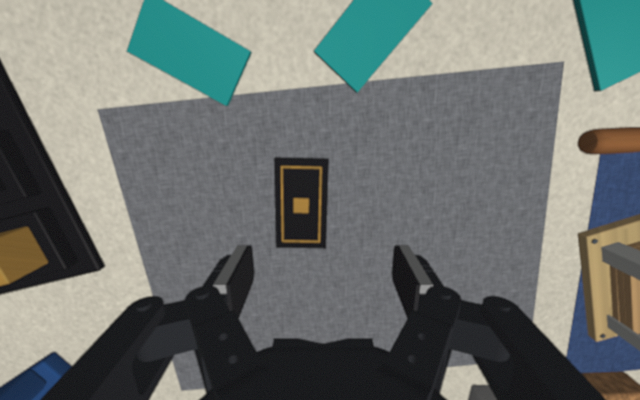

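```bash
python3 -m creep '[[[-0.048,-0.013,0.022,-0.018,0.006,0.02,0.075],[0,0,0,0,0,0.02,0.075],[0,0,0,0,0,0.02,0.075],[0,0,0,0,0,0,0.075],[0,0,0,0,0,0,0.075]]]' 40
python3 - <<'E'
from h import *
c=cam("wrist"); save(c,"w29"); print(proj(c,[[.481,-.318,.008]]))
E
python3 st.py .481 -.318 .11 83.2
```

```text
t: 53.3
eef_pos: [0.4762, -0.3155, 0.1562]
tool_rot: [0.0, 0.744, 0.669, 0.001]
contact_force: [-0.2, -0.6, 0.1]
gripper_width: 0.877
[[320.07526962 211.62958774]]
t 53.35 pos [ 475.9 -315.5  156.1] F [-0.2 -0.2 -0.2] w 75.0 q [ 0.9   0.55 -0.55  1.9   0.39  0.8   1.61]
shift tool [-2.   5.3 46.1] turn [ 0.0012 -0.0015  0.0123]
```

View pics/w29.png

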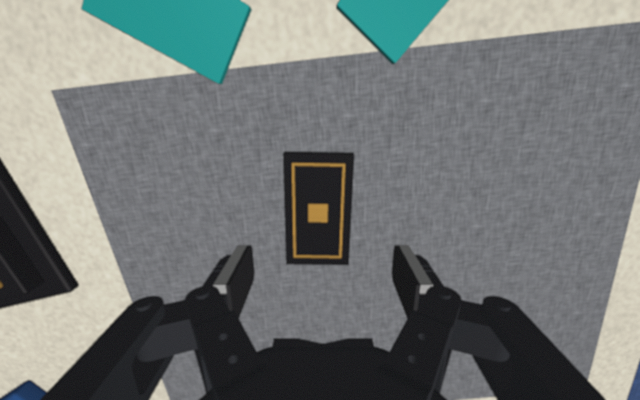

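```bash
python3 brd.py 288 165
python3 - <<'E'
from h import *
c=cam("wrist"); print(dep(c,317.8,213,.008))
A=np.array([dep(c,*p,.008) for p in [(284,152),(353.5,153),(348.5,264.5),(286,263)]])*1000
print(A.mean(0)); d=A[0]-A[3]+A[1]-A[2]; print(np.degrees(np.arctan2(d[1],d[0])))
E
python3 st.py .4805 -.319 .072 83.1
```

```text
bbox [283 152] [353 265]
centre [ 480.8 -320.1] size [ 55.3 100. ] yaw -7.1
[ 0.48242514 -0.32034915  0.008     ]
[ 481.38744396 -320.08285249    8.        ]
172.89936185172655
t 53.45 pos [ 476.7 -315.9  157.4] F [ 0.7 -0.2  0.6] w 75.0 q [ 0.9   0.55 -0.55  1.9   0.39  0.8   1.61]
shift tool [-2.7  3.8 85.4] turn [ 0.0036 -0.0002  0.0132]
```

```bash
python3 -m creep '[[[0.004,0,0.014,-0.0035,0.004,0.02,0.075],[0,0,0,0,0,0.025,0.075],[0,0,0,0,0,0.015,0.075],[0,0,0,0,0,0,0.075],[0,0,0,0,0,0,0.075]]]' 40
python3 st.py .4812 -.32 .072 83
```

```text
t: 53.87
eef_pos: [0.4855, -0.3216, 0.1029]
tool_rot: [0.006, 0.748, 0.664, 0.002]
contact_force: [0.7, 0.2, 0.8]
gripper_width: 0.876
t 53.87 pos [ 485.5 -321.6  102.9] F [0.7 0.2 0.8] w 74.8 q [ 0.85  0.63 -0.49  1.9   0.45  0.7   1.54]
shift tool [ 1.3 -4.8 30.8] turn [0.0111 0.0051 0.0026]
```

```bash
python3 -m creep '[[[0.011,0.005,0.002,0.001,-0.005,0.012,0.075],[0,0,0,0,0,0.01,0.075],[0,0,0,0,0,0.004,0.075],[0,0,0,0,0,0,0.075],[0,0,0,0,0,0,0.075]]]' 40
python3 st.py .4812 -.32 .072 83
```

```text
t: 54.28
eef_pos: [0.4823, -0.3209, 0.0786]
tool_rot: [0.002, 0.749, 0.663, 0.001]
contact_force: [-0.3, -0.4, 0.5]
gripper_width: 0.877
t 54.28 pos [ 482.3 -320.9   78.6] F [-0.3 -0.4  0.5] w 74.9 q [ 0.84  0.67 -0.47  1.91  0.48  0.67  1.52]
shift tool [ 0.8 -1.2  6.6] turn [0.0044 0.0022 0.0006]
```

```bash
python3 -m creep '[[[0.004,0.002,0,0.0005,-0.001,0.004,0.075],[0,0,0,0,0,0.002,0.075],[0,0,0,0,0,0.0005,0.075],[0,0,0,0,0,0,0.05],[0,0,0,0,0,0,0.05],[0,0,0,0,0,0,0.05],[0,0,0,0,0,0,0.05],[0,0,0,0,0,0,0.05]]]' 40
python3 st.py .4812 -.32 .072 83
```

```text
t: 54.95
eef_pos: [0.4821, -0.3207, 0.0731]
tool_rot: [0.001, 0.749, 0.663, 0.0]
contact_force: [-0.1, -1.8, 0.6]
gripper_width: 0.635
t 54.95 pos [ 482.1 -320.7   73.1] F [-0.1 -1.8  0.6] w 54.3 q [ 0.84  0.68 -0.47  1.91  0.48  0.66  1.52]
shift tool [ 0.6 -1.   1.1] turn [0.0019 0.0012 0.0006]
```

```bash
python3 -m creep '[[[0,0,0,0,0,-0.02,0.05],[0,0,0,0,0,-0.04,0.05],[0,0,0,0,0,-0.04,0.05],[0,0,0,0,0,-0.035,0.05],[0,0,0,0.034,0.0072,0,0.05],[0,0,0,0.034,0.0072,0,0.05],[0,0,0,0.034,0.0072,0,0.05],[0,0,0,0.034,0.0072,0,0.05],[0,0,0,0.034,0.0072,0,0.05],[0,0,0,0.034,0.0072,0,0.05],[0,0,0,0.034,0.0072,0,0.05],[0,0,0,0.034,0.0072,0,0.05],[0,0,0,0.034,0.0072,0,0.05],[0,0,-0.09,0.03,0.0072,0,0.05],[0,0,-0.09,0,0,0,0.05],[0,0,-0.09,0,0,0,0.05],[0,0,-0.08,0,0,0,0.05],[0,0,0,0,0,0,0.05],[0,0,0,0,0,0,0.05]]]' 50
python3 st.py .6103 .0535 .17 103.4
```

```text
t: 56.53
eef_pos: [0.5992, 0.019, 0.214]
tool_rot: [0.001, 0.618, 0.786, 0.002]
contact_force: [0.3, 0.7, 0.2]
gripper_width: 0.627
t 56.53 pos [599.2  19.  214. ] F [0.3 0.7 0.2] w 53.5 q [ 0.39  0.55 -0.71  1.79  0.43  0.96  1.31]
shift tool [31.  18.7 44. ] turn [ 0.0043 -0.0002  0.0037]
```

```bash
python3 -m creep '[[[0.004,0,0.004,0.031,0.0185,0,0.05],[0,0,0,0,0,0.02,0.05],[0,0,0,0,0,0.02,0.05],[0,0,0,0,0,0,0.05],[0,0,0,0,0,0,0.05]]]' 50
python3 st.py .6103 .0535 .1091 103.4
python3 - <<'E'
from h import *
c=cam("side"); save(c,"s17",(260,100,420,240),5)
c=cam("wrist"); save(c,"w30")
E
```

```text
t: 56.95
eef_pos: [0.6112, 0.0514, 0.1738]
tool_rot: [0.001, 0.627, 0.779, -0.0]
contact_force: [0.6, 0.1, -0.3]
gripper_width: 0.628
t 56.95 pos [611.2  51.4 173.8] F [ 0.6  0.1 -0.3] w 53.6 q [ 0.31  0.62 -0.68  1.78  0.48  0.91  1.21]
shift tool [ 2.4 -0.5 64.7] turn [ 0.0016  0.002  -0.0183]
```

View pics/s17.png

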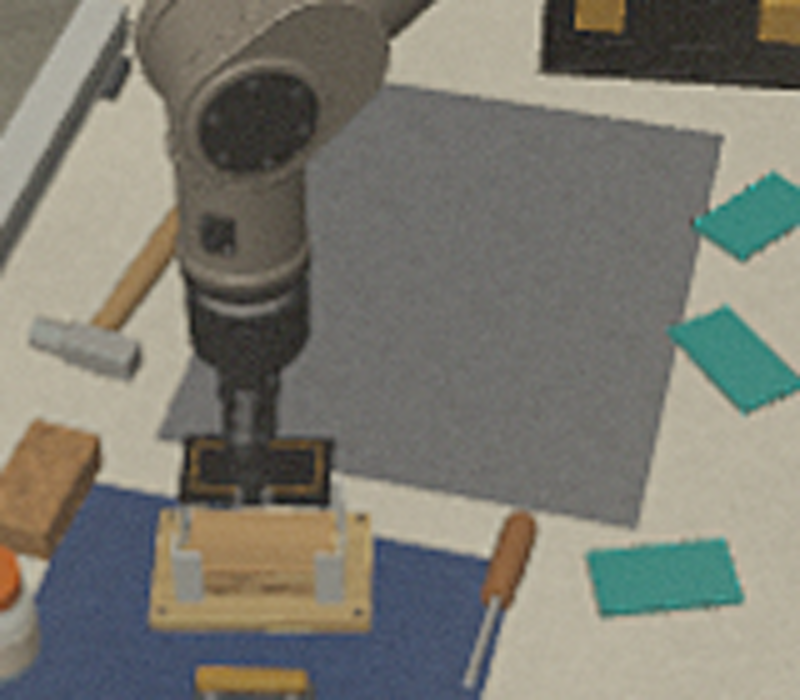

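View pics/w30.png

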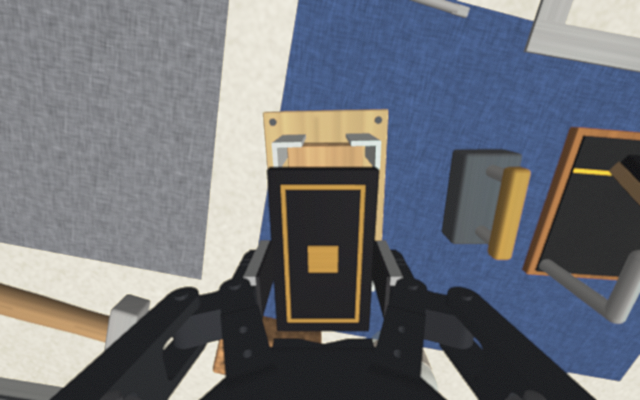

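```bash
python3 -m creep '[[[0.001,0.002,-0.019,0.003,0,0.005,0.05],[0,0,0,0,0,0.008,0.05],[0,0,0,0,0,0.003,0.05],[0,0,0,0,0,0,0.05],[0,0,0,0,0,0,0.05]]]' 50
python3 st.py .6103 .0535 .1091 103.4
```

```text
t: 57.47
eef_pos: [0.6119, 0.053, 0.1598]
tool_rot: [0.002, 0.62, 0.785, 0.002]
contact_force: [-0.1, -0.4, -0.1]
gripper_width: 0.627
t 57.47 pos [611.9  53.  159.8] F [-0.1 -0.4 -0.1] w 53.5 q [ 0.3   0.64 -0.67  1.79  0.5   0.89  1.21]
shift tool [ 0.9 -1.7 50.6] turn [ 0.0051  0.0014 -0.0007]
```

```bash
python3 -m creep '[[[0.005,0.001,0,0.001,-0.0015,0.008,0.05],[0,0,0,0,0,0.008,0.05],[0,0,0,0,0,0.006,0.05],[0,0,0,0,0,0,0.05]]]' 50
python3 st.py .6103 .0535 .1091 103.4
```

```text
t: 57.8
eef_pos: [0.6103, 0.0534, 0.136]
tool_rot: [0.0, 0.62, 0.784, -0.0]
contact_force: [-0.4, -0.8, -0.9]
gripper_width: 0.629
t 57.8 pos [610.3  53.4 136. ] F [-0.4 -0.8 -0.9] w 53.7 q [ 0.29  0.67 -0.65  1.8   0.52  0.85  1.19]
shift tool [ 0.2  0.  26.9] turn [ 0.0003  0.0007 -0.0016]
```

```bash
python3 -m creep '[[[0,0,0,0,0,0.009,0.05],[0,0,0,0,0,0.008,0.05],[0,0,0,0,0,0.005,0.05],[0,0,0,0,0,0.001,0.05],[0,0,0,0,0,0,0.05]]]' 50
python3 st.py .6103 .0535 .1091 103.4
```

```text
t: 58.22
eef_pos: [0.6098, 0.0535, 0.1092]
tool_rot: [-0.0, 0.62, 0.784, -0.001]
contact_force: [-0.2, -0.5, -0.2]
gripper_width: 0.628
t 58.22 pos [609.8  53.5 109.2] F [-0.2 -0.5 -0.2] w 53.6 q [ 0.27  0.7  -0.63  1.81  0.55  0.81  1.16]
shift tool [-0.1  0.5  0.1] turn [-0.0015  0.0002 -0.0012]
```

```bash
python3 -m creep '[[[0,0,0,0,0,0.001,0.05],[0,0,0,0,0,0,0.06],[0,0,0,0,0,0,0.072],[0,0,0,0,0,0,0.072],[0,0,0,0,0,-0.01,0.072],[0,0,0,0,0,-0.03,0.072],[0,0,0,0,0,-0.04,0.072],[0,0,0,0,0,-0.04,0.072],[0,0,0,0,0,-0.01,0.072],[0,0,0,0,0,0,0.072]]]' 50
python3 st.py .367 .296 .23 103
python3 - <<'E'
from h import *
c=cam("wrist"); save(c,"w31",(180,80,460,280),2.8)
c=cam("side"); save(c,"s18",(220,170,460,340),3.3)
E
```

```text
t: 59.05
eef_pos: [0.6096, 0.0544, 0.2471]
tool_rot: [-0.001, 0.62, 0.785, -0.001]
contact_force: [0.4, -0.1, -0.3]
gripper_width: 0.844
t 59.05 pos [609.6  54.4 247.1] F [ 0.4 -0.1 -0.3] w 72.1 q [ 0.34  0.54 -0.73  1.73  0.41  1.04  1.28]
shift tool [ 291.3 -179.9   17.7] turn [-0.0027 -0.0003  0.0072]
```

View pics/w31.png

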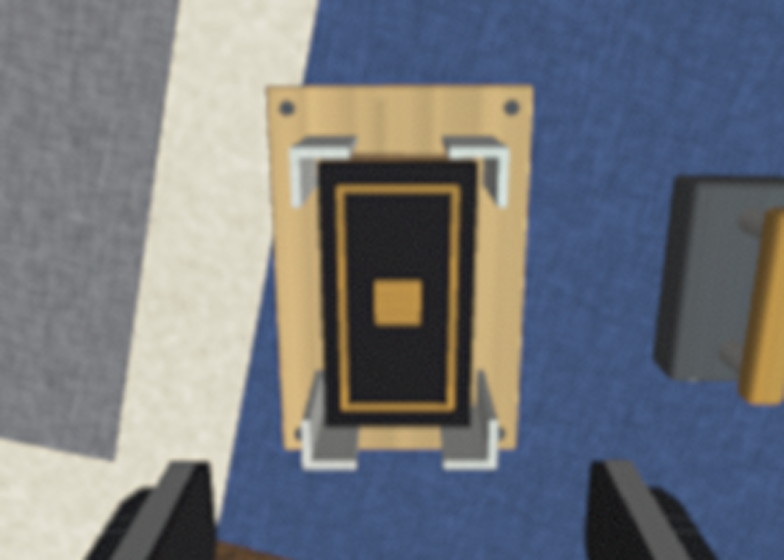

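View pics/s18.png

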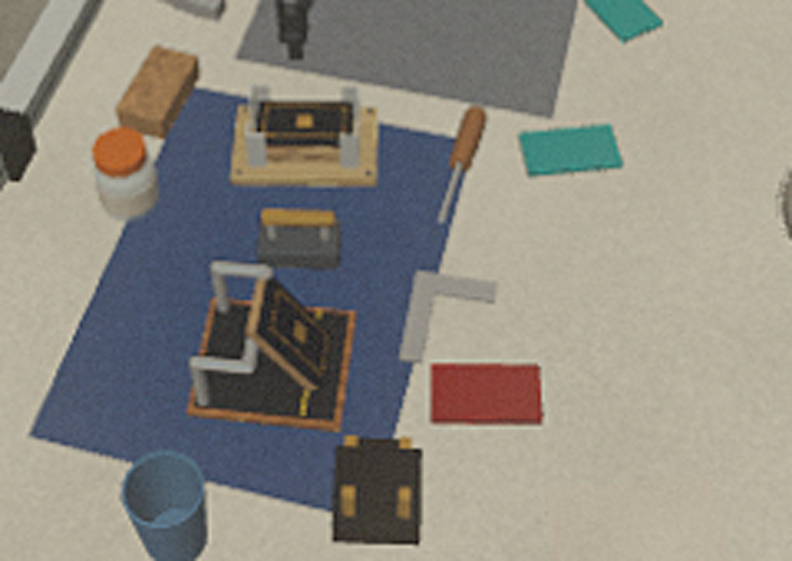

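```bash
python3 -m creep '[[[0,0,0,0.0325,-0.02,0,0.075],[0,0,0,0.0325,-0.02,0,0.075],[0,0,0,0.0325,-0.02,0,0.075],[0,0,0,0.0325,-0.02,0,0.075],[0,0,0,0.0325,-0.02,0,0.075],[0,0,0,0.0325,-0.02,0,0.075],[0,0,0,0.0325,-0.02,0,0.075],[0,0,0,0.0325,-0.02,0,0.075],[0,0,0,0.0325,-0.02,0,0.075],[0,0,0,0,0,0,0.075],[0,0,0,0,0,0,0.075]]]' 40
python3 st.py .367 .2955 .2 103
python3 - <<'E'
from h import *
c=cam("wrist"); save(c,"w32"); print(proj(c,[[.367,.2955,.012]]))
E
```

```text
t: 60.07
eef_pos: [0.3503, 0.2978, 0.2283]
tool_rot: [-0.008, 0.622, 0.783, -0.014]
contact_force: [0.8, -0.2, 0.0]
gripper_width: 0.88
t 60.07 pos [350.3 297.8 228.3] F [ 0.8 -0.2  0. ] w 75.1 q [-0.09  0.36 -0.88  2.07  0.33  0.9   0.65]
shift tool [-5.9 16.7 27.8] turn [-0.0325  0.0043  0.0004]
[[317.68517738 204.44470413]]
```

View pics/w32.png

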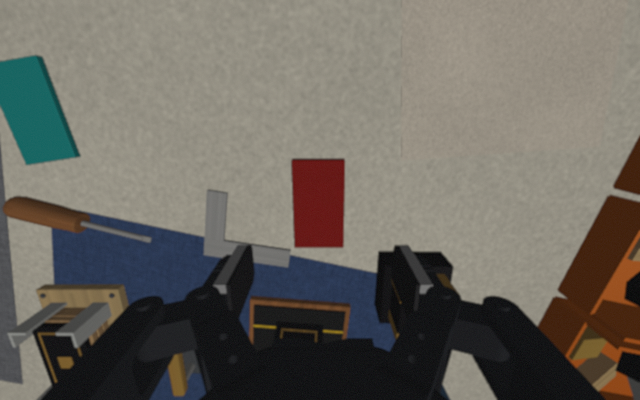

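```bash
python3 brd.py 318 203 .012; python3 -m creep '[[[-0.032,0.004,0,-0.005,0.014,0.025,0.075],[0,0,0,0,0,0.03,0.075],[0,0,0,0,0,0.025,0.075],[0,0,0,0,0,0,0.075],[0,0,0,0,0,0,0.075]]]' 40
python3 st.py .367 .2955 .074 103
```

```text
bbox [292 159] [343 246]
centre [366.6 295.9] size [98.5 54.2] yaw 13.2
t: 60.58
eef_pos: [0.3711, 0.2903, 0.1438]
tool_rot: [0.001, 0.628, 0.779, -0.0]
contact_force: [-1.0, 0.5, 0.9]
gripper_width: 0.876
t 60.58 pos [371.1 290.3 143.8] F [-1.   0.5  0.9] w 74.8 q [-0.17  0.49 -0.76  2.12  0.52  0.72  0.51]
shift tool [ 6.  -3.  69.8] turn [ 0.0005  0.0016 -0.0129]
```

```bash
python3 -m creep '[[[0,0.001,-0.016,0.006,-0.002,0.02,0.075],[0,0,0,0,0,0.02,0.075],[0,0,0,0,0,0.01,0.075],[0,0,0,0,0,0,0.075],[0,0,0,0,0,0,0.075]]]' 40
python3 st.py .3666 .2959 .073 103.2
```

```text
t: 61.0
eef_pos: [0.373, 0.2946, 0.0963]
tool_rot: [0.002, 0.624, 0.781, 0.002]
contact_force: [0.6, -0.2, 0.8]
gripper_width: 0.882
t 61.0 pos [373.  294.6  96.3] F [ 0.6 -0.2  0.8] w 75.3 q [-0.25  0.57 -0.68  2.14  0.62  0.63  0.43]
shift tool [ 2.6 -6.1 23.3] turn [ 0.0051  0.0002 -0.0082]
```

```bash
python3 -m creep '[[[0.005,0,-0.008,0.003,-0.006,0.01,0.075],[0,0,0,0,0,0.008,0.075],[0,0,0,0,0,0.003,0.075],[0,0,0,0,0,0,0.075],[0,0,0,0,0,0,0.075]]]' 40
python3 st.py .3666 .2959 .073 103.2
```

```text
t: 61.42
eef_pos: [0.3678, 0.2973, 0.0766]
tool_rot: [0.001, 0.621, 0.783, 0.002]
contact_force: [0.4, -0.0, -0.7]
gripper_width: 0.884
t 61.42 pos [367.8 297.3  76.6] F [ 0.4 -0.  -0.7] w 75.5 q [-0.28  0.6  -0.65  2.15  0.67  0.59  0.38]
shift tool [-1.1 -1.5  3.6] turn [ 0.0047 -0.0017 -0.0009]
```

```bash
python3 -m creep '[[[0.005,-0.002,0,-0.001,-0.0015,0.003,0.075],[0,0,0,0,0,0.001,0.075],[0,0,0,0,0,0,0.05],[0,0,0,0,0,0,0.05],[0,0,0,0,0,0,0.05],[0,0,0,0,0,0,0.05],[0,0,0,0,0,0,0.05]]]' 40
python3 st.py .3666 .2959 .073 103.2
```

```text
t: 62.0
eef_pos: [0.3668, 0.2962, 0.0733]
tool_rot: [0.0, 0.622, 0.783, -0.0]
contact_force: [0.7, -0.9, -1.5]
gripper_width: 0.639
t 62.0 pos [366.8 296.2  73.3] F [ 0.7 -0.9 -1.5] w 54.5 q [-0.28  0.61 -0.65  2.15  0.67  0.59  0.38]
shift tool [-0.2 -0.2  0.3] turn [ 0.0004  0.0007 -0.0009]
```

```bash
python3 -m creep '[[[0,0,0,0,0,-0.02,0.05],[0,0,0,0,0,-0.04,0.05],[0,0,0,0,0,-0.04,0.05],[0,0,0,0,0,-0.04,0.05],[0,0,0,0,0,-0.01,0.05],[0,0,0,-0.0325,0.02,0,0.05],[0,0,0,-0.0325,0.02,0,0.05],[0,0,0,-0.0325,0.02,0,0.05],[0,0,0,-0.0325,0.02,0,0.05],[0,0,0,-0.0325,0.02,0,0.05],[0,0,0,-0.0325,0.02,0,0.05],[0,0,0,-0.0325,0.02,0,0.05],[0,0,0,-0.025,0.015,0,0.05],[0,0,0,0,0,0,0.05],[0,0,0,0,0,0,0.05]]]' 50
python3 st.py .6093 .0533 .18 103.4
```

```text
t: 63.25
eef_pos: [0.5842, 0.0759, 0.2268]
tool_rot: [0.001, 0.619, 0.785, -0.001]
contact_force: [-0.3, 1.0, -0.8]
gripper_width: 0.637
t 63.25 pos [584.2  75.9 226.8] F [-0.3  1.  -0.8] w 54.4 q [ 0.32  0.53 -0.74  1.8   0.43  0.98  1.21]
shift tool [-27.7  19.1  46.9] turn [-0.0003  0.0034  0.0014]
```

```bash
python3 -m creep '[[[0,0.003,0.001,-0.014,0.0095,0,0.05],[0,0,0,-0.014,0.0095,0,0.05],[0,0,0,0,0,0.018,0.05],[0,0,0,0,0,0.018,0.05],[0,0,0,0,0,0,0.05],[0,0,0,0,0,0,0.05]]]' 50
python3 st.py .6093 .0533 .1173 103.4
python3 - <<'E'
from h import *
c=cam("wrist"); save(c,"w33")
E
```

```text
t: 63.75
eef_pos: [0.6094, 0.0535, 0.1885]
tool_rot: [-0.0, 0.618, 0.786, -0.001]
contact_force: [1.0, -0.1, -0.7]
gripper_width: 0.631
t 63.75 pos [609.4  53.5 188.5] F [ 1.  -0.1 -0.7] w 53.9 q [ 0.32  0.6  -0.7   1.77  0.47  0.94  1.23]
shift tool [-0.2 -0.1 71.2] turn [-0.0017  0.0004  0.0033]
```

View pics/w33.png

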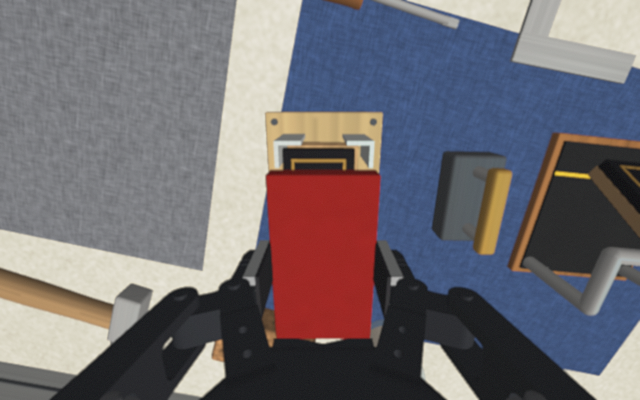

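```bash
python3 -m creep '[[[0,0,0.003,0,0,0.012,0.05],[0,0,0,0,0,0.01,0.05],[0,0,0,0,0,0.006,0.05],[0,0,0,0,0,0,0.05]]]' 50
python3 st.py .6093 .0533 .1173 103.4
```

```text
t: 64.13
eef_pos: [0.6097, 0.0551, 0.1604]
tool_rot: [0.001, 0.619, 0.785, 0.0]
contact_force: [-0.2, 0.4, -1.2]
gripper_width: 0.636
t 64.13 pos [609.7  55.1 160.4] F [-0.2  0.4 -1.2] w 54.3 q [ 0.31  0.64 -0.68  1.79  0.5   0.89  1.2 ]
shift tool [-1.6 -0.8 43.1] turn [0.0013 0.0009 0.0022]
```

```bash
python3 -m creep '[[[0.001,0,0.002,-0.0016,-0.0008,0.008,0.05],[0,0,0,0,0,0.008,0.05],[0,0,0,0,0,0.004,0.05],[0,0,0,0,0,0,0.05]]]' 50
python3 st.py .6093 .0533 .1173 103.4
```

```text
t: 64.47
eef_pos: [0.6092, 0.0534, 0.1384]
tool_rot: [0.0, 0.62, 0.785, -0.0]
contact_force: [0.1, -0.1, -0.7]
gripper_width: 0.634
t 64.47 pos [609.2  53.4 138.4] F [ 0.1 -0.1 -0.7] w 54.1 q [ 0.29  0.66 -0.66  1.8   0.53  0.86  1.18]
shift tool [-0.1  0.1 21.1] turn [0.0002 0.0009 0.0005]
```

```bash
python3 -m creep '[[[0,0,0,0,0,0.008,0.05],[0,0,0,0,0,0.006,0.05],[0,0,0,0,0,0.004,0.05],[0,0,0,0,0,0.001,0.05],[0,0,0,0,0,0,0.05]]]' 50
python3 st.py .6093 .0533 .1173 103.4
```

```text
t: 64.88
eef_pos: [0.6094, 0.0533, 0.1173]
tool_rot: [0.0, 0.62, 0.785, -0.0]
contact_force: [-0.1, -1.1, 5.1]
gripper_width: 0.635
t 64.88 pos [609.4  53.3 117.3] F [-0.1 -1.1  5.1] w 54.2 q [ 0.28  0.69 -0.65  1.81  0.55  0.83  1.16]
shift tool [ 0.  -0.1 -0. ] turn [0.0003 0.0009 0.0002]
```

Touching down (5 N). Releasing, then on to the weight.

```bash
python3 -m creep '[[[0,0,0,0,0,0,0.06],[0,0,0,0,0,0,0.072],[0,0,0,0,0,0,0.072],[0,0,0,0,0,-0.01,0.072],[0,0,0,0,0,-0.03,0.072],[0,0,0,0,0,-0.04,0.072],[0,0,0,0,0,-0.03,0.06],[0,0,0,0,0,-0.01,0.05],[0,0,0,0,0,0,0.05]]]' 50
python3 st.py .579 .183 .23 103
python3 - <<'E'
from h import *
c=cam("wrist"); save(c,"w34")
E
python3 brd.py 315 200 .056
```

```text
t: 65.63
eef_pos: [0.609, 0.0542, 0.2454]
tool_rot: [0.0, 0.619, 0.785, -0.0]
contact_force: [0.2, -0.2, -0.3]
gripper_width: 0.587
t 65.63 pos [609.   54.2 245.4] F [ 0.2 -0.2 -0.3] w 50.1 q [ 0.35  0.54 -0.74  1.73  0.42  1.03  1.27]
shift tool [132.2   0.9  15.4] turn [0.     0.0001 0.0087]
bbox [292 141] [351 240]
centre [610.6  53.6] size [99.8 55.7] yaw 13.5
```

View pics/w34.png

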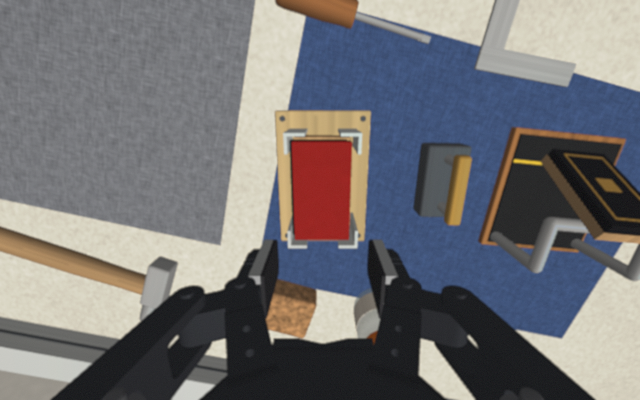

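```bash
python3 -m creep '[[[0,0,0,0.034,0,0,0.05],[0,0,0,0.034,0,0,0.05],[0,0,0,0.034,0,0,0.05],[0,0,0,0.03,0,0,0.05],[0,0,0,0,0,0.02,0.05],[0,0,0,0,0,0,0.05],[0,0,0,0,0,0,0.05]]]' 40
python3 st.py .579 .183 .18 103
python3 - <<'E'
from h import *
c=cam("wrist"); save(c,"w35",(200,100,440,300),3)
P=cloud(c); m=(P[:,:,2]>.05)&(P[:,:,2]<.066)&(abs(P[:,:,0]-.58)<.05)&(abs(P[:,:,1]-.183)<.04); q=P[m]*1000
print(len(q),q.mean(0),cv2.minAreaRect(q[:,:2].astype(np.float32)))
E
```

```text
t: 66.32
eef_pos: [0.5717, 0.1822, 0.2096]
tool_rot: [-0.006, 0.621, 0.784, -0.009]
contact_force: [0.3, 0.7, 0.6]
gripper_width: 0.589
t 66.32 pos [571.7 182.2 209.6] F [0.3 0.7 0.6] w 50.3 q [ 0.13  0.58 -0.74  1.77  0.45  0.99  1.02]
shift tool [-0.8  7.9 29.4] turn [-0.0214  0.0016  0.0041]
1287 [575.01804105 180.40096187  58.97236619] ((577.3621826171875, 181.0841827392578), (69.02952575683594, 13.737955093383789), 12.790262222290039)
```

View pics/w35.png

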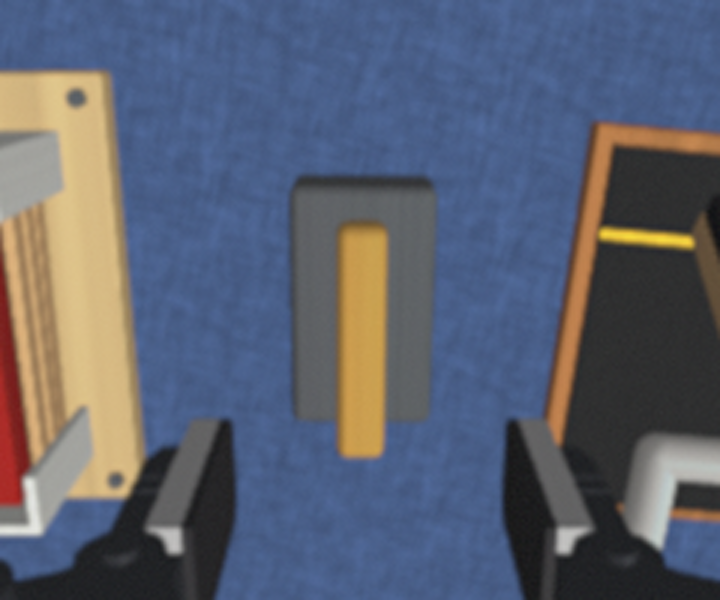

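```bash
python3 -m creep '[[[-0.021,0.001,0.004,-0.002,0.005,0.02,0.05],[0,0,0,0,0,0.025,0.05],[0,0,0,0,0,0.025,0.05],[0,0,0,0,0,0,0.05],[0,0,0,0,0,0,0.05]]]' 40
python3 st.py .5775 .1815 .108 102.8
```

```text
t: 66.78
eef_pos: [0.5798, 0.1733, 0.1377]
tool_rot: [0.002, 0.627, 0.779, -0.002]
contact_force: [1.3, 0.2, 1.0]
gripper_width: 0.587
t 66.78 pos [579.8 173.3 137.7] F [1.3 0.2 1. ] w 50.1 q [ 0.1   0.66 -0.67  1.82  0.54  0.86  0.95]
shift tool [ 8.6 -0.5 29.7] turn [-0.0004  0.0049 -0.0071]
```

```bash
python3 -m creep '[[[0,0.005,-0.007,0.009,0,0,0.05],[0,0,0,0,0,0.01,0.05],[0,0,0,0,0,0.01,0.05],[0,0,0,0,0,0.003,0.05],[0,0,0,0,0,0,0.05],[0,0,0,0,0,0,0.05]]]' 40
python3 st.py .5775 .1815 .108 102.8
```

```text
t: 67.28
eef_pos: [0.5805, 0.1821, 0.1174]
tool_rot: [0.002, 0.625, 0.781, 0.002]
contact_force: [-0.3, -0.3, -0.6]
gripper_width: 0.584
t 67.28 pos [580.5 182.1 117.4] F [-0.3 -0.3 -0.6] w 49.9 q [ 0.08  0.69 -0.66  1.82  0.56  0.82  0.92]
shift tool [ 0.1 -3.1  9.3] turn [ 0.0055 -0.0005 -0.0028]
```

```bash
python3 -m creep '[[[0.005,0,-0.003,0,-0.003,0.007,0.05],[0,0,0,0,0,0.003,0.05],[0,0,0,0,0,0,0.0],[0,0,0,0,0,0,0.0],[0,0,0,0,0,0,0.0],[0,0,0,0,0,0,0.0],[0,0,0,0,0,0,0.0]]]' 80
python3 st.py .5775 .1815 .108 102.8
```

```text
t: 67.87
eef_pos: [0.5777, 0.1812, 0.107]
tool_rot: [0.0, 0.624, 0.782, 0.0]
contact_force: [0.4, 0.9, -1.7]
gripper_width: 0.148
t 67.87 pos [577.7 181.2 107. ] F [ 0.4  0.9 -1.7] w 12.6 q [ 0.07  0.7  -0.65  1.83  0.57  0.81  0.92]
shift tool [ 0.4 -0.1 -1. ] turn [0.0007 0.0001 0.0002]
```

```bash
python3 -m creep '[[[0,0,0,0,0,-0.02,0.0],[0,0,0,0,0,-0.04,0.0],[0,0,0,0,0,-0.04,0.0],[0,0,0,0,0,-0.035,0.0],[0,0,0,-0.033,0,0,0.0],[0,0,0,-0.033,0,0,0.0],[0,0,0,-0.033,0,0,0.0],[0,0,0,-0.03,0,0,0.0],[0,0,0,0,0,0,0.0],[0,0,0,0,0,0,0.0]]]' 80
python3 st.py .6103 .0535 .2 103.5
python3 - <<'E'
from h import *
c=cam("side"); save(c,"s19",(220,120,420,290),4)
E
```

```text
t: 68.7
eef_pos: [0.6002, 0.05, 0.2386]
tool_rot: [-0.006, 0.621, 0.784, -0.007]
contact_force: [-0.5, 1.9, -5.8]
gripper_width: 0.148
t 68.7 pos [600.2  50.  238.6] F [-0.5  1.9 -5.8] w 12.6 q [ 0.36  0.54 -0.74  1.75  0.41  1.04  1.27]
shift tool [ 1.1 11.4 38.4] turn [-0.0193 -0.0006 -0.0044]
```

View pics/s19.png

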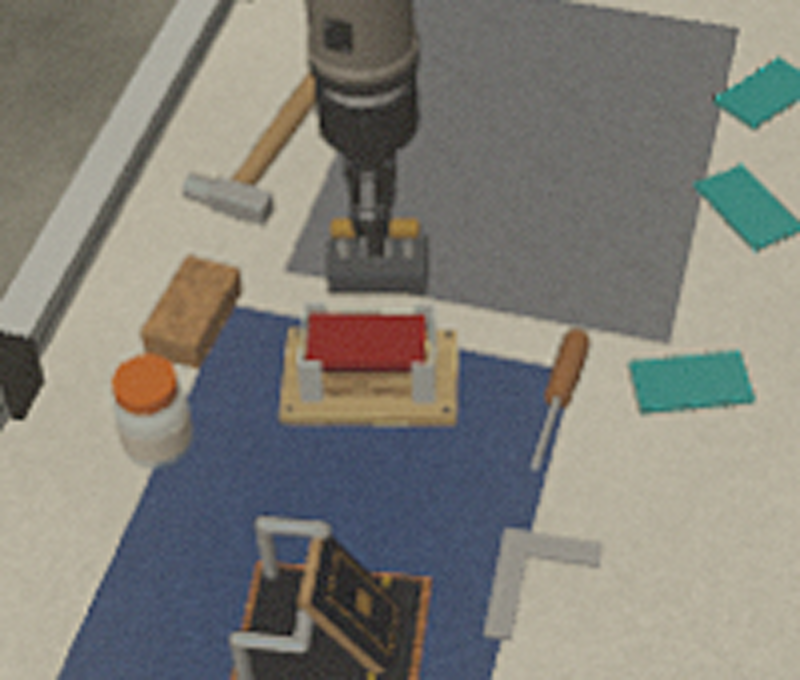

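```bash
python3 -m creep '[[[-0.019,0,-0.004,0.001,0.009,0.02,0.0],[0,0,0,0,0,0.02,0.0],[0,0,0,0,0,0,0.0],[0,0,0,0,0,0,0.0]]]' 80
python3 st.py .6103 .0535 .163 103.5
```

```text
t: 69.08
eef_pos: [0.6069, 0.0539, 0.1957]
tool_rot: [-0.001, 0.619, 0.786, -0.001]
contact_force: [0.5, 1.0, -5.5]
gripper_width: 0.147
t 69.08 pos [606.9  53.9 195.7] F [ 0.5  1.  -5.5] w 12.6 q [ 0.33  0.59 -0.71  1.77  0.47  0.95  1.23]
shift tool [-1.2  3.3 32.7] turn [-0.0033 -0.0002  0.0015]
```

```bash
python3 -m creep '[[[-0.003,0,0.001,-0.001,0.003,0.01,0.0],[0,0,0,0,0,0.008,0.0],[0,0,0,0,0,0.003,0.0],[0,0,0,0,0,0,0.0],[0,0,0,0,0,0,0.0]]]' 80
python3 st.py .6103 .0535 .163 103.5
```

```text
t: 69.5
eef_pos: [0.6102, 0.0563, 0.1744]
tool_rot: [-0.0, 0.618, 0.787, 0.001]
contact_force: [-0.6, 0.1, -6.7]
gripper_width: 0.145
t 69.5 pos [610.2  56.3 174.4] F [-0.6  0.1 -6.7] w 12.4 q [ 0.32  0.62 -0.7   1.78  0.49  0.92  1.21]
shift tool [-2.8 -0.5 11.4] turn [ 0.0008 -0.0011  0.0039]
```

```bash
python3 -m creep '[[[0.001,-0.001,0.004,-0.0028,-0.0005,0.002,0.0],[0,0,0,0,0,0.003,0.0],[0,0,0,0,0,0,0.0]]]' 80
python3 st.py .6103 .0535 .163 103.5
python3 - <<'E'
from h import *
c=cam("wrist"); save(c,"w36")
E
```

```text
t: 69.75
eef_pos: [0.6109, 0.0534, 0.1701]
tool_rot: [0.001, 0.619, 0.785, 0.0]
contact_force: [-0.3, 0.1, -7.0]
gripper_width: 0.146
t 69.75 pos [610.9  53.4 170.1] F [-0.3  0.1 -7. ] w 12.5 q [ 0.32  0.63 -0.69  1.78  0.5   0.91  1.21]
shift tool [ 0.2 -0.6  7.1] turn [ 0.0014  0.0003 -0.0006]
```

View pics/w36.png

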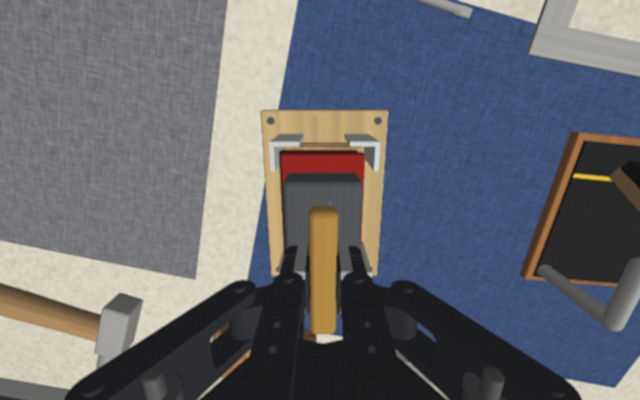

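Aligned over the red board. Lowering the last 7 mm.

```bash
python3 -m creep '[[[0,0,0,0,0,0.004,0.0],[0,0,0,0,0,0.003,0.0],[0,0,0,0,0,0.001,0.0],[0,0,0,0,0,0,0.0]]]' 80
python3 st.py .6103 .0535 .163 103.5
```

```text
t: 70.13
eef_pos: [0.6119, 0.0531, 0.163]
tool_rot: [0.002, 0.62, 0.785, 0.001]
contact_force: [-2.0, 0.6, -3.9]
gripper_width: 0.145
t 70.13 pos [611.9  53.1 163. ] F [-2.   0.6 -3.9] w 12.4 q [ 0.31  0.64 -0.69  1.79  0.5   0.9   1.2 ]
shift tool [ 0.8 -1.5  0. ] turn [ 0.0037  0.0013 -0.0015]
```

```bash
python3 -m creep '[[[0.003,0.001,0,0,-0.001,0.002,0.0],[0,0,0,0,0,0.001,0.0],[0,0,0,0,0,0,0.0]]]' 80
python3 st.py .6103 .0535 .163 103.5
```

```text
t: 70.38
eef_pos: [0.6122, 0.0532, 0.1633]
tool_rot: [0.002, 0.62, 0.785, 0.001]
contact_force: [0.3, -0.5, -7.1]
gripper_width: 0.143
t 70.38 pos [612.2  53.2 163.3] F [ 0.3 -0.5 -7.1] w 12.2 q [ 0.31  0.64 -0.69  1.79  0.51  0.9   1.2 ]
shift tool [ 0.7 -1.8  0.3] turn [ 0.0037  0.0019 -0.0018]
```

```bash
python3 -m creep '[[[0,0,0,0,-0.001,0.002,0.0],[0,0,0,0,0,0.001,0.02],[0,0,0,0,0,0,0.04],[0,0,0,0,0,0,0.04],[0,0,0,0,0,0,0.04]]]' 80
python3 st.py .6103 .0535 .163 103.5
python3 -m creep '[[[0,0,0,0,0,-0.01,0.04],[0,0,0,0,0,-0.03,0.04],[0,0,0,0,0,-0.04,0.04],[0,0,0,0,0,-0.02,0.04],[0,0,0,0,0,0,0.04]]]' 40
python3 - <<'E'
from h import *
c=cam("wrist"); save(c,"w37"); c=cam("side"); save(c,"s20",(220,120,420,290),4)
c=cam("wrist"); P=cloud(c); m=(P[:,:,2]>.09)&(P[:,:,2]<.122)&(abs(P[:,:,0]-.61)<.05)&(abs(P[:,:,1]-.053)<.03); q=P[m]*1000
print(len(q),q.mean(0),cv2.minAreaRect(q[:,:2].astype(np.float32)))
E
```

```text
t: 70.8
eef_pos: [0.6147, 0.054, 0.1638]
tool_rot: [0.005, 0.62, 0.785, 0.004]
contact_force: [0.4, 0.5, 0.2]
gripper_width: 0.468
t 70.8 pos [614.7  54.  163.8] F [0.4 0.5 0.2] w 40.0 q [ 0.31  0.64 -0.69  1.78  0.51  0.89  1.2 ]
shift tool [ 0.5 -4.4  0.8] turn [ 0.013   0.0026 -0.0018]
t: 71.22
eef_pos: [0.6125, 0.0547, 0.268]
tool_rot: [0.003, 0.619, 0.785, 0.004]
contact_force: [0.3, -0.3, 1.2]
gripper_width: 0.466
1311 [610.48751474  52.17782199 115.04061718] ((613.1964721679688, 52.73680877685547), (69.31341552734375, 13.946001052856445), 13.054999351501465)
```

View pics/w37.png

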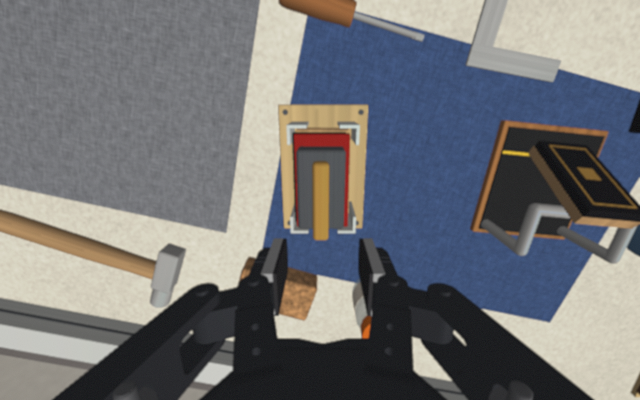

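View pics/s20.png

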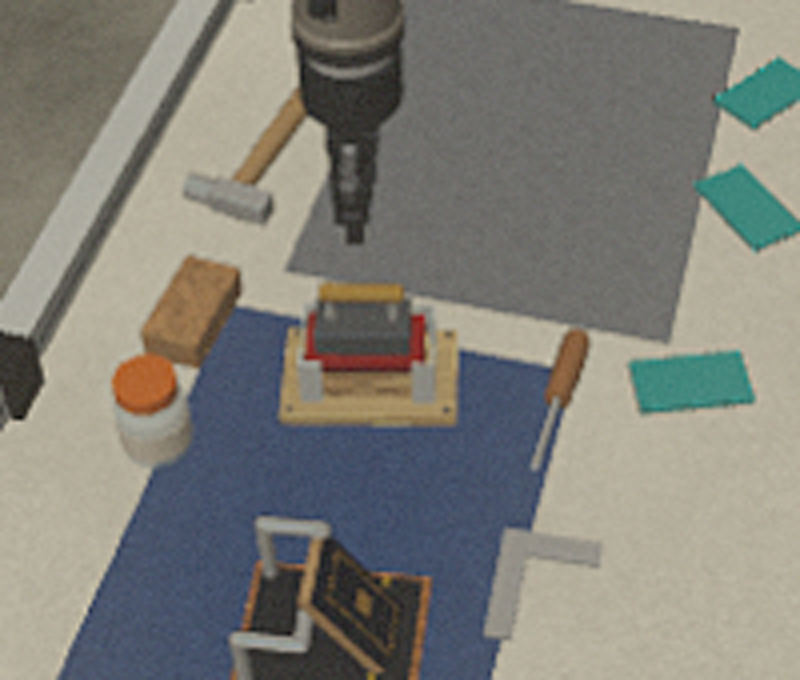

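Run:
```python
from h import *
c=cam("wrist"); save(c,"w38",(270,95,380,250),5); 
c=cam("scene"); save(c,"sc5",(290,90,450,260),4.5)
```

```text
(no output)
```

View pics/w38.png

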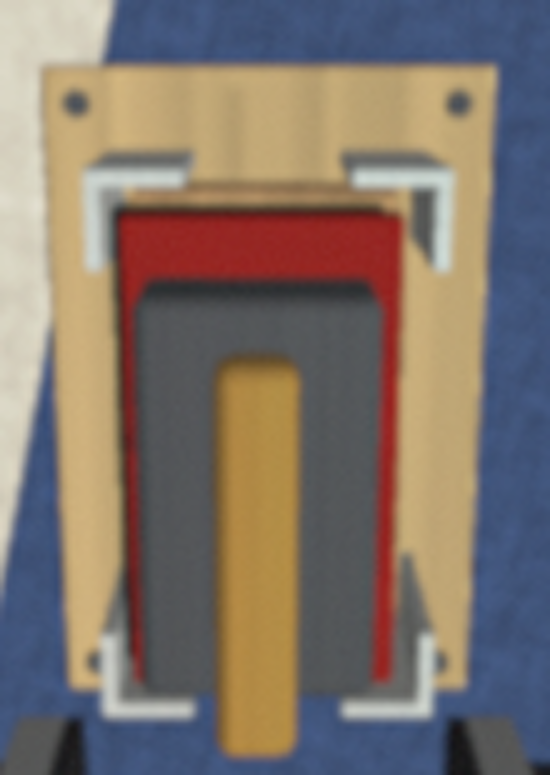

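View pics/sc5.png

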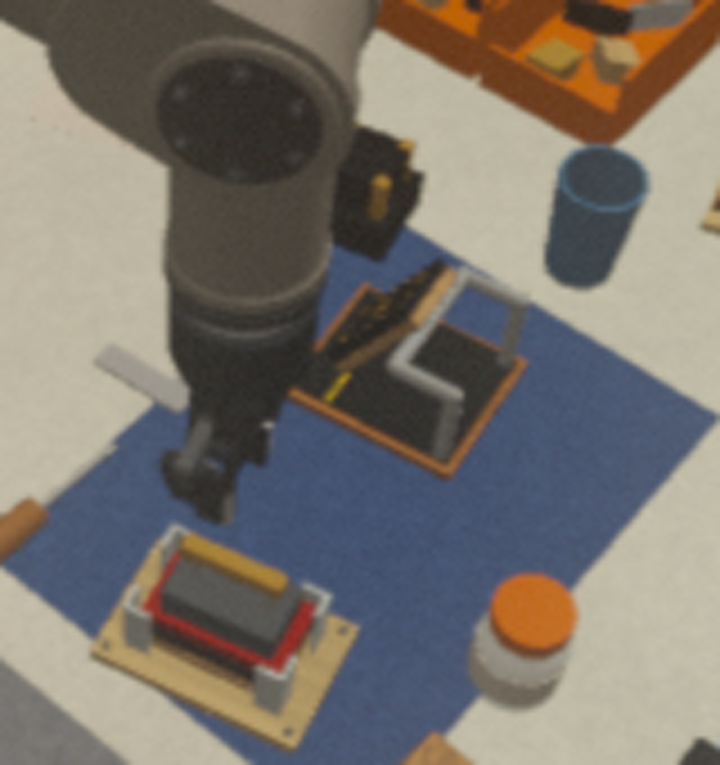

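Run:
```python
from h import *
c=cam("wrist")
f=lambda pts,z:np.array([dep(c,270+u/5-.4,95+v/5-.4,z)*1000 for u,v in pts])
r=f([(118,208),(404,213),(388,682),(138,681)],.056); print("red",r.round(1)[:,:2].tolist(),r.mean(0).round(1),np.linalg.norm(r[0]-r[3]),np.linalg.norm(r[0]-r[1]))
b=f([(136,297),(385,301),(376,692),(147,690)],.082); print("blk",b.round(1)[:,:2].tolist(),b.mean(0).round(1),np.linalg.norm(b[0]-b[3]),np.linalg.norm(b[0]-b[1]))
h=f([(217,357),(302,357),(297,757),(220,757)],.116); print("bar",h.mean(0).round(1))
a=f([(82,170),(453,170),(433,717),(105,718)],.062); print("ang",a.mean(0).round(1))
```

```text
red [[567.3, 14.3], [555.3, 68.2], [652.0, 91.0], [664.3, 38.7]] [609.7  53.1  56. ] 100.01764058647288 55.18182053009343
blk [[578.5, 22.5], [568.8, 65.8], [643.3, 84.0], [653.3, 40.4]] [611.   53.2  82. ] 76.89709167931795 44.353928089956966
bar [610.7  52.8 116. ]
ang [608.2  54.   62. ]
```

Run:
```python
from h import *
S=cam("side");P=cloud(S)
a=np.radians(7.8);X=np.array([np.cos(a),np.sin(a),0]);Y=np.array([-X[1],X[0],0]);o0=np.array([.532,.3085,.012])
d=P-o0; x=d@X;y=d@Y;z=d[:,:,2]
m=(abs(y)<.02)&(x>-.02)&(x<.045)&(z>.02)&(z<.09)&(S["color"].max(2)<90)
A=np.c_[x[m],z[m]]*1000; print(m.sum()); 
v=np.linalg.svd(A-A.mean(0))[2][0]; print("lean",np.degrees(np.arctan2(abs(v[1]),abs(v[0]))),"mean",A.mean(0), "signed dist of face from line:", (A.mean(0)@np.array([-.866,.5])))
W=[o0+X*px+Y*s*.028+np.array([0,0,pz]) for s in(-1,1) for px,pz in((0,0),(-.0173,.01),(.05,.0866),(.0327,.0966))]
for n,b,s in(("side",(270,210,350,300),7),("scene",(340,120,430,200),7)):
    c=cam(n); im=cv2.resize(c["color"][b[1]:b[3],b[0]:b[2],::-1],None,fx=s,fy=s,interpolation=cv2.INTER_CUBIC)
    f=lambda q:tuple(int(v) for v in ((proj(c,q)[0]-np.array(b[:2])+.5)*s))
    for i,j in((0,1),(0,2),(1,3),(2,3),(4,5),(4,6),(5,7),(6,7),(0,4),(1,5),(2,6),(3,7)): cv2.line(im,f(W[i]),f(W[j]),(0,255,0),1)
    cv2.imwrite("pics/fin_%s.png"%n,im)
```

```text
179
lean 59.46517726779447 mean [ 8.57802138 55.72655226] signed dist of face from line: 20.43470961769945
```

View pics/fin_side.png

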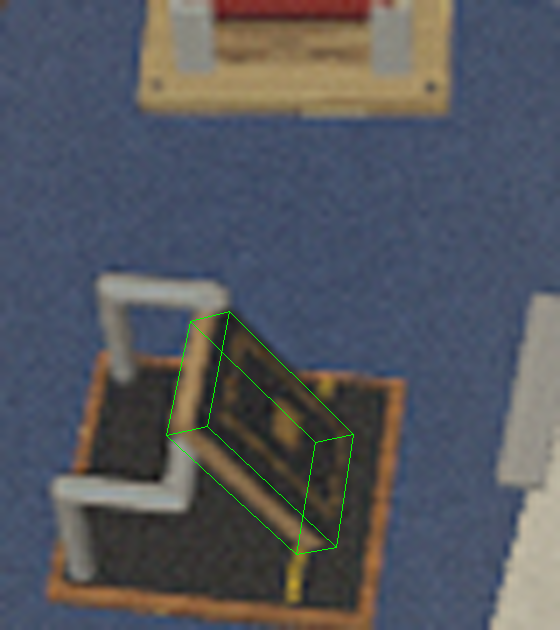

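View pics/fin_scene.png

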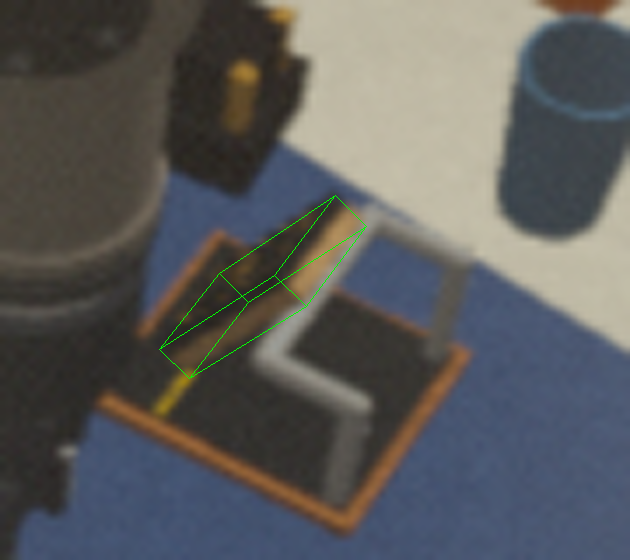

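The panel leans at about 59.5° and matches the ideal outline, and the stack and weight are good. Handing in.

```bash
python3 -m creep '[[[0,0,0,0,0,-0.02,0.05],[0,0,0,0,0,0,0.05],[0,0,0,0,0,0,0.05]]]' 40; python3 -c "from station import hand_in; print(hand_in())"
```

```text
t: 71.92
eef_pos: [0.6096, 0.0535, 0.2799]
tool_rot: [-0.002, 0.619, 0.785, -0.001]
contact_force: [-0.0, -0.5, -0.1]
gripper_width: 0.584
the job is handed in; nothing more can be done
None
```

The jig is turned round and the job is handed in at about 72 s of the 210 s allowed.

**Order of work:** I lifted off the weight, then the red board, and leaned the finished panel on the rack. I then laid three cores, the new face board, the red board and the weight in the jig.

**Last checks:**
- **Panel:** it leans at about 59.5°, face outwards, with its foot on the yellow line and its back on the rail. It matched the projected ideal outline to within a few mm in both cameras.
- **Stack and weight:** the lay-up sits flat between the corner angles. By picture corners the weight is about 1–1.5 mm off the red board's centre; the depth reading of the handle said about 2.6 mm, and I left it there.
- **Gripper and bystanders:** the gripper was clear and touching nothing. The bystanders looked unmoved, and I saw no core or face board knocked aside.

**Things that went less than cleanly:**
- The first core brushed an angle top at about 10 N; I backed off and realigned it.
- Joint 4 read 2.44, its limit, for a moment during the retreat from the rack.

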